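Rack a specimen jar and start its lid without cross-threading

ROBOT

A 7-joint arm with a two-finger parallel gripper is mounted at the origin on the work surface. World frame = base frame: x ahead of the robot, y to its left, z up, the work surface at z = 0. Lengths are in m, angles in rad, forces in N, time in s.
With the tool pointing down it reaches from about 0.425 to 0.925 m from the base axis. Payload 6.8 kg.
Tool frame: the origin (TCP) lies at the very end of the fingers, on their centre line; the grasp point (between the pads) lies 19 mm behind it; z points along the fingers, y is the direction in which the jaws open and shut (so a half turn about z gives the same grasp; the last joint's range is limited). The gripper opens to 85 mm and grips with 20 to 120 N. Pads are 22 mm wide; open, the fingers measure 114 mm over their backs; the gripper's body (76 mm by 85 mm) begins 54 mm behind the grasp point. The pads swing forward as they close: fully open they stand 13 mm farther back than shut.
Start: joints at [-1.263, 0.477, 0.022, 1.555, -0.011, 1.109, -0.083], TCP at [0.273, 0.618, 0.231] pointing down, gripper open.
Joint ranges: [-2.96, 2.96], [-0.34, 2.1], [-1.41, 1.46], [0.24, 2.44], [-1.37, 4.51], [0.17, 1.92], [-2.96, 2.96]. Speed limits (rad/s): [2.39, 2.39, 3.14, 3.14, 3.14, 3.14, 3.14].

INTERFACE

Orientations are given as a rotation vector (axis times angle).
In Python, from bench import monitor, viewer, job gives the robot as it stands. The module is installed in compiled form; this text tells all that it offers.
- The arm moves only by the tool drive_tool, never from a script. Its argument "commands" is a list of rows, each an object with "linear": the shift along the tool's x, y, z in m, a list of three; "dr": the turn, a rotation vector about the tool's x, y, z in degrees, a list of three; "jaw": the closure, from 0 (fully open) to 1 (shut). A call has 1 to 8 rows; each row shifts and turns the pose as measured when the row begins, along the tool's axes as they then stand; what a row does not reach is not made up. A row lasts 1/8 s, in which the tool goes at most 62.5 mm and 10.7 degrees, less where a joint would pass 70% of its speed; a pose out of reach is approached as far as the arm can. A call is refused whole if a number of a shift passes 0.0625 or a number of a turn 10.7, either way. A call with a gripper value outside its range is refused whole. The fingers move at their own pace and stop on an object; "force" is the grip in N (left out, the last holds). Time passes only in rows, so rows that do not move let the fingers close. It gives the time, the measured TCP pose, the force and the opening at its end, in the units of the state.
- monitor.get_obs(): the state, without advancing time (a new reading comes with each control period).
- viewer.grab_frame(name): name is "scene" or "top"; returns the picture (384x512x3 uint8, red, green, blue); there is no depth.
- viewer.calibration(name): a dict with "K" (3x3 intrinsics, pixels), "R" (3x3) and "t" (3): a world point X has camera coordinates R X + t. Camera axes: x right, y down, z forward; pixel columns grow to the right and rows downward; lengths in m; the calibration is good to about 2 mm. A picture is of the moment at which its call begins. calibration takes no time and is no camera call.
- job.hand_in(): hands the job in, once; it reports no verdict.
The state is a dict: "clock": time; "joints": joint angles; "qvel": joint speeds; "tau": joint torques, N m; "tcp_pos": TCP position; "orientation": TCP orientation; "contact_force": force on the tool from outside, world axes, zero at the start; "moment": the same for the moment, N m; "grip_width": finger opening in m.
Only numpy, scipy, OpenCV 4.12 (cv2) and the standard library are available. Lean on these libraries where they do the work, as an engineer would, in place of code of your own. Each camera call takes 0.05 s, during which the arm holds its last target.

TASK

Stand the open square specimen jar in the free space of the aluminium storage rack, next to the two black slide boxes, and push the sliding end stop in until boxes and jar stand snug against the end wall. Then fetch the lid from the sloping draining stand, rest it level on top of the jar's thread with its grip bar about square to the jar, turn it backward (counterclockwise seen from above) until it drops a step into the thread, and turn it forward (clockwise) until it comes up tight. Let go, leaving everything in the rack upright and the other things on the bench where they are.

Things in the scene. Friction and masses are not known exactly. Their poses are not given: they have to be found in the camera images.
- rack: Fixed aluminium rack: a straight channel 212 mm long along its own y, 84 mm wide (x), 68 mm wide inside. Floor 6 mm thick, side rails up to 18 mm above the bench. Origin: centre of its underside on the bench, z up. A fixed end wall 70 mm high stands at the -y end (inner face at y = -95 mm); the sliding stop is at the open +y end.
- stop (a joint): Sliding end stop of the rack (m): 0 fully open, grows as it slides to the rack's -y, towards the end wall; travel 60 mm, about 5 N of friction, stays where it is left. Its inner face is at rack y = 59 mm minus this value. With both boxes and the jar pressed together against the wall it reads 0.040.
- stop_back (a point): Point on the outer (+y) face of the stop, on the rack's centre line, 50 mm above the bench; axes as the rack's. The stop is a steel plate 66 mm wide (x), 10 mm thick, top edge 58 mm above the bench; behind it a foot 14 mm high runs on for 21 mm. Push here towards the rack's -y.
- box1_mid (a point): Centre of the first black slide box, 62 x 26 x 52 mm high (26 mm along the rack's y), standing loose in the channel next to the end wall.
- box2_mid (a point): Centre of the second, identical slide box, standing next to the first on the stop's side. The jar's free space lies between its +y face (13 mm from its centre) and the stop.
- jar_mid (a point): White open jar: square body 62 x 62 mm, 54 mm high, above it a round threaded neck 44 mm across (54 mm over the threads); 82 mm high in all, 0.2 to 0.35 kg. This point lies on its axis 41 mm above its underside; x and y along the body's sides, z up. It starts upright on the bench. Grip two opposite sides of the body. Any of its four ways round will do in the rack.
- jar_rim (a point): Centre of the jar's top, 82 mm above its underside; axes as jar_mid. The top 4 mm of the neck is a cone, 36 mm across at the top. The thread repeats each quarter turn: a ridge rises 0.1 mm a degree counterclockwise, then an entry gap of 34 degrees. A cross wall ends each ridge at its clockwise end, so a lid lug on top of the ridge jams there; the wall also bounds gap and groove.
- lid_bar (a point): Centre of the grip bar on the grey screw lid: bar 44 mm long (x), 14 mm wide (y), 26 mm high (z); z is the lid's axis, out of its top. Lid 0.07 to 0.12 kg. It starts on the draining stand, underside on the slope: z leans 30 degrees from vertical and the bar runs up and down the slope.
- lid_top (a point): Centre of the lid's round top (66 mm across), at the foot of the bar, 13 mm below lid_bar; axes as lid_bar. Set on the neck with the bar along or across the jar's sides (give or take 20 degrees) its four lugs rest on the ridges, and lid_bar is 68.5 mm above jar_mid.
- lid_under (a point): Centre of the lid's open underside, 39.5 mm below lid_bar. From square the resting lid turns counterclockwise 30 to 44 degrees, rising 3 mm, to come over the gaps (stop at 48); let go or pressed lightly it drops 8 mm. From that stop it turns 71 degrees clockwise, sinking 0.1 mm a degree, to the tight stop: lid_bar 57.5 mm above jar_mid, bar 23 degrees clockwise of square. Play up-down 1.8 mm.
- stand: Fixed steel draining stand, base 104 x 90 mm, origin at the centre of its underside on the bench, z up. Its plate slopes 30 degrees, low side to the stand's +x (away from the robot); two pegs 11 mm high at the low side keep the lid from sliding. High edge 64 mm above the bench.
- pot: Round white cup 60 mm across, 56 mm high, a bystander near the jar; origin at the centre of its underside.
- reagent: Tall white bottle 72 mm across, 150 mm high, a bystander beyond the rack; origin at the centre of its underside.
- dropper: A small amber bottle, a bystander; origin at its underside.
- beaker: A glass beaker, a bystander; origin at its underside.
- dish: A clear shallow dish, a bystander; origin at its underside.
- spatula: A spatula, a bystander; origin at its underside.
- eraser: A rubber block, a bystander; origin at its underside.
There are look-alikes about, which are no part of the job. What is shaped like the part that bears box1_mid but blue is not meant.

How it is judged:
By the outcome, as a careful person would: the job done as asked, in the order asked, and still so for the second after the job is handed in, with the robot touching nothing.
It also fails if it takes over 72 s, if anything falls off the work surface, if the arm or the gripper's body presses on something with over 40 N, if the wrist force passes 120 N, or if a joint passes its speed limit or range.

## Working session

There is one attempt and no reset: what is moved stays moved. The work goes in short steps, Python scripts to look and compute and a tool call to move; the robot and the scene stay as the last step left them, time stands still between calls to the robot, and variables do not carry over. Pictures are saved under pics/ and viewed, and the job is handed in when it is done.

Besides the shell and the picture viewer there is one more tool, called after "Request:" as a command line: name --argument value ..., lists and objects as JSON in quotes. drive_tool: Moves the arm, as the interface text tells. Its arguments: {"type":"object","properties":{"commands":{"type":"array"},"force":{"type":"number"}},"required":["commands"]}

```bash
mkdir -p pics
python3 - <<'E'
from bench import monitor, viewer, job
import cv2
print(monitor.get_obs())
for n in("scene","top"):
    c=viewer.calibration(n);print(n,c)
    im=viewer.grab_frame(n)
    cv2.imwrite(f"pics/{n}0.png",im[:,:,::-1])
    cv2.imwrite(f"pics/{n}0b.png",cv2.resize(im[:,:,::-1],(800,600),interpolation=cv2.INTER_CUBIC))
E
```

```text
{'clock': 0.0, 'joints': array([-1.26305987,  0.47780089,  0.02233638,  1.55650215, -0.01149932,
        1.1092342 , -0.08309179]), 'qvel': array([ 0.0009088 , -0.00075889,  0.00053137,  0.00078933, -0.00027041,
       -0.00154131,  0.00113118]), 'tau': array([ 4.83109379e-04, -5.96455622e+01,  1.60869732e+00, -2.81196535e+01,
        1.25420120e-02,  9.47022869e-03,  2.35962835e-05]), 'tcp_pos': array([0.27244068, 0.61692225, 0.23030368]), 'orientation': array([-6.48397911e-01, -3.07370354e+00,  2.82752606e-03]), 'contact_force': array([ 0.33914677,  0.33274997, -0.82893911]), 'moment': array([-0.00607484, -0.03483262,  0.04468147]), 'grip_width': 0.08569192340291866}
scene {'K': array([[352.87123924,   0.        , 252.75155319],
       [  0.        , 352.87123924, 187.56730939],
       [  0.        ,   0.        ,   1.        ]]), 'R': array([[ 0.792929  ,  0.60931249,  0.00137227],
       [ 0.36279311, -0.4703091 , -0.80448152],
       [-0.48953524,  0.63839458, -0.5939761 ]]), 't': array([-0.44416318, -0.14847128,  1.25832139])}
top {'K': array([[497.48165978,   0.        , 257.60330376],
       [  0.        , 497.48165978, 182.5614432 ],
       [  0.        ,   0.        ,   1.        ]]), 'R': array([[ 0.00203658, -0.99991501,  0.01287703],
       [-0.99301751, -0.00354104, -0.11791389],
       [ 0.11794946, -0.01254698, -0.99294033]]), 't': array([-0.03217897,  0.54068734,  0.99881521])}
```

View pics/scene0b.png

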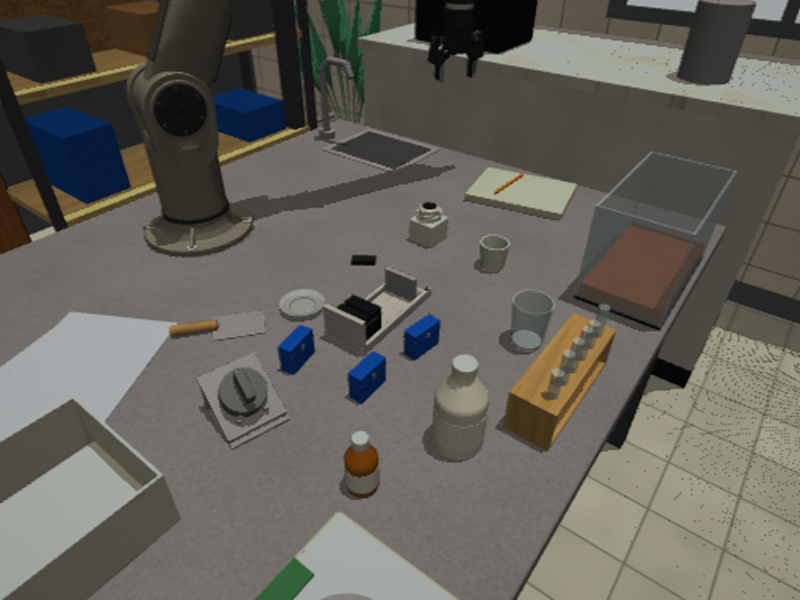

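View pics/top0b.png

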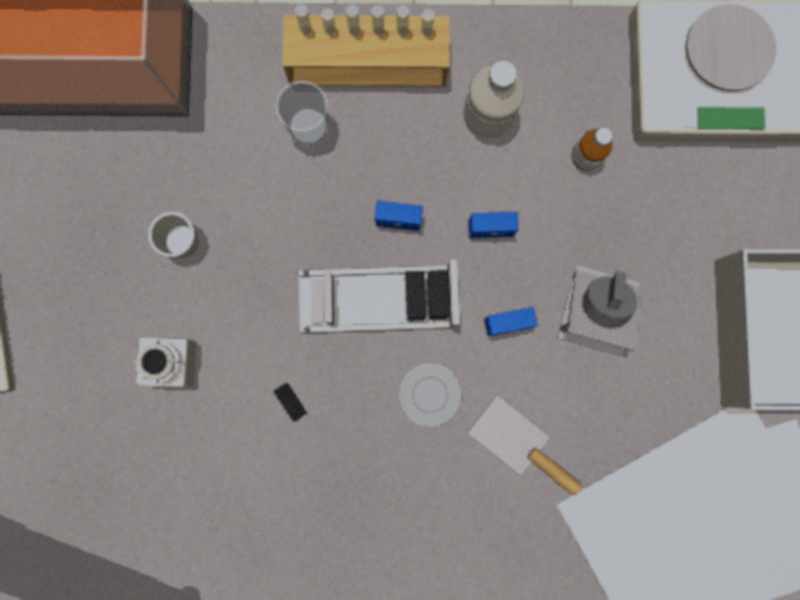

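Run:
```python
import cv2,numpy as np
t=cv2.imread("pics/top0.png");s=cv2.imread("pics/scene0.png")
def crop(im,u0,v0,w,h,k,name):
    cv2.imwrite(name,cv2.resize(im[v0:v0+h,u0:u0+w],None,fx=k,fy=k,interpolation=cv2.INTER_CUBIC))
a=cv2.resize(t[205:255,80:130],(300,300),interpolation=2)
b=cv2.resize(t[165:215,185:300],(690,300),interpolation=2)
c=cv2.resize(t[165:230,355:415],(277,300),interpolation=2)
d=cv2.resize(s[215:290,120:190],(280,300),interpolation=2)
cv2.imwrite("pics/z1.png",np.vstack([b,np.hstack([a,c,np.zeros((300,113,3),np.uint8)])]))
e=cv2.resize(s[165:225,200:280],(400,300),interpolation=2)
f=cv2.resize(s[120:165,255:300],(300,300),interpolation=2)
cv2.imwrite("pics/z2.png",np.vstack([np.hstack([d,e]),np.hstack([f,np.zeros((300,380,3),np.uint8)])]))
```

```text
(no output)
```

View pics/z1.png

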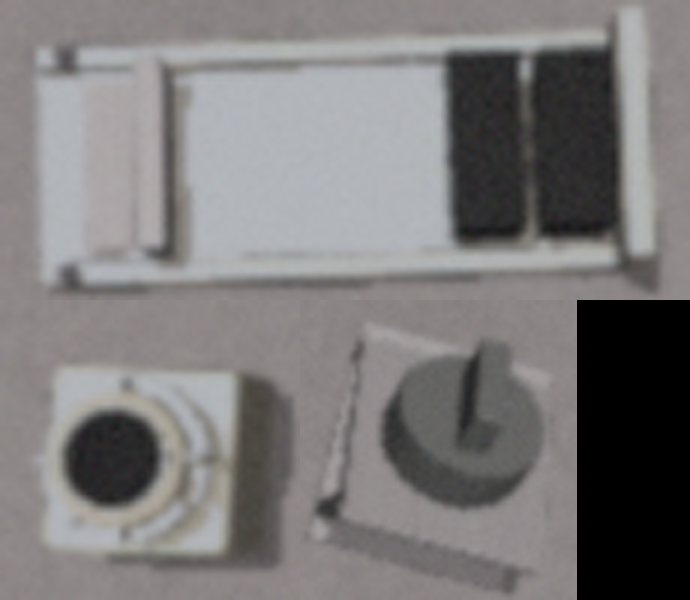

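View pics/z2.png

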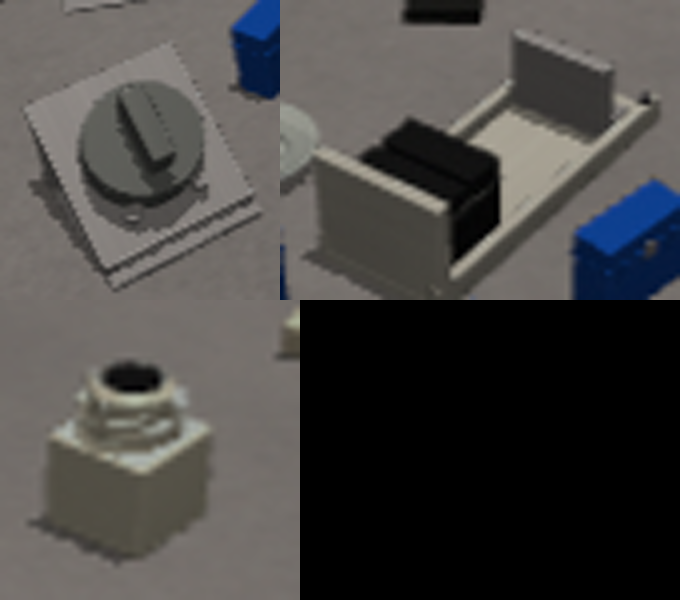

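```bash
cat > h.py <<'E'
import numpy as np, cv2
from bench import monitor, viewer, job
CAL={n:viewer.calibration(n) for n in("scene","top")}
def ray(n,uv):
    c=CAL[n];d=c["R"].T@np.linalg.solve(c["K"],[uv[0],uv[1],1.]);o=-c["R"].T@c["t"];return o,d/np.linalg.norm(d)
def onz(n,uv,z):
    o,d=ray(n,uv);return o+d*(z-o[2])/d[2]
def tri(ut,us):
    o1,d1=ray("top",ut);o2,d2=ray("scene",us)
    s=np.linalg.lstsq(np.c_[d1,-d2],o2-o1,rcond=None)[0]
    a=o1+d1*s[0];b=o2+d2*s[1];return (a+b)/2,np.linalg.norm(a-b)
def proj(n,X):
    c=CAL[n];x=c["K"]@(c["R"]@np.asarray(X,float)+c["t"]);return x[:2]/x[2]
E
python3 - <<'E'
from h import *
np.set_printoptions(precision=4,suppress=True)
t=cv2.imread("pics/top0.png");s=cv2.imread("pics/scene0.png")
g=cv2.cvtColor(t,cv2.COLOR_BGR2GRAY)
for n in CAL: print(n,ray(n,(256,192))[0])
# jar
def comps(mask,roi,mn=15):
    u0,v0,u1,v1=roi;m=np.zeros_like(mask);m[v0:v1,u0:u1]=mask[v0:v1,u0:u1]
    k,l,st,ce=cv2.connectedComponentsWithStats(m)
    out=[]
    for i in range(1,k):
        if st[i,4]>=mn:
            c=max(cv2.findContours((l==i).astype(np.uint8),cv2.RETR_EXTERNAL,cv2.CHAIN_APPROX_NONE)[0],key=len)
            r=cv2.minAreaRect(c);out.append((ce[i],st[i,4],r));print(ce[i],st[i],r)
    return out
print("jar bright");comps((g>135).astype(np.uint8),(80,205,130,255))
print("jar hole");comps((g<70).astype(np.uint8),(80,205,115,255))
print("boxes");comps((g<75).astype(np.uint8),(250,165,292,215))
print("lid");comps((g<98).astype(np.uint8),(360,165,415,230))
gs=cv2.cvtColor(s,cv2.COLOR_BGR2GRAY)
print("scene hole");comps((gs<70).astype(np.uint8),(255,120,300,145))
print(gs[125:142,264:285]);
E
```

```text
scene [ 1.022  -0.6025  0.6286]
top [ 0.4192 -0.0177  1.0559]
jar bright
[100.1065 225.8127] [  80  205   50   50 1484] ((104.5, 229.5), (49.0, 49.0), 90.0)
[126.5  250.75] [121 244   9  11  36] ((125.0, 249.0), (10.0, 8.0), 90.0)
[115.     252.2308] [110 251  11   4  26] ((115.0, 252.5), (3.0, 10.0), 90.0)
jar hole
[ 98.2386 230.9773] [ 91 224  15  15 176] ((98.0, 231.0), (14.0, 14.0), 90.0)
boxes
[273.6198 188.7914] [260 173  28  32 810] ((273.5, 188.5), (31.0, 27.0), 90.0)
lid
[392.0795 188.642 ] [387 175  13  25 176] ((393.437744140625, 186.99612426757812), (11.851874351501465, 24.015640258789062), 3.5763344764709473)
[384.9565 200.2207] [373 182  32  28 299] ((386.008056640625, 198.5440216064453), (33.0141716003418, 18.088224411010742), 34.695152282714844)
[361.9167 209.2083] [360 206   5   7  24] ((362.0, 209.0), (6.0, 4.0), 90.0)
scene hole
[274.303  131.2424] [270 129   9   5  33] ((274.0, 131.0), (4.0, 8.0), 90.0)
[[109 110 111 111 112 111 111 111 111 111 112 112 113 113 112 112 113 111
  110 111 111]
 [109 109 109 108 110 111 111 111 111 111 111 111 112 112 112 112 112 112

[... 650 characters left out ...]
2 160 105 123 152 158 158 160 161 164 163 161 161 162 149 164
  148 118 111]
 [111 111 104 122  94  79 132 117 136 147 163 167 154 134 128 101 101 139
  153 123 111]
 [111 111 110 108  80  73  96  85  86  89  91  92  89  88  87  79  80 100
  115 114 113]
 [112 111 120 111  91  83  82  79  81  83  88  95 118  96  83  77  85  98
  123 127 116]
 [115 156 117  94  97  93  88 132 144 144 132 125  98  83 116 157 136  99
  134 162 157]
 [164 169 130 106  82  78  78  86  89  89  88  87 116 140 146 134  99  87
  134 165 169]
 [167 170 131 113  97  80  74  88  95 102 104 104 101 105  94  85  80  84
  152 169 159]
 [119 146 162 130 113 100 100 103 104  91  86  85  82  82  91  92 133 161
  167 138  97]]
```

Run:
```python
from h import *
np.set_printoptions(precision=4,suppress=True)
def Z(U,V,k,u0,v0): return ((U+.5)/k-.5+u0,(V+.5)/k-.5+v0)
b=lambda U,V:Z(U,V,6,185,165)
a=lambda U,V:Z(U,V-300,6,80,205)
print("jar top body z54"); 
P=[onz("top",a(*p),.054) for p in[(53,366),(240,370),(232,553),(46,549)]];P=np.array(P)
print(P,P.mean(0),np.linalg.norm(P-np.roll(P,1,0),axis=1),)
print("hole",onz("top",(98.24,230.98),.082),onz("scene",(274.3,131.2),.082),tri((98.24,230.98),(274.3,131.2)))
print("rack rails z18");
for p in[(38,46),(40,288)]: print(onz("top",b(*p),.018))
print("wall z70")
for p in[(613,8),(643,10),(655,257),(628,257)]: print(onz("top",b(*p),.070))
print("box tops z58")
for p in[(446,52),(519,52),(526,238),(456,240),(535,50),(616,48),(616,235),(541,236)]: print(onz("top",b(*p),.058))
print("stop top z58")
for p in[(134,57),(160,60),(172,252),(136,247)]: print(onz("top",b(*p),.058))
```

```text
jar top body z54
[[0.4703 0.3085 0.054 ]
 [0.4692 0.2462 0.054 ]
 [0.4085 0.2468 0.054 ]
 [0.4097 0.3083 0.054 ]] [0.4394 0.2774 0.054 ] [0.0606 0.0623 0.0607 0.0615]
hole [0.4391 0.2791 0.082 ] [0.4359 0.2792 0.082 ] (array([0.4382, 0.2779, 0.0835]), np.float64(0.00236048574414617))
rack rails z18
[0.5638 0.1094 0.018 ]
[0.479  0.1072 0.018 ]
wall z70
[ 0.5701 -0.0886  0.07  ]
[ 0.5695 -0.0986  0.07  ]
[ 0.4868 -0.1021  0.07  ]
[ 0.4868 -0.0931  0.07  ]
box tops z58
[ 0.5567 -0.033   0.058 ]
[ 0.5568 -0.0576  0.058 ]
[ 0.4939 -0.0599  0.058 ]
[ 0.4932 -0.0364  0.058 ]
[ 0.5575 -0.063   0.058 ]
[ 0.5583 -0.0904  0.058 ]
[ 0.495  -0.0901  0.058 ]
[ 0.4946 -0.0649  0.058 ]
stop top z58
[0.5546 0.0722 0.058 ]
[0.5536 0.0634 0.058 ]
[0.4889 0.0586 0.058 ]
[0.4905 0.0706 0.058 ]
```

Run:
```python
import cv2,numpy as np
t=cv2.imread("pics/top0.png");s=cv2.imread("pics/scene0.png")
def st(x): return cv2.normalize(x,None,0,255,cv2.NORM_MINMAX)
a=cv2.resize(st(t[170:230,360:410]),(500,600),interpolation=2)
cv2.imwrite("pics/z3.png",a)
b=cv2.resize(st(s[222:287,122:187]),(585,585),interpolation=2)
cv2.imwrite("pics/z4.png",b)
```

```text
(no output)
```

View pics/z3.png

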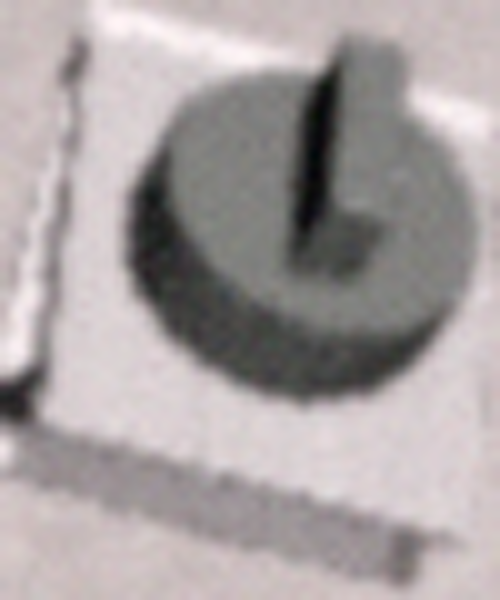

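View pics/z4.png

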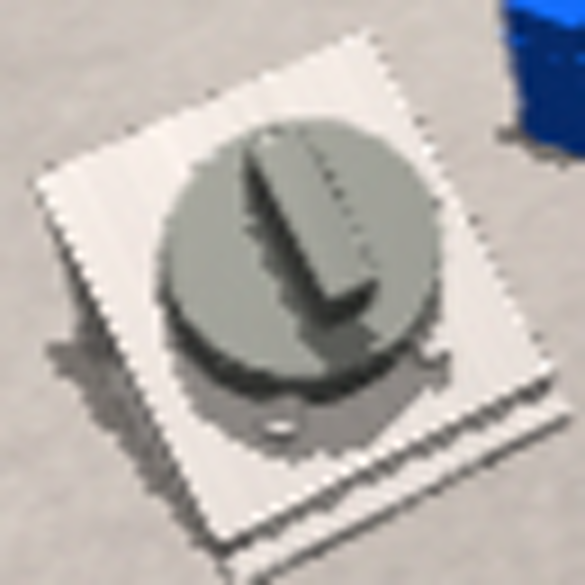

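Run:
```python
from h import *
np.set_printoptions(precision=4,suppress=True)
def Z(U,V,k,u0,v0): return np.array([(U+.5)/k-.5+u0,(V+.5)/k-.5+v0])
T=lambda p:Z(*p,10,360,170); S=lambda p:Z(*p,9,122,222)
et=cv2.fitEllipse(np.float32([T(p) for p in[(165,170),(180,215),(215,265),(265,305),(330,330),(390,328),(440,300),(470,255),(475,215),(450,150),(415,110),(300,75),(250,75),(200,105)]]))
es=cv2.fitEllipse(np.float32([S(p) for p in[(163,255),(175,210),(215,155),(265,125),(310,118),(365,130),(410,160),(437,200),(440,250),(425,300),(385,345),(330,375),(270,378),(215,350),(180,310)]]))
print(et,es)
c,e=tri(et[0],es[0]);print("lid_top",c,e)
# stand corners
print("high",onz("top",T((5,430)),.064),onz("top",T((450,545)),.064))
for p in[(38,185),(365,30)]:print("high scene",onz("scene",S(p),.064))
print("low top z~6",onz("top",T((100,5)),.006),onz("top",T((490,105)),.006))
print("low scene",onz("scene",S((220,545)),.006),onz("scene",S((550,375)),.006))
# bar top face corners
for n,pt,ps in[("hiL",(297,215),(250,150)),("hiR",(375,235),(300,128)),("loL",(343,38),(328,302)),("loR",(405,45),(378,282))]:
    print(n,tri(T(pt),S(ps)))
# model check
yaw=np.radians(-14.5)
ax=lambda y:np.array([[np.cos(y),-np.sin(y),0],[np.sin(y),np.cos(y),0],[0,0,1]])
Rl=ax(yaw)@cv2.Rodrigues(np.array([0,np.radians(30),0]))[0]
print(Rl)
```

```text
((391.906005859375, 189.53404235839844), (24.33690643310547, 31.8516902923584), 115.39424133300781) ((155.25436401367188, 249.11354064941406), (28.41904067993164, 31.028045654296875), 65.96613311767578)
lid_top [ 0.5237 -0.302   0.0607] 0.0014730861916712919
high [ 0.4774 -0.2352  0.064 ] [ 0.4547 -0.3238  0.064 ]
high scene [ 0.4575 -0.3304  0.064 ]
high scene [ 0.4779 -0.2434  0.064 ]
low top z~6 [ 0.5717 -0.2703  0.006 ] [ 0.5504 -0.3533  0.006 ]
low scene [ 0.5361 -0.3503  0.006 ] [ 0.5598 -0.2643  0.006 ]
hiL (array([ 0.514 , -0.296 ,  0.0838]), np.float64(0.015823078513364928))
hiR (array([ 0.5169, -0.298 ,  0.0936]), np.float64(0.009842359794804384))
loL (array([ 0.5523, -0.3096,  0.0676]), np.float64(0.01288166648582522))
loR (array([ 0.5563, -0.3106,  0.0768]), np.float64(0.008850522004764449))
[[ 0.8384  0.2504  0.4841]
 [-0.2168  0.9681 -0.1252]
 [-0.5     0.      0.866 ]]
```

Run:
```python
from h import *
np.set_printoptions(precision=4,suppress=True)
def Z(U,V,k,u0,v0): return np.array([(U+.5)/k-.5+u0,(V+.5)/k-.5+v0])
T=lambda p:Z(*p,10,360,170); S=lambda p:Z(*p,9,122,222)
Q=[]
for n,pt,ps in[("hiL",(297,215),(300,128)),("hiR",(375,235),(250,150)),("loL",(343,38),(378,282)),("loR",(405,45),(328,302))]:
    r=tri(T(pt),S(ps));print(n,r);Q.append(r[0])
Q=np.array(Q);print(Q.mean(0),Q[2]-Q[0],Q[3]-Q[1])
ax=lambda y:np.array([[np.cos(y),-np.sin(y),0],[np.sin(y),np.cos(y),0],[0,0,1]])
Rl=ax(np.radians(-14))@cv2.Rodrigues(np.array([0,np.radians(30),0]))[0]
lt=np.array([.5235,-.302,.060])
imt=cv2.imread("pics/top0.png");ims=cv2.imread("pics/scene0.png")
B=np.array([lt+Rl@[sx*.022,sy*.007,z] for z in(0,.026) for sx,sy in((-1,-1),(1,-1),(1,1),(-1,1))])
C=np.array([lt+Rl@[.033*np.cos(q),.033*np.sin(q),0] for q in np.linspace(0,6.28,40)])
ps=.525,.0036;y=np.radians(2)
rk=lambda p:ax(y)@np.array(p)+[ps[0],ps[1],0]
W=[rk(p) for p in[(-.042,-.095,.07),(.042,-.095,.07),(-.033,.059,.058),(.033,.059,.058)]]
R1=[rk(p) for p in[(-.042,-.106,.0),(.042,-.106,0),(.042,.106,.018),(-.042,.106,.018)]]
yj=np.radians(-1)
J=[ax(yj)@[a*.031,b*.031,z]+[.439,.2777,0] for z in(0,.054) for a,b in((-1,-1),(1,-1),(1,1),(-1,1))]
J2=[np.array([.439+.018*np.cos(q),.2777+.018*np.sin(q),.082]) for q in np.linspace(0,6.28,24)]
def draw(n,im,k,roi,name):
    u0,v0,w,h=roi;z=cv2.resize(im[v0:v0+h,u0:u0+w],None,fx=k,fy=k,interpolation=2)
    def pl(P,col,cl=True):
        q=np.int32([((proj(n,X)-[u0,v0]+.5)*k-.5) for X in P]);cv2.polylines(z,[q],cl,col,1)
    pl(B[4:],(0,0,255));pl(B[:4],(0,255,0));pl(C,(255,0,0));pl(W[:2],(0,0,255));pl(W[2:],(0,0,255));pl(R1,(0,255,0));pl(J[:4],(0,255,0));pl(J[4:],(0,0,255));pl(J2,(255,0,0));return z
a=draw("top",imt,7,(362,168,50,60),0);b=draw("scene",ims,6,(122,222,65,65),0);c=draw("top",imt,3,(185,165,115,55),0);
d=draw("scene",ims,4,(200,165,85,60),0);e=draw("top",imt,6,(80,205,50,50),0);f=draw("scene",ims,6,(255,120,45,50),0)
def tile(l,W,H):
    o=np.zeros((H,W,3),np.uint8);x=0
    for i in l: o[:i.shape[0],x:x+i.shape[1]]=i;x+=i.shape[1]
    return o
cv2.imwrite("pics/m1.png",tile([a,b],760,430));cv2.imwrite("pics/m2.png",np.vstack([tile([c,d],700,245),tile([e,f],700,310)]))
```

```text
hiL (array([ 0.517 , -0.29  ,  0.0879]), np.float64(0.004149266791415617))
hiR (array([ 0.5138, -0.3039,  0.0893]), np.float64(0.0016601157961583489))
loL (array([ 0.5553, -0.3039,  0.071 ]), np.float64(0.001378515985929934))
loR (array([ 0.5533, -0.3161,  0.0733]), np.float64(0.002503564683172488))
[ 0.5349 -0.3035  0.0804] [ 0.0383 -0.0139 -0.0169] [ 0.0395 -0.0123 -0.016 ]
```

View pics/m1.png

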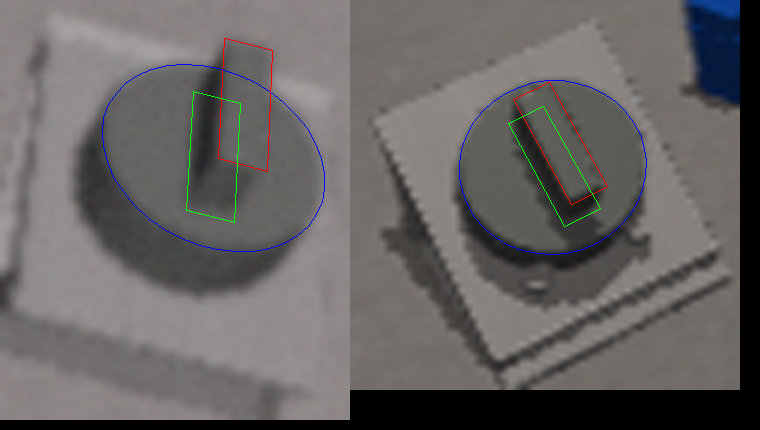

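View pics/m2.png

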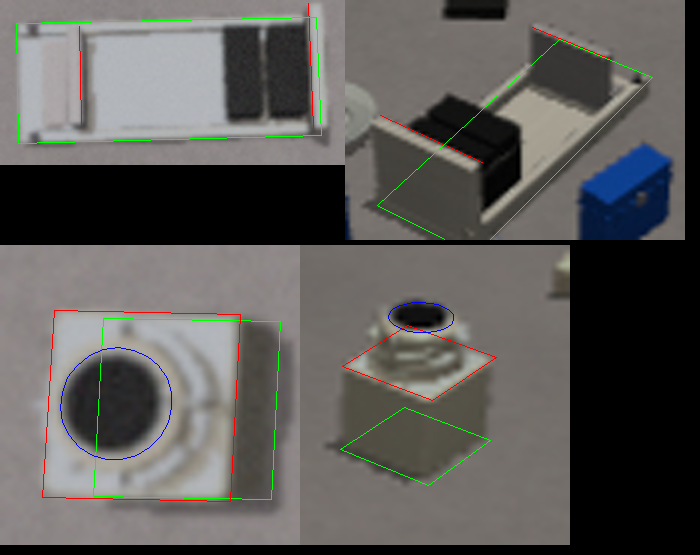

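```bash
cat >> h.py <<'E'
from scipy.spatial.transform import Rotation as Ro
np.set_printoptions(precision=4,suppress=True)
def Rdown(az): # tool y azimuth deg, z down
    a=np.radians(az);y=np.array([np.cos(a),np.sin(a),0]);z=np.array([0,0,-1.]);return np.c_[np.cross(y,z),y,z]
def cur():
    o=monitor.get_obs();return np.array(o["tcp_pos"]),Ro.from_rotvec(o["orientation"]).as_matrix(),o
def need(pos,Rt):
    p,R,o=cur();d=Ro.from_matrix(R.T@Rt).as_rotvec(degrees=True)
    print("t",o["clock"],"p",p,"yaz",np.degrees(np.arctan2(R[1,1],R[0,1])),"w",o["grip_width"],"F",o["contact_force"],"M",o["moment"],"q",o["joints"])
    print("turn tool",d,"shift now-axes mm",1e3*R.T@(pos-p),"shift after-turn axes mm",1e3*Rt.T@(pos-p))
E
python3 - <<'E'
from h import *
print("pot",onz("top",(110,150),.056))
need(np.array([.439,.2777,.12]),Rdown(-1.5))
E
```

```text
pot [0.6035 0.2698 0.056 ]
t 0.1 p [0.2724 0.617  0.2304] yaz 66.18050948482649 w 0.08553917406286479 F [ 0.1681 -0.8417  0.0939] M [ 0.0213 -0.0478 -0.0238] q [-1.2631  0.4777  0.0223  1.5563 -0.0115  1.1094 -0.0831]
turn tool [-0.0802  0.0641 67.6805] shift now-axes mm [-289.3985 -242.9305  110.8765] shift after-turn axes mm [-334.8136  175.4027  110.4267]
```

Request:
drive_tool --commands '[{"linear":[0,0,0],"dr":[0,0,9.7],"jaw":0},{"linear":[0,0,0],"dr":[0,0,9.7],"jaw":0},{"linear":[0,0,0],"dr":[0,0,9.7],"jaw":0},{"linear":[0,0,0],"dr":[0,0,9.7],"jaw":0},{"linear":[0,0,0],"dr":[0,0,9.7],"jaw":0},{"linear":[0,0,0],"dr":[0,0,9.7],"jaw":0},{"linear":[0,0,0],"dr":[0,0,9.7],"jaw":0}]'

```text
clock: 0.98
tcp_pos: [0.2715, 0.6145, 0.2262]
orientation: [2.293, 2.142, -0.014]
contact_force: [0.5, -1.0, 0.4]
grip_width: 0.0855
```

Run:
```python
from h import *
need(np.array([.439,.2777,.12]),Rdown(-1.5))
```

```text
t 0.975 p [0.2715 0.6145 0.2262] yaz -3.9138408632859596 w 0.0855027726212798 F [ 0.5378 -0.9743  0.4417] M [-0.0015 -0.0213  0.0593] q [-1.4492  0.4915  0.2893  1.5756 -0.1512  1.1062 -1.1914]
turn tool [-0.1819  0.5163 -2.413 ] shift now-axes mm [-323.5698  190.4539  108.5927] shift after-turn axes mm [-332.2621  176.3003  106.2196]
```

Request:
drive_tool --commands '[{"linear":[-0.046,0.026,0.01],"dr":[0,0,-0.5],"jaw":0},{"linear":[-0.046,0.026,0.01],"dr":[0,0,-0.5],"jaw":0},{"linear":[-0.046,0.026,0.01],"dr":[0,0,-0.5],"jaw":0},{"linear":[-0.046,0.026,0.01],"dr":[0,0,-0.5],"jaw":0},{"linear":[-0.046,0.026,0.01],"dr":[0,0,0],"jaw":0},{"linear":[-0.046,0.026,0.01],"dr":[0,0,0],"jaw":0},{"linear":[-0.03,0.016,0.01],"dr":[0,0,0],"jaw":0}]'

```text
clock: 1.85
tcp_pos: [0.4299, 0.2937, 0.1543]
orientation: [2.248, 2.189, -0.016]
contact_force: [0.5, 0.8, 0.2]
grip_width: 0.0853
```

Run:
```python
from h import *
need(np.array([.439,.2777,.12]),Rdown(-1.5))
```

```text
t 1.85 p [0.4299 0.2937 0.1543] yaz -1.5322011115802585 w 0.08528996313814853 F [0.511  0.833  0.1779] M [ 0.0456 -0.0091  0.001 ] q [-1.017   0.3346  0.3601  2.0099 -0.151   0.8325 -0.5989]
turn tool [-0.258   0.5544 -0.031 ] shift now-axes mm [-15.4474   9.6356  34.3637] shift after-turn axes mm [-15.7845   9.4727  34.2556]
```

Request:
drive_tool --commands '[{"linear":[-0.015,0.009,0.034],"dr":[-0.2,0.5,0],"jaw":0},{"linear":[0,0,0],"dr":[0,0,0],"jaw":0}]'

```text
clock: 2.1
tcp_pos: [0.4393, 0.274, 0.1192]
orientation: [2.257, 2.184, -0.005]
contact_force: [-0.4, -0.1, -0.1]
grip_width: 0.0853
```

Run:
```python
from h import *
need(np.array([.439,.2777,.02]),Rdown(-1.5))
for n,roi in(("top",(70,190,80,80)),("scene",(240,90,90,90))):
    im=viewer.grab_frame(n)[:,:,::-1];u,v,w,h=roi
    cv2.imwrite(f"pics/g1{n}.png",cv2.resize(im[v:v+h,u:u+w],None,fx=5,fy=5,interpolation=2))
```

```text
t 2.1 p [0.4393 0.274  0.1192] yaz -1.86881127584758 w 0.08529815522666494 F [-0.4156 -0.1126 -0.1423] M [-0.0122  0.0026  0.0508] q [-0.9626  0.3807  0.349   2.0473 -0.1867  0.7464 -0.5311]
turn tool [-0.1022  0.158  -0.3687] shift now-axes mm [ 3.9373 -0.2442 99.2097] shift after-turn axes mm [ 3.6659 -0.3968 99.2197]
```

View pics/g1scene.png

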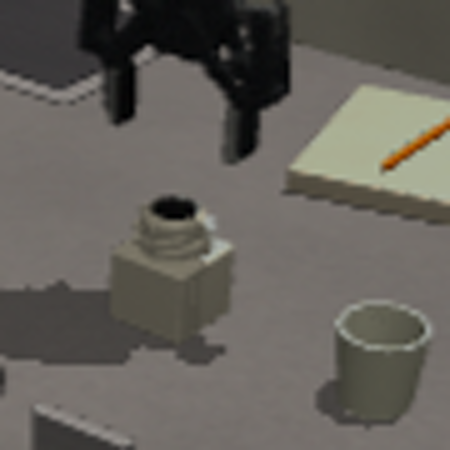

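Request:
drive_tool --commands '[{"linear":[0.004,0,0.025],"dr":[0,0,-0.3],"jaw":0},{"linear":[0,0,0.025],"dr":[0,0,0],"jaw":0},{"linear":[0,0,0.022],"dr":[0,0,0],"jaw":0},{"linear":[0,0,0.015],"dr":[0,0,0],"jaw":0},{"linear":[0,0,0.008],"dr":[0,0,0],"jaw":0},{"linear":[0,0,0],"dr":[0,0,0],"jaw":0}]'

```text
clock: 2.95
tcp_pos: [0.4425, 0.2949, 0.0308]
orientation: [-2.232, -2.206, -0.026]
contact_force: [-0.4, 0.6, 0.4]
grip_width: 0.0856
```

Run:
```python
from h import *
need(np.array([.439,.2777,.02]),Rdown(-1.5))
```

```text
t 2.95 p [0.4425 0.2949 0.0308] yaz -0.6762177962267899 w 0.08561889777707188 F [-0.35    0.6038  0.4342] M [-0.06    0.0238 -0.0351] q [-0.9159  0.5377  0.2693  2.0694 -0.2719  0.5509 -0.4639]
turn tool [ 0.5381 -0.782   0.8275] shift now-axes mm [-17.3922  -3.3716  10.5019] shift after-turn axes mm [-17.2932  -3.0213  10.7687]
```

Request:
drive_tool --commands '[{"linear":[-0.016,-0.003,0.004],"dr":[0,0,0.8],"jaw":0},{"linear":[0,0,0],"dr":[0,0,0],"jaw":0}]'

```text
clock: 3.2
tcp_pos: [0.4396, 0.2779, 0.0272]
orientation: [-2.249, -2.189, -0.027]
contact_force: [-0.5, 0.5, -0.3]
grip_width: 0.0852
```

Run:
```python
from h import *
need(np.array([.439,.2777,.02]),Rdown(-1.5))
```

```text
t 3.2 p [0.4396 0.2779 0.0272] yaz -1.5545576143651434 w 0.08522973442330796 F [-0.4662  0.5202 -0.2779] M [-0.043   0.0027 -0.0008] q [-0.8948  0.5306  0.2679  2.0983 -0.2783  0.5281 -0.4498]
turn tool [ 0.5917 -0.823  -0.0503] shift now-axes mm [-0.3416 -0.6588  7.235 ] shift after-turn axes mm [-0.237  -0.5843  7.2456]
```

Request:
drive_tool --commands '[{"linear":[0,-0.0005,0.006],"dr":[0.6,-0.8,0],"jaw":0},{"linear":[0,0,0],"dr":[0,0,0],"jaw":0}]'

```text
clock: 3.45
tcp_pos: [0.4396, 0.2781, 0.0215]
orientation: [-2.252, -2.19, -0.0]
contact_force: [-0.3, 0.9, 0.4]
grip_width: 0.0854
```

Run:
```python
from h import *
need(np.array([.439,.2777,.02]),Rdown(-1.5))
```

```text
t 3.45 p [0.4396 0.2781 0.0215] yaz -1.594564827319148 w 0.08543552507892019 F [-0.287   0.8815  0.4307] M [ 0.0444  0.0683 -0.0065] q [-0.8987  0.5479  0.2708  2.0875 -0.2755  0.5391 -0.4558]
turn tool [-0.0006 -0.025  -0.0946] shift now-axes mm [-0.3821 -0.6094  1.4827] shift after-turn axes mm [-0.3804 -0.61    1.4828]
```

Request:
drive_tool --commands '[{"linear":[0,0,0],"dr":[0,0,0],"jaw":1},{"linear":[0,0,0],"dr":[0,0,0],"jaw":1},{"linear":[0,0,0],"dr":[0,0,0],"jaw":1},{"linear":[0,0,0],"dr":[0,0,0],"jaw":1}]' --force 50

```text
clock: 3.95
tcp_pos: [0.4396, 0.2784, 0.0216]
orientation: [-2.251, -2.191, -0.001]
contact_force: [0.1, -0.5, 0.6]
grip_width: 0.0613
```

Run:
```python
from h import *
need(np.array([.439,.2777,.02]),Rdown(-1.5))
```

```text
t 3.95 p [0.4396 0.2784 0.0216] yaz -1.565649604217765 w 0.061280181127671154 F [ 0.1331 -0.5329  0.6026] M [-0.0726  0.0835  0.0035] q [-0.8991  0.5478  0.2708  2.0869 -0.2754  0.5397 -0.456 ]
turn tool [-0.0045 -0.0308 -0.0657] shift now-axes mm [-0.768  -0.6178  1.6418] shift after-turn axes mm [-0.7664 -0.6188  1.6422]
```

Request:
drive_tool --commands '[{"linear":[0,0,-0.02],"dr":[0,0,0],"jaw":1},{"linear":[0,0,-0.03],"dr":[0,0,0],"jaw":1},{"linear":[0,0,-0.04],"dr":[0,0,0],"jaw":1},{"linear":[0,0,-0.03],"dr":[0,0,0],"jaw":1}]'

```text
clock: 4.45
tcp_pos: [0.4372, 0.2768, 0.1413]
orientation: [-2.251, -2.191, 0.012]
contact_force: [0.2, 0.2, -2.2]
grip_width: 0.0614
```

Run:
```python
from h import *
need(np.array([.5247,.0136,.14]),Rdown(2))
```

```text
t 4.45 p [0.4372 0.2768 0.1413] yaz -1.548220017705785 w 0.0614150315936203 F [ 0.1782  0.2218 -2.2271] M [ 0.0452 -0.0385 -0.0247] q [-0.9857  0.349   0.3674  2.0292 -0.1713  0.8004 -0.5449]
turn tool [-0.3474  0.2929 -3.5473] shift now-axes mm [-260.6913   94.6344    2.1672] shift after-turn axes mm [-266.0558   78.3124    1.3449]
```

Request:
drive_tool --commands '[{"linear":[-0.038,0.013,-0.002],"dr":[0,0,-1],"jaw":1},{"linear":[-0.045,0.015,-0.002],"dr":[0,0,-1],"jaw":1},{"linear":[-0.045,0.015,-0.002],"dr":[0,0,-1],"jaw":1},{"linear":[-0.045,0.015,-0.002],"dr":[0,0,-0.5],"jaw":1},{"linear":[-0.04,0.013,-0.002],"dr":[0,0,0],"jaw":1},{"linear":[-0.02,0.005,0],"dr":[0,0,0],"jaw":1},{"linear":[0,0,0],"dr":[0,0,0],"jaw":1}]'

```text
clock: 5.32
tcp_pos: [0.5181, 0.0396, 0.1532]
orientation: [-2.177, -2.264, 0.005]
contact_force: [0.3, 0.5, -2.1]
grip_width: 0.0615
```

Run:
```python
from h import *
need(np.array([.5247,.0136,.10]),Rdown(2))
```

```text
t 5.325 p [0.5181 0.0396 0.1532] yaz 2.2598882457438045 w 0.061488725945918365 F [ 0.2811  0.4951 -2.1327] M [ 0.0167  0.0288 -0.017 ] q [-0.5546  0.3387  0.4366  2.0217 -0.1909  0.823   0.0305]
turn tool [-0.161   0.1001  0.26  ] shift now-axes mm [-26.1737   5.7121  53.2348] shift after-turn axes mm [-26.2408   5.6815  53.205 ]
```

Request:
drive_tool --commands '[{"linear":[-0.026,0.005,0.02],"dr":[0,0,0],"jaw":1},{"linear":[0,0,0.02],"dr":[0,0,0],"jaw":1},{"linear":[0,0,0.008],"dr":[0,0,0],"jaw":1},{"linear":[0,0,0],"dr":[0,0,0],"jaw":1}]'

```text
clock: 5.82
tcp_pos: [0.5233, 0.0183, 0.1035]
orientation: [-2.169, -2.269, 0.004]
contact_force: [-0.5, 0.6, -1.8]
grip_width: 0.0613
```

Run:
```python
from h import *
need(np.array([.5247,.0136,.05]),Rdown(2))
for n,roi in(("top",(180,155,130,80)),("scene",(190,120,120,110))):
    im=viewer.grab_frame(n)[:,:,::-1];u,v,w,h=roi
    cv2.imwrite(f"pics/g2{n}.png",cv2.resize(im[v:v+h,u:u+w],None,fx=5,fy=5,interpolation=2))
```

```text
t 5.825 p [0.5233 0.0183 0.1035] yaz 2.5816428759904495 w 0.06132031478602205 F [-0.4658  0.6066 -1.8216] M [ 0.0314  0.034  -0.0456] q [-0.4799  0.4229  0.4074  2.0467 -0.2497  0.7224  0.1297]
turn tool [-0.2172 -0.0293  0.5816] shift now-axes mm [-4.7639  1.4406 53.5392] shift after-turn axes mm [-4.7226  1.2858 53.5468]
```

View pics/g2scene.png

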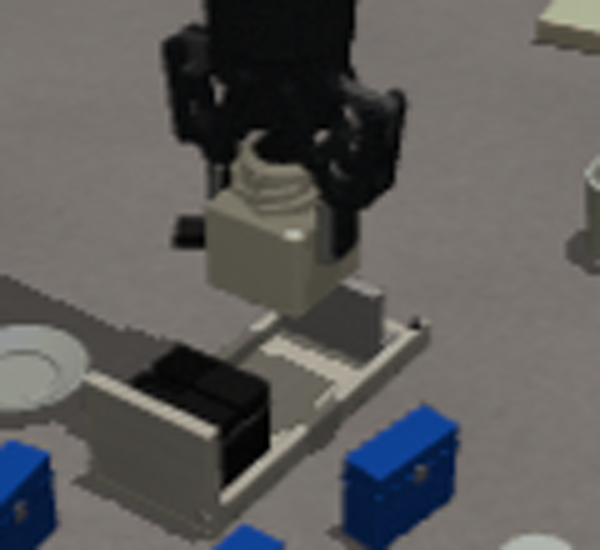

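View pics/g2top.png

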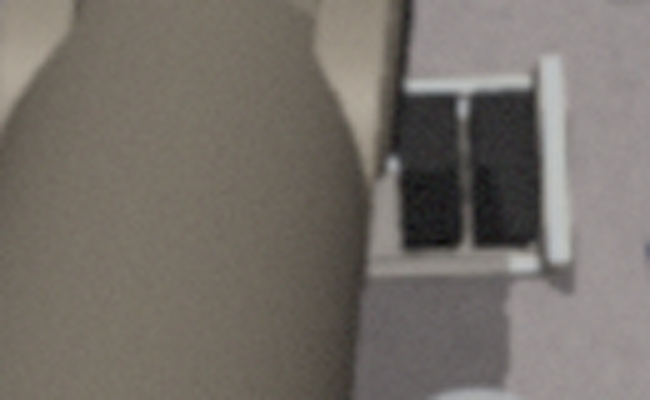

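Request:
drive_tool --commands '[{"linear":[-0.005,0.0015,0.02],"dr":[0,0,0.5],"jaw":1},{"linear":[0,0,0.015],"dr":[0,0,0],"jaw":1},{"linear":[0,0,0.01],"dr":[0,0,0],"jaw":1},{"linear":[0,0,0],"dr":[0,0,0],"jaw":1}]'

```text
clock: 6.42
tcp_pos: [0.5275, 0.0153, 0.0599]
orientation: [-2.178, -2.264, -0.005]
contact_force: [-0.1, -0.4, -2.1]
grip_width: 0.0612
```

Run:
```python
from h import *
need(np.array([.5247,.0136,.0276]),Rdown(2))
for n,roi in(("scene",(190,120,120,110)),):
    im=viewer.grab_frame(n)[:,:,::-1];u,v,w,h=roi
    cv2.imwrite(f"pics/g3{n}.png",cv2.resize(im[v:v+h,u:u+w],None,fx=5,fy=5,interpolation=2))
```

```text
t 6.425 p [0.5275 0.0153 0.0599] yaz 2.216629276193733 w 0.06122701204438072 F [-0.0868 -0.3746 -2.1489] M [-0.0652  0.0111  0.0224] q [-0.438   0.4977  0.3689  2.0628 -0.3007  0.6292  0.1734]
turn tool [ 0.1142 -0.1345  0.2168] shift now-axes mm [-1.7102 -2.8904 32.314 ] shift after-turn axes mm [-1.6452 -2.8196 32.3236]
```

View pics/g3scene.png

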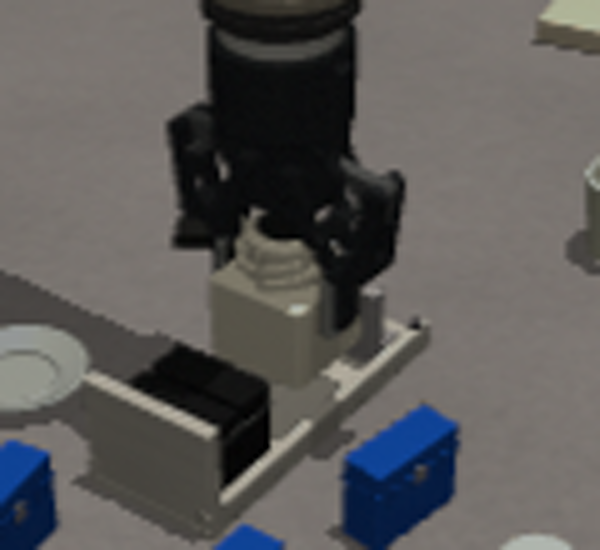

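Request:
drive_tool --commands '[{"linear":[-0.001,-0.003,0.006],"dr":[0,0,0.2],"jaw":1},{"linear":[0,0,0.004],"dr":[0,0,0],"jaw":1},{"linear":[0,0,0],"dr":[0,0,0],"jaw":1}]'

```text
clock: 6.85
tcp_pos: [0.5253, 0.0144, 0.0506]
orientation: [2.182, 2.259, 0.008]
contact_force: [0.4, -0.6, -1.8]
grip_width: 0.0611
```

Run:
```python
from h import *
need(np.array([.5247,.0136,.0276]),Rdown(2))
```

```text
t 6.85 p [0.5253 0.0144 0.0506] yaz 2.005022926951929 w 0.06109465000814637 F [ 0.4183 -0.6365 -1.7653] M [-0.0236 -0.0175 -0.0116] q [-0.4296  0.51    0.3599  2.0731 -0.3118  0.6045  0.1811]
turn tool [ 0.2506 -0.1604  0.0054] shift now-axes mm [-0.7986 -0.7432 22.9453] shift after-turn axes mm [-0.7344 -0.6428 22.9505]
```

Request:
drive_tool --commands '[{"linear":[-0.0007,-0.0007,0.007],"dr":[0.2,-0.1,0],"jaw":1},{"linear":[0,0,0.004],"dr":[0,0,0],"jaw":1},{"linear":[0,0,0],"dr":[0,0,0],"jaw":1}]'

```text
clock: 7.22
tcp_pos: [0.5248, 0.0136, 0.0389]
orientation: [-2.182, -2.26, -0.002]
contact_force: [-0.1, 0.1, -1.3]
grip_width: 0.0609
```

Run:
```python
from h import *
need(np.array([.5247,.0136,.0276]),Rdown(2))
```

```text
t 7.225 p [0.5248 0.0136 0.0389] yaz 2.0069708662886208 w 0.060862367820839654 F [-0.0827  0.0916 -1.3039] M [-0.0072  0.027  -0.0245] q [-0.4204  0.5311  0.3496  2.0755 -0.3213  0.5848  0.1897]
turn tool [ 0.0516 -0.0548  0.007 ] shift now-axes mm [-0.0203 -0.1218 11.2586] shift after-turn axes mm [-0.0096 -0.1117 11.2587]
```

Request:
drive_tool --commands '[{"linear":[0,0,0.005],"dr":[0,0,0],"jaw":1},{"linear":[0,0,0.003],"dr":[0,0,0],"jaw":1},{"linear":[0,0,0.002],"dr":[0,0,0],"jaw":1},{"linear":[0,0,0],"dr":[0,0,0],"jaw":1}]'

```text
clock: 7.72
tcp_pos: [0.5249, 0.0136, 0.0282]
orientation: [-2.182, -2.26, -0.002]
contact_force: [0.7, -0.5, -2.3]
grip_width: 0.0611
```

Run:
```python
from h import *
need(np.array([.5247,.0136,.0276]),Rdown(2))
```

```text
t 7.725 p [0.5249 0.0136 0.0282] yaz 2.00505089693387 w 0.06106074322790469 F [ 0.7093 -0.4501 -2.3409] M [-0.0084  0.0062 -0.015 ] q [-0.4109  0.5497  0.3379  2.0782 -0.332   0.5633  0.1986]
turn tool [ 0.0548 -0.0545  0.0051] shift now-axes mm [-0.0255 -0.2152  0.5525] shift after-turn axes mm [-0.0249 -0.2147  0.5528]
```

Request:
drive_tool --commands '[{"linear":[0,0,0.0012],"dr":[0,0,0],"jaw":1},{"linear":[0,0,0],"dr":[0,0,0],"jaw":1}]'

```text
clock: 7.98
tcp_pos: [0.5253, 0.0136, 0.0278]
orientation: [-2.182, -2.26, -0.003]
contact_force: [0.5, -0.2, -2.3]
grip_width: 0.0611
```

Request:
drive_tool --commands '[{"linear":[0,0,0.002],"dr":[0,0,0],"jaw":1},{"linear":[0,0,0],"dr":[0,0,0],"jaw":1}]'

```text
clock: 8.22
tcp_pos: [0.5256, 0.0137, 0.028]
orientation: [-2.182, -2.259, -0.005]
contact_force: [-0.4, 0.2, -2.0]
grip_width: 0.0612
```

Request:
drive_tool --commands '[{"linear":[0,0,0.004],"dr":[0,0,0],"jaw":1}]'

```text
clock: 8.35
tcp_pos: [0.5258, 0.0139, 0.0274]
orientation: [-2.18, -2.257, -0.007]
contact_force: [-22.2, 1.5, 65.6]
grip_width: 0.0615
```

Request:
drive_tool --commands '[{"linear":[0,0,-0.001],"dr":[0,0,0],"jaw":1},{"linear":[0,0,0],"dr":[0,0,0],"jaw":0},{"linear":[0,0,0],"dr":[0,0,0],"jaw":0},{"linear":[0,0,0],"dr":[0,0,0],"jaw":0},{"linear":[0,0,0],"dr":[0,0,0],"jaw":0}]'

```text
clock: 8.98
tcp_pos: [0.5265, 0.014, 0.0285]
orientation: [-2.181, -2.258, -0.009]
contact_force: [-0.1, 0.7, 0.6]
grip_width: 0.0855
```

Run:
```python
from h import *
need(np.array([.5247,.0136,.14]),Rdown(2))
```

```text
t 8.975 p [0.5265 0.014  0.0285] yaz 1.978344113948033 w 0.08549044541021542 F [-0.1016  0.6533  0.5568] M [-0.0021  0.0081  0.0407] q [-0.4048  0.5497  0.3336  2.0751 -0.3362  0.5645  0.2037]
turn tool [ 0.1355 -0.3283 -0.0213] shift now-axes mm [   0.2906   -1.5709 -111.5091] shift after-turn axes mm [  -0.3477   -1.8347 -111.5049]
```

Request:
drive_tool --commands '[{"linear":[0,-0.001,-0.02],"dr":[0,0,0],"jaw":0},{"linear":[0,0,-0.035],"dr":[0,0,0],"jaw":0},{"linear":[0,0,-0.04],"dr":[0,0,0],"jaw":0},{"linear":[0,0,-0.03],"dr":[0,0,0],"jaw":0.5},{"linear":[0,0,0],"dr":[0,0,0],"jaw":1}]'

```text
clock: 9.6
tcp_pos: [0.5247, 0.0132, 0.1557]
orientation: [-2.18, -2.257, -0.005]
contact_force: [0.4, -0.4, 0.3]
grip_width: 0.0513
```

Run:
```python
from h import *
# behind stop: rack y=+.110
need(np.array([.525-.0349*.110,.0036+.110,.14]),Rdown(2))
for n,roi in(("top",(180,155,130,80)),("scene",(190,120,120,110))):
    im=viewer.grab_frame(n)[:,:,::-1];u,v,w,h=roi
    cv2.imwrite(f"pics/g4{n}.png",cv2.resize(im[v:v+h,u:u+w],None,fx=5,fy=5,interpolation=2))
```

```text
t 9.6 p [0.5247 0.0132 0.1557] yaz 1.9744824183214038 w 0.051289988878818915 F [ 0.3854 -0.3543  0.2693] M [-0.0136 -0.0186 -0.0113] q [-0.5078  0.3437  0.4501  2.0103 -0.2067  0.8303  0.0941]
turn tool [-0.0167 -0.281  -0.0256] shift now-axes mm [100.4317  -0.0757  16.2324] shift after-turn axes mm [100.5101  -0.0356  15.7397]
```

View pics/g4scene.png

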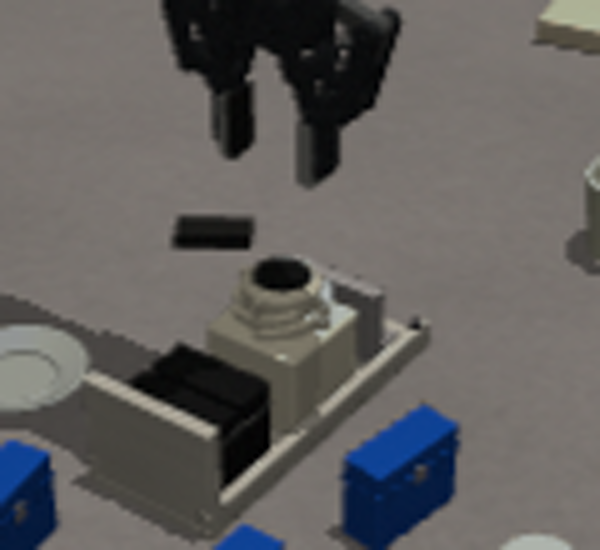

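Request:
drive_tool --commands '[{"linear":[0.035,0,0],"dr":[0,0,0],"jaw":1},{"linear":[0.04,0,0.01],"dr":[0,0,0],"jaw":1},{"linear":[0.025,0,0.01],"dr":[0,0,0],"jaw":1},{"linear":[0,0,0],"dr":[0,0,0],"jaw":1}]'

```text
clock: 10.2
tcp_pos: [0.516, 0.1144, 0.1277]
orientation: [-2.178, -2.251, 0.014]
contact_force: [0.5, -0.1, -0.7]
grip_width: -0.0003
```

Run:
```python
from h import *
need(np.array([.525-.0349*.110,.0036+.110,.035]),Rdown(2))
```

```text
t 10.2 p [0.516  0.1144 0.1277] yaz 1.889829876596115 w -0.00031925881523173216 F [ 0.4579 -0.1172 -0.6575] M [-0.0742 -0.0407 -0.0701] q [-0.6596  0.3945  0.4064  2.0125 -0.2215  0.7889 -0.0891]
turn tool [-0.7552 -0.0452 -0.1105] shift now-axes mm [-1.0476  6.3657 92.6641] shift after-turn axes mm [-0.9856  5.1419 92.7408]
```

Request:
drive_tool --commands '[{"linear":[0,0.005,0.025],"dr":[-0.7,0,0],"jaw":1},{"linear":[0,0,0.03],"dr":[0,0,0],"jaw":1},{"linear":[0,0,0.02],"dr":[0,0,0],"jaw":1},{"linear":[0,0,0.01],"dr":[0,0,0],"jaw":1},{"linear":[0,0,0],"dr":[0,0,0],"jaw":1}]'

```text
clock: 10.82
tcp_pos: [0.5196, 0.1079, 0.0381]
orientation: [-2.19, -2.252, 0.009]
contact_force: [-0.6, 0.4, -0.1]
grip_width: 0.0002
```

Run:
```python
from h import *
need(np.array([.525-.0349*.085,.0036+.085,.035]),Rdown(2))
```

```text
t 10.825 p [0.5196 0.1079 0.0381] yaz 1.5883110965973894 w 0.00019641204984866182 F [-0.5669  0.407  -0.1249] M [-0.0427  0.0444  0.0352] q [-0.5912  0.5402  0.34    2.0574 -0.3054  0.597  -0.0128]
turn tool [-0.2644  0.2199 -0.4112] shift now-axes mm [-19.3857   1.9223   3.158 ] shift after-turn axes mm [-19.4109   1.7687   3.0921]
```

Request:
drive_tool --commands '[{"linear":[-0.012,0.0015,0.002],"dr":[0,0,-0.4],"jaw":1},{"linear":[-0.012,0,0],"dr":[0,0,0],"jaw":1},{"linear":[-0.01,0,0],"dr":[0,0,0],"jaw":1}]'

```text
clock: 11.2
tcp_pos: [0.5232, 0.0733, 0.0375]
orientation: [-2.18, -2.261, 0.005]
contact_force: [0.5, 7.3, -3.5]
grip_width: -0.0002
```

Run:
```python
from h import *
need(np.array([.525-.0349*.04,.0036+.04,.037]),Rdown(2))
```

```text
t 11.2 p [0.5232 0.0733 0.0375] yaz 2.084029577724259 w -0.00021380105116390808 F [ 0.5246  7.2691 -3.5374] M [1.2641 0.0599 0.0076] q [-0.5206  0.5365  0.3332  2.0646 -0.3033  0.5892  0.0599]
turn tool [-0.1469  0.0995  0.0842] shift now-axes mm [-29.7039  -0.6889   0.541 ] shift after-turn axes mm [-29.7058  -0.6466   0.4878]
```

Pushing the stop. Continue.

Request:
drive_tool --commands '[{"linear":[-0.007,0,0],"dr":[0,0,0],"jaw":1},{"linear":[-0.007,0,0],"dr":[0,0,0],"jaw":1},{"linear":[-0.005,0,0],"dr":[0,0,0],"jaw":1}]'

```text
clock: 11.58
tcp_pos: [0.5238, 0.0569, 0.0379]
orientation: [-2.175, -2.261, -0.001]
contact_force: [0.3, 5.4, -4.3]
grip_width: -0.0001
```

Run:
```python
from h import *
need(np.array([.525-.0349*.04,.0036+.04,.037]),Rdown(2))
for n,roi in(("scene",(190,120,120,110)),):
    im=viewer.grab_frame(n)[:,:,::-1];u,v,w,h=roi
    cv2.imwrite(f"pics/g5{n}.png",cv2.resize(im[v:v+h,u:u+w],None,fx=5,fy=5,interpolation=2))
```

```text
t 11.575 p [0.5238 0.0569 0.0379] yaz 2.2205948271186715 w -5.799540254376706e-05 F [ 0.2684  5.3997 -4.2702] M [ 1.4421 -0.0408 -0.0283] q [-0.4823  0.5329  0.3268  2.0682 -0.3059  0.5873  0.0978]
turn tool [-0.1272 -0.2012  0.2204] shift now-axes mm [-13.3245  -0.6713   0.8088] shift after-turn axes mm [-13.324   -0.6219   0.8542]
```

View pics/g5scene.png

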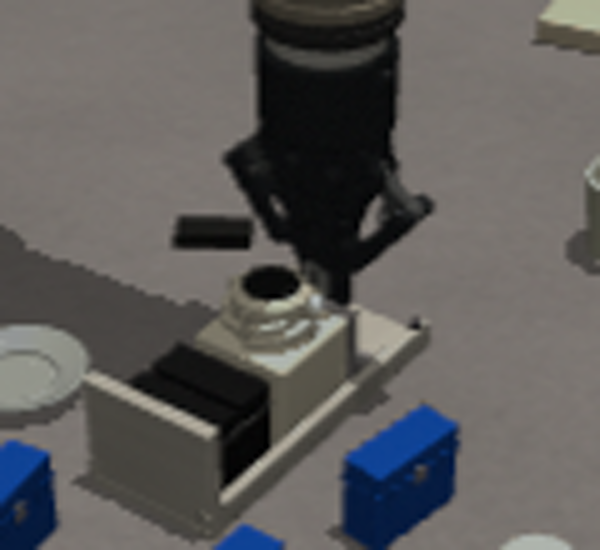

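Request:
drive_tool --commands '[{"linear":[-0.005,0,0],"dr":[0,0,0],"jaw":1},{"linear":[-0.004,0,0],"dr":[0,0,0],"jaw":1}]'

```text
clock: 11.88
tcp_pos: [0.524, 0.0501, 0.038]
orientation: [-2.171, -2.262, -0.005]
contact_force: [-0.7, 6.9, -4.0]
grip_width: 0.0001
```

Request:
drive_tool --commands '[{"linear":[-0.003,0,0],"dr":[0,0,0],"jaw":1}]'

```text
clock: 12.0
tcp_pos: [0.524, 0.0485, 0.038]
orientation: [-2.168, -2.262, -0.007]
contact_force: [-0.1, 7.0, -4.4]
grip_width: -0.0002
```

Request:
drive_tool --commands '[{"linear":[-0.002,0,0],"dr":[0,0,0],"jaw":1}]'

```text
clock: 12.12
tcp_pos: [0.524, 0.048, 0.0381]
orientation: [-2.166, -2.263, -0.01]
contact_force: [0.3, 7.2, -3.8]
grip_width: -0.0001
```

Request:
drive_tool --commands '[{"linear":[-0.004,0,0],"dr":[0,0,0],"jaw":1}]'

```text
clock: 12.25
tcp_pos: [0.5241, 0.0459, 0.0381]
orientation: [-2.162, -2.264, -0.012]
contact_force: [-0.2, 7.3, -4.1]
grip_width: 0.0002
```

Request:
drive_tool --commands '[{"linear":[-0.004,0,0],"dr":[0,0,0],"jaw":1}]'

```text
clock: 12.38
tcp_pos: [0.5241, 0.0443, 0.0381]
orientation: [-2.159, -2.264, -0.015]
contact_force: [-0.0, 12.5, -4.0]
grip_width: 0.0
```

Request:
drive_tool --commands '[{"linear":[-0.004,0,0],"dr":[0,0,0],"jaw":1}]'

```text
clock: 12.5
tcp_pos: [0.5241, 0.0443, 0.0381]
orientation: [-2.152, -2.265, -0.019]
contact_force: [-1.4, 16.2, -3.8]
grip_width: -0.0002
```

Request:
drive_tool --commands '[{"linear":[-0.005,0,0],"dr":[0,0,0],"jaw":1}]'

```text
clock: 12.62
tcp_pos: [0.524, 0.0443, 0.0382]
orientation: [-2.145, -2.266, -0.025]
contact_force: [-1.0, 17.2, -2.5]
grip_width: 0.0001
```

Run:
```python
from h import *
need(np.array([.524,.10,.17]),Rdown(2))
for n,roi in(("scene",(190,120,120,110)),):
    im=viewer.grab_frame(n)[:,:,::-1];u,v,w,h=roi
    cv2.imwrite(f"pics/g6{n}.png",cv2.resize(im[v:v+h,u:u+w],None,fx=5,fy=5,interpolation=2))
```

```text
t 12.625 p [0.524  0.0443 0.0382] yaz 3.1596232672281768 w 9.27745902437555e-05 F [-0.9914 17.2342 -2.5097] M [ 3.4932  0.2072 -0.0107] q [-0.4241  0.5281  0.3006  2.0684 -0.3214  0.5894  0.1627]
turn tool [-0.2078 -1.5169  1.157 ] shift now-axes mm [  59.0966    2.6063 -130.3001] shift after-turn axes mm [  55.6724    1.9227 -131.8113]
```

View pics/g6scene.png

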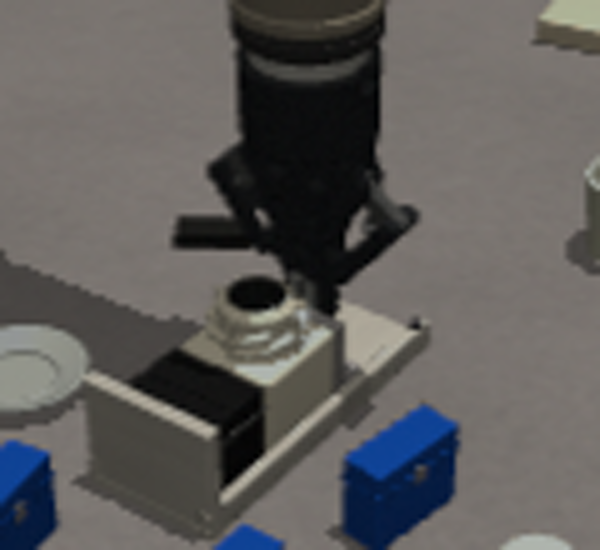

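Request:
drive_tool --commands '[{"linear":[0.02,0,0],"dr":[0,0,0],"jaw":1},{"linear":[0.025,0,-0.01],"dr":[0,0,0],"jaw":1},{"linear":[0.01,0,-0.03],"dr":[0,-1,1],"jaw":1},{"linear":[0,0,-0.045],"dr":[0,0,0],"jaw":1},{"linear":[0,0,-0.05],"dr":[0,0,0],"jaw":0}]'

```text
clock: 13.3
tcp_pos: [0.5199, 0.0949, 0.1767]
orientation: [-2.175, -2.254, 0.004]
contact_force: [1.7, 0.8, 0.2]
grip_width: 0.0171
```

Run:
```python
from h import *
a=np.radians(-14);Rz=Ro.from_euler("z",-14,degrees=True).as_matrix();Rl=Rz@Ro.from_euler("y",30,degrees=True).as_matrix()
lt=np.array([.5235,-.302,.060])
z=-Rl[:,2]
for s in(1,-1):
    y=s*Rl[:,1];Rt=np.c_[np.cross(y,z),y,z]
    need(lt+Rl[:,2]*.10,Rt)
ims={}
for n,roi in(("top",(180,155,130,80)),("scene",(190,120,120,110))):
    im=viewer.grab_frame(n)[:,:,::-1];u,v,w,h=roi;ims[n]=im
    cv2.imwrite(f"pics/g7{n}.png",cv2.resize(im[v:v+h,u:u+w],None,fx=5,fy=5,interpolation=2));cv2.imwrite(f"pics/f7{n}.png",im)
```

```text
t 13.3 p [0.5199 0.0949 0.1767] yaz 2.0301850793760354 w 0.017136508715383313 F [1.6834 0.8116 0.1903] M [ 0.064  -0.0875  0.0259] q [-0.6496  0.3208  0.4342  1.978  -0.1806  0.8858 -0.0837]
turn tool [ 19.1254  25.1344 -72.1984] shift now-axes mm [-410.6893   37.7926   27.7158] shift after-turn axes mm [-144.4782 -384.2119  -48.6767]
t 13.3 p [0.5199 0.0949 0.1767] yaz 2.0301850793760354 w 0.017136508715383313 F [1.6834 0.8116 0.1903] M [ 0.064  -0.0875  0.0259] q [-0.6496  0.3208  0.4342  1.978  -0.1806  0.8858 -0.0837]
turn tool [ 27.0966 -20.6185 103.4198] shift now-axes mm [-410.6893   37.7926   27.7158] shift after-turn axes mm [144.4782 384.2119 -48.6767]
```

View pics/g7top.png

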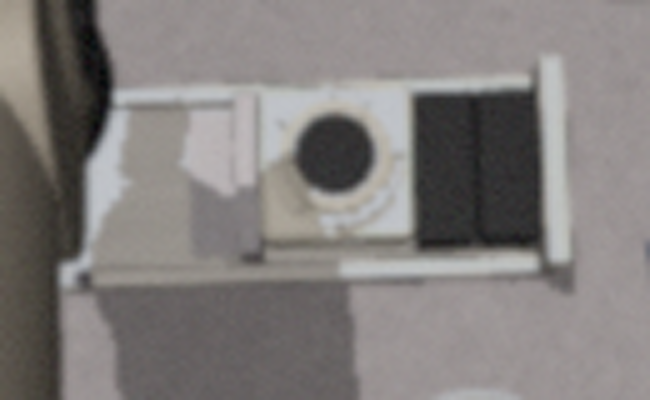

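View pics/g7scene.png

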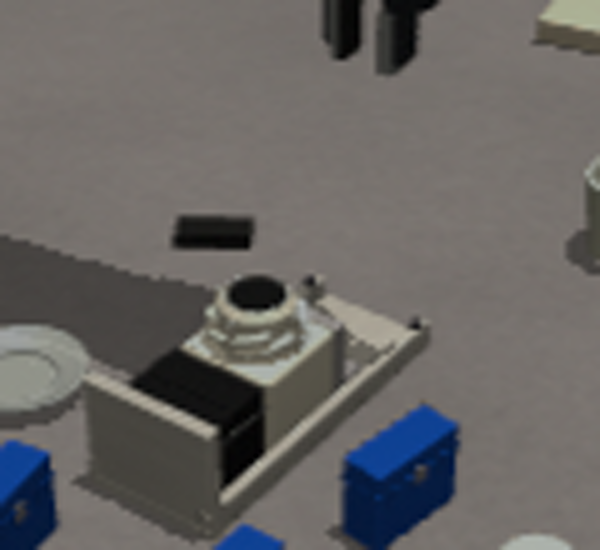

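Request:
drive_tool --commands '[{"linear":[0,0,0],"dr":[0,0,10.5],"jaw":0},{"linear":[0,0,0],"dr":[0,0,10.5],"jaw":0},{"linear":[0,0,0],"dr":[0,0,10.5],"jaw":0},{"linear":[0,0,0],"dr":[0,0,10.5],"jaw":0},{"linear":[0,0,0],"dr":[0,0,10.5],"jaw":0},{"linear":[0,0,0],"dr":[0,0,10.5],"jaw":0},{"linear":[0,0,0],"dr":[0,0,10.5],"jaw":0},{"linear":[0,0,0],"dr":[0,0,10.5],"jaw":0}]'

```text
clock: 14.4
tcp_pos: [0.5241, 0.0865, 0.1815]
orientation: [-3.13, -0.16, -0.01]
contact_force: [-0.0, 0.2, 0.6]
grip_width: 0.0854
```

Run:
```python
from h import *
need(np.array([.56,-.30,.19]),Rdown(-104))
im=cv2.imread("pics/f7top.png");g=cv2.cvtColor(im,cv2.COLOR_BGR2GRAY);m=(g<60).astype(np.uint8)
m[:, :235]=0;m[:,260:]=0;m[:170]=0;m[205:]=0
k,l,st,ce=cv2.connectedComponentsWithStats(m);i=1+np.argmax(st[1:,4]);print(st[i],ce[i])
ims=cv2.imread("pics/f7scene.png");gs=cv2.cvtColor(ims,cv2.COLOR_BGR2GRAY);m=(gs<60).astype(np.uint8);m2=np.zeros_like(m);m2[172:186,230:252]=m[172:186,230:252]
k,l,st2,ce2=cv2.connectedComponentsWithStats(m2);j=1+np.argmax(st2[1:,4]);print(st2[j],ce2[j])
print(onz("top",ce[i],.088),onz("scene",ce2[j],.088),tri(ce[i],ce2[j]))
```

```text
t 14.4 p [0.5241 0.0865 0.1815] yaz -84.13372522852265 w 0.08537961973524202 F [-0.0319  0.1973  0.6172] M [-0.0367  0.015   0.0406] q [-0.9001  0.3715  0.7826  1.9932 -0.3419  0.9006 -1.4056]
turn tool [-0.4886 -0.3146 19.8647] shift now-axes mm [ -3.6674 388.0504 -11.38  ] shift after-turn axes mm [128.3722 366.2988  -8.4765]
[240 179  14  14 147] [246.551  185.4014]
[236 175  11   7  61] [240.8689 178.1803]
[ 0.5285 -0.0083  0.088 ] [ 0.5256 -0.0074  0.088 ] (array([ 0.5277, -0.0088,  0.0898]), np.float64(0.0014393491634304056))
```

Request:
drive_tool --commands '[{"linear":[0,0.045,0],"dr":[0,0,2],"jaw":0},{"linear":[0.004,0.052,0],"dr":[0,0,2],"jaw":0},{"linear":[0.008,0.052,0],"dr":[0,0,2],"jaw":0},{"linear":[0.01,0.052,0],"dr":[0,0,2],"jaw":0},{"linear":[0.01,0.052,0],"dr":[0,0,2],"jaw":0},{"linear":[0.01,0.04,0],"dr":[0,0,2],"jaw":0}]'

```text
clock: 15.15
tcp_pos: [0.5703, -0.2154, 0.1783]
orientation: [-3.13, 0.172, -0.01]
contact_force: [-0.4, 0.1, -0.5]
grip_width: 0.0853
```

Run:
```python
from h import *
need(np.array([.56,-.30,.19]),Rdown(-104))
```

```text
t 15.15 p [ 0.5703 -0.2154  0.1783] yaz -96.27590380164374 w 0.08530398360319999 F [-0.3632  0.0928 -0.5497] M [-0.0489 -0.0204  0.0066] q [-0.3145  0.5345  0.803   1.812  -0.465   0.9885 -0.9989]
turn tool [-0.4401 -0.3026  7.7228] shift now-axes mm [ -0.8865  85.1339 -12.2885] shift after-turn axes mm [ 10.5052  84.5768 -11.6612]
```

Request:
drive_tool --commands '[{"linear":[-0.002,0.045,-0.01],"dr":[0,0,3],"jaw":0},{"linear":[0,0.035,-0.01],"dr":[0,0,3],"jaw":0},{"linear":[0,0.01,0],"dr":[0,0,1],"jaw":0}]'

```text
clock: 15.52
tcp_pos: [0.5519, -0.3132, 0.1975]
orientation: [-3.115, 0.379, -0.008]
contact_force: [-0.0, 0.3, -0.2]
grip_width: 0.0855
```

```bash
cat >> h.py <<'E'
Rl=Ro.from_euler("z",-14,degrees=True).as_matrix()@Ro.from_euler("y",30,degrees=True).as_matrix()
LT=np.array([.5235,-.302,.060])
RLT=np.c_[np.cross(-Rl[:,1],-Rl[:,2]),-Rl[:,1],-Rl[:,2]]
E
python3 - <<'E'
from h import *
need(LT+Rl[:,2]*.10,RLT)
E
```

```text
t 15.525 p [ 0.5519 -0.3132  0.1975] yaz -103.89223196966778 w 0.08552043853169551 F [-0.0353  0.2959 -0.218 ] M [-0.0083 -0.0123  0.0255] q [-0.1619  0.5675  0.8398  1.734  -0.4842  1.0564 -0.9683]
turn tool [ -0.2142 -30.2475   0.1697] shift now-axes mm [19.4811 -3.711  50.9712] shift after-turn axes mm [42.4905 -3.968  34.2077]
```

Now tilt −30° about tool y, in three rows, then check.

Request:
drive_tool --commands '[{"linear":[0.005,0,0],"dr":[0,-9.5,0],"jaw":0},{"linear":[0.005,0,0],"dr":[0,-9.5,0],"jaw":0},{"linear":[0.005,0,0],"dr":[0,-9,0],"jaw":0},{"linear":[0,0,0],"dr":[0,0,0],"jaw":0}]'

```text
clock: 16.02
tcp_pos: [0.5638, -0.3142, 0.1913]
orientation: [-2.955, 0.357, 0.758]
contact_force: [-0.2, -0.9, -0.5]
grip_width: 0.085
```

Run:
```python
from h import *
need(LT+Rl[:,2]*.08,RLT)
```

```text
t 16.025 p [ 0.5638 -0.3142  0.1913] yaz -103.91728086890492 w 0.08501148513308958 F [-0.1549 -0.8655 -0.4909] M [-0.1259 -0.5199 -0.0092] q [-0.0324  0.8879  0.7944  1.3029 -0.3847  1.6457 -1.0528]
turn tool [-0.435  -1.1487  0.3403] shift now-axes mm [28.1149 -1.5425 55.2851] shift after-turn axes mm [29.2065 -2.1302 54.6965]
```

Request:
drive_tool --commands '[{"linear":[0.014,-0.001,0.02],"dr":[0,-0.6,0.2],"jaw":0.5},{"linear":[0.014,-0.001,0.02],"dr":[0,-0.5,0],"jaw":0.5},{"linear":[0,0,0.01],"dr":[0,0,0],"jaw":0.5},{"linear":[0,0,0],"dr":[0,0,0],"jaw":0.5}]'

```text
clock: 16.52
tcp_pos: [0.5632, -0.3111, 0.1336]
orientation: [-2.949, 0.361, 0.777]
contact_force: [-0.6, 0.1, 0.8]
grip_width: 0.0426
```

Run:
```python
from h import *
need(LT+Rl[:,2]*.004,RLT)
for n,roi in(("scene",(100,180,120,120)),("top",(350,140,100,100))):
    im=viewer.grab_frame(n)[:,:,::-1];u,v,w,h=roi
    cv2.imwrite(f"pics/h1{n}.png",cv2.resize(im[v:v+h,u:u+w],None,fx=5,fy=5,interpolation=2))
```

```text
t 16.525 p [ 0.5632 -0.3111  0.1336] yaz -104.0974790657109 w 0.0426303210209278 F [-0.6006  0.0904  0.8188] M [-0.0995 -0.5149 -0.017 ] q [-0.0287  0.9473  0.7705  1.3354 -0.412   1.5746 -1.0546]
turn tool [-0.467  -0.4084  0.1551] shift now-axes mm [ 0.9218  1.3982 80.0986] shift after-turn axes mm [ 1.4957  0.742  80.0987]
```

View pics/h1scene.png

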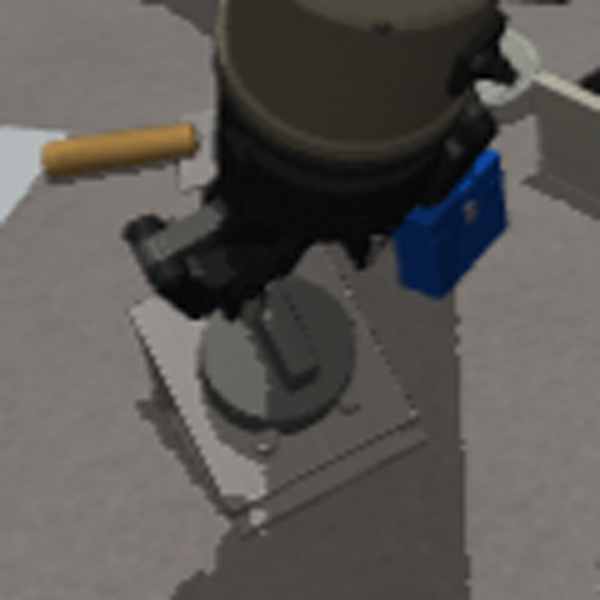

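View pics/h1top.png

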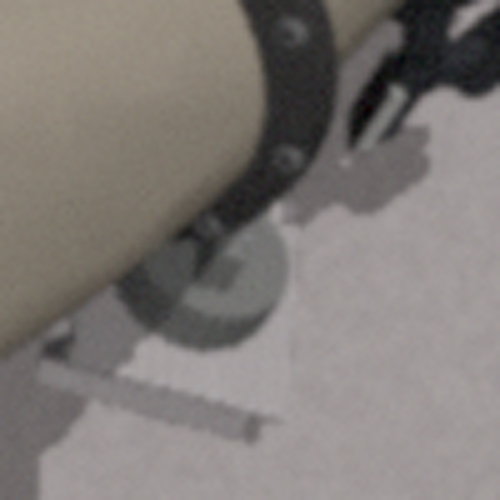

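Request:
drive_tool --commands '[{"linear":[0.001,0.001,0.02],"dr":[-0.3,-0.3,0],"jaw":0.5},{"linear":[0,0,0.02],"dr":[0,0,0],"jaw":0.5},{"linear":[0,0,0.01],"dr":[0,0,0],"jaw":0.5},{"linear":[0,0,0],"dr":[0,0,0],"jaw":0.5}]'

```text
clock: 17.12
tcp_pos: [0.5395, -0.3067, 0.0892]
orientation: [-2.954, 0.359, 0.782]
contact_force: [0.2, -0.2, 0.1]
grip_width: 0.0427
```

Run:
```python
from h import *
need(LT+Rl[:,2]*.004,RLT)
```

```text
t 17.125 p [ 0.5395 -0.3067  0.0892] yaz -103.9114896325664 w 0.0427401203063317 F [ 0.2023 -0.1714  0.0627] M [-0.1573 -0.4711 -0.0014] q [-0.0416  0.9634  0.7577  1.4283 -0.421   1.4739 -1.0371]
turn tool [-0.0868 -0.3383  0.1518] shift now-axes mm [ 0.0583 -0.645  29.642 ] shift after-turn axes mm [ 0.2315 -0.6903 29.6401]
```

Request:
drive_tool --commands '[{"linear":[0,-0.0006,0.015],"dr":[0,-0.3,0],"jaw":0.5},{"linear":[0,0,0.008],"dr":[0,0,0],"jaw":0.5},{"linear":[0,0,0],"dr":[0,0,0],"jaw":0.5}]'

```text
clock: 17.5
tcp_pos: [0.5283, -0.3034, 0.0683]
orientation: [-2.952, 0.359, 0.789]
contact_force: [0.1, 0.8, -0.3]
grip_width: 0.0426
```

Run:
```python
from h import *
need(LT+Rl[:,2]*.004,RLT)
for n,roi in(("scene",(100,180,120,120)),):
    im=viewer.grab_frame(n)[:,:,::-1];u,v,w,h=roi
    cv2.imwrite(f"pics/h2{n}.png",cv2.resize(im[v:v+h,u:u+w],None,fx=5,fy=5,interpolation=2))
```

```text
t 17.5 p [ 0.5283 -0.3034  0.0683] yaz -103.89250545928935 w 0.04261978735254451 F [ 0.117   0.7914 -0.2562] M [-0.1845 -0.5437  0.0577] q [-0.045   0.9753  0.7491  1.4657 -0.4279  1.4326 -1.0297]
turn tool [-0.0605 -0.0732  0.1589] shift now-axes mm [-0.1632 -0.1878  5.6763] shift after-turn axes mm [-0.1565 -0.1934  5.6763]
```

View pics/h2scene.png

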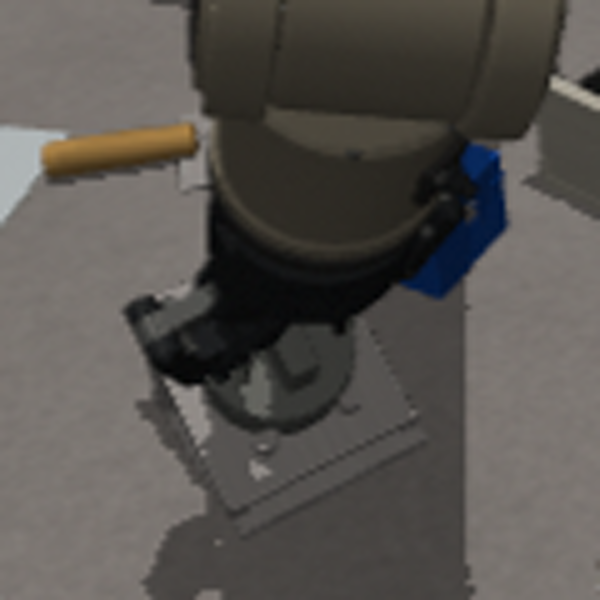

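Request:
drive_tool --commands '[{"linear":[0,0,0.005],"dr":[0,0,0],"jaw":0.5},{"linear":[0,0,0.001],"dr":[0,0,0],"jaw":0.5}]'

```text
clock: 17.8
tcp_pos: [0.526, -0.303, 0.0635]
orientation: [-2.954, 0.358, 0.787]
contact_force: [-0.3, 0.1, 0.1]
grip_width: 0.0426
```

Request:
drive_tool --commands '[{"linear":[0,0,0],"dr":[0,0,0],"jaw":1},{"linear":[0,0,0],"dr":[0,0,0],"jaw":1},{"linear":[0,0,0],"dr":[0,0,0],"jaw":1}]' --force 60

```text
clock: 18.18
tcp_pos: [0.5262, -0.3029, 0.0638]
orientation: [-2.954, 0.358, 0.786]
contact_force: [0.0, 0.4, -0.5]
grip_width: 0.0125
```

Run:
```python
from h import *
need(LT+Rl[:,2]*.004,RLT)
```

```text
t 18.175 p [ 0.5262 -0.3029  0.0638] yaz -103.86998833000243 w 0.012519331087818308 F [ 0.0132  0.4491 -0.5083] M [-0.1133 -0.5875 -0.0034] q [-0.0457  0.9768  0.7471  1.4745 -0.4302  1.4212 -1.0275]
turn tool [-0.049  -0.1856  0.1782] shift now-axes mm [-0.5758 -0.2118  0.7728] shift after-turn axes mm [-0.5739 -0.2106  0.7744]
```

Request:
drive_tool --commands '[{"linear":[0,0,-0.01],"dr":[0,0,0],"jaw":1},{"linear":[0,0,-0.02],"dr":[0,0,0],"jaw":1},{"linear":[0,0,-0.03],"dr":[0,0,0],"jaw":1},{"linear":[0,0,-0.03],"dr":[0,0,0],"jaw":1},{"linear":[0,0,-0.02],"dr":[0,0,0],"jaw":1}]' --force 90

```text
clock: 18.8
tcp_pos: [0.5812, -0.3165, 0.1628]
orientation: [-2.954, 0.359, 0.788]
contact_force: [-0.3, 0.1, -1.1]
grip_width: 0.0118
```

Run:
```python
from h import *
need(np.array([.5275,-.0083,.18]),Rdown(-88))
for n,roi in(("scene",(100,150,120,120)),("top",(350,140,100,100))):
    im=viewer.grab_frame(n)[:,:,::-1];u,v,w,h=roi
    cv2.imwrite(f"pics/h3{n}.png",cv2.resize(im[v:v+h,u:u+w],None,fx=5,fy=5,interpolation=2))
```

```text
t 18.8 p [ 0.5812 -0.3165  0.1628] yaz -103.87249730460836 w 0.0117681283575697 F [-0.2516  0.0615 -1.1357] M [-0.1546 -0.6162  0.0452] q [-0.017   0.9493  0.7788  1.2544 -0.4022  1.6484 -1.0683]
turn tool [ -4.2319  29.6681 -15.4851] shift now-axes mm [-117.6204 -286.4065   48.2385] shift after-turn axes mm [ -42.8902 -309.9246  -17.2432]
```

View pics/h3scene.png

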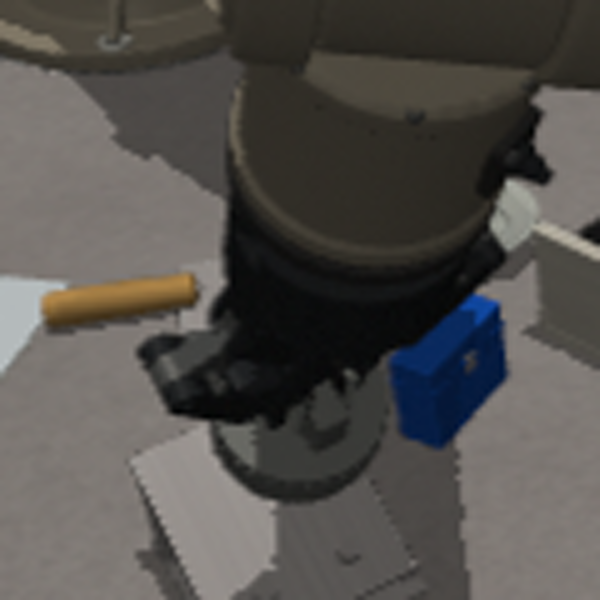

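Request:
drive_tool --commands '[{"linear":[-0.01,-0.01,-0.01],"dr":[-1,7.4,-3.8],"jaw":1},{"linear":[-0.01,-0.02,-0.01],"dr":[-1,7.4,-3.8],"jaw":1},{"linear":[-0.01,-0.03,0],"dr":[-1,7.4,-3.8],"jaw":1},{"linear":[-0.01,-0.03,0],"dr":[-1,7,-3.5],"jaw":1}]'

```text
clock: 19.4
tcp_pos: [0.5619, -0.2248, 0.1898]
orientation: [3.138, 0.049, 0.003]
contact_force: [0.4, 0.5, 0.3]
grip_width: 0.0119
```

Run:
```python
from h import *
need(np.array([.5275,-.0083,.18]),Rdown(-88))
```

```text
t 19.4 p [ 0.5619 -0.2248  0.1898] yaz -88.20383124419635 w 0.011906219545170746 F [0.3684 0.547  0.2509] M [ 0.0159 -0.0292 -0.0138] q [-0.2945  0.5038  0.7838  1.8113 -0.4155  0.9957 -0.8821]
turn tool [ 0.2012 -0.1166 -0.2036] shift now-axes mm [ -27.6635 -217.4665    8.9457] shift after-turn axes mm [ -26.8715 -217.5306    9.7648]
```

Request:
drive_tool --commands '[{"linear":[-0.006,-0.04,0.0],"dr":[0,0,0],"jaw":1},{"linear":[-0.006,-0.045,0.0],"dr":[0,0,0],"jaw":1},{"linear":[-0.006,-0.045,0.0],"dr":[0,0,0],"jaw":1},{"linear":[-0.006,-0.04,0.0],"dr":[0,0,0],"jaw":1},{"linear":[0,-0.025,0.0],"dr":[0,0,0],"jaw":1},{"linear":[0,0,0],"dr":[0,0,0],"jaw":1}]'

```text
clock: 20.15
tcp_pos: [0.5221, -0.0217, 0.1865]
orientation: [-3.14, -0.052, 0.005]
contact_force: [0.7, -0.3, -1.3]
grip_width: 0.0118
```

Run:
```python
from h import *
need(np.array([.5275,-.0083,.15]),Rdown(-88))
```

```text
t 20.15 p [ 0.5221 -0.0217  0.1865] yaz -88.0966009156015 w 0.011809040709194028 F [ 0.7478 -0.2815 -1.2915] M [-0.0289 -0.0189 -0.0089] q [-0.7346  0.3635  0.8237  2.0015 -0.3361  0.9182 -1.2724]
turn tool [-0.084   0.1679 -0.0965] shift now-axes mm [  5.923  -13.111   36.4988] shift after-turn axes mm [  5.8382 -13.1546  36.4967]
```

Request:
drive_tool --commands '[{"linear":[0.006,-0.013,0.02],"dr":[0,0,0],"jaw":1},{"linear":[0,0,0.015],"dr":[0,0,0],"jaw":1},{"linear":[0,0,0],"dr":[0,0,0],"jaw":1}]'

```text
clock: 20.52
tcp_pos: [0.5264, -0.0119, 0.1501]
orientation: [3.141, 0.047, -0.006]
contact_force: [-0.5, -0.3, -1.2]
grip_width: 0.0118
```

Run:
```python
from h import *
need(np.array([.5275,-.0083,.13]),Rdown(-88))
for n,roi in(("scene",(190,110,120,110)),):
    im=viewer.grab_frame(n)[:,:,::-1];u,v,w,h=roi;cv2.imwrite(f"pics/fh4{n}.png",im)
    cv2.imwrite(f"pics/h4{n}.png",cv2.resize(im[v:v+h,u:u+w],None,fx=5,fy=5,interpolation=2))
```

```text
t 20.525 p [ 0.5264 -0.0119  0.1501] yaz -88.28746811769659 w 0.011790823553649557 F [-0.5314 -0.3188 -1.183 ] M [-0.0098  0.0341 -0.0125] q [-0.7079  0.4251  0.7802  2.0228 -0.3953  0.8514 -1.2456]
turn tool [ 0.0155  0.2155 -0.2875] shift now-axes mm [ 1.3146 -3.601  20.126 ] shift after-turn axes mm [ 1.2569 -3.5891 20.1318]
```

View pics/h4scene.png

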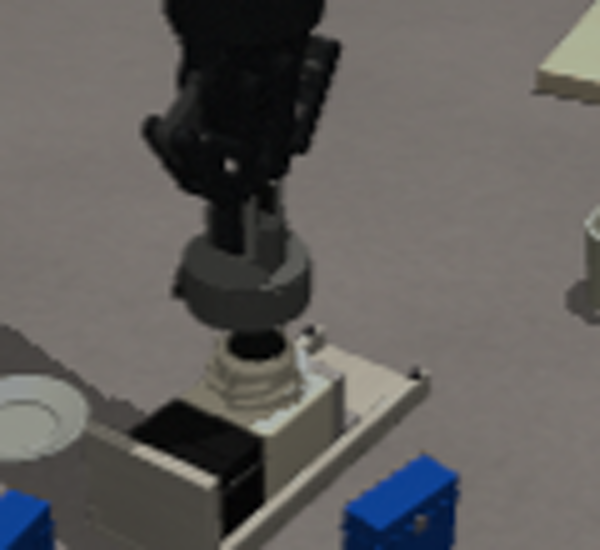

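Run:
```python
from h import *
im=cv2.imread("pics/fh4scene.png");g=cv2.cvtColor(im,cv2.COLOR_BGR2GRAY)
for v in range(164,178,2):
    r=g[v,218:262];print(v,r.tolist())
p=np.array([.5264,-.0119,.1501-.0048-.013])
for dx in(-.003,0,.003):
    C=np.array([proj("scene",p+[dx+.033*np.cos(q),.033*np.sin(q),0]) for q in np.linspace(0,6.28,60)]);print(dx,C.min(0),C.max(0))
```

```text
164 [117, 117, 117, 116, 118, 118, 118, 66, 34, 38, 49, 53, 53, 53, 53, 53, 53, 53, 53, 53, 53, 53, 53, 53, 53, 46, 40, 79, 90, 90, 90, 90, 62, 39, 87, 114, 118, 118, 119, 118, 119, 119, 118, 117]
166 [116, 115, 115, 117, 117, 118, 99, 52, 29, 34, 34, 33, 40, 51, 54, 53, 54, 53, 54, 53, 53, 53, 53, 53, 53, 53, 82, 89, 84, 71, 47, 47, 39, 34, 87, 114, 119, 118, 118, 117, 116, 121, 121, 120]
168 [115, 116, 118, 118, 116, 116, 69, 21, 22, 31, 34, 34, 35, 36, 38, 38, 41, 38, 38, 37, 38, 38, 38, 38, 43, 42, 41, 58, 45, 38, 36, 36, 35, 34, 89, 116, 120, 119, 117, 117, 118, 119, 119, 118]
170 [115, 114, 115, 116, 117, 117, 115, 113, 100, 56, 34, 34, 34, 36, 36, 37, 37, 36, 38, 38, 39, 39, 38, 39, 38, 38, 37, 37, 37, 37, 37, 36, 35, 49, 106, 119, 119, 118, 120, 120, 119, 119, 119, 118]
172 [116, 116, 117, 117, 118, 117, 117, 118, 118, 101, 56, 35, 35, 36, 36, 37, 37, 37, 38, 38, 39, 39, 39, 38, 37, 37, 37, 37, 37, 36, 36, 35, 66, 109, 118, 118, 117, 116, 117, 118, 118, 120, 119, 118]
174 [115, 116, 117, 117, 115, 115, 116, 116, 116, 117, 116, 98, 66, 42, 36, 37, 38, 38, 38, 38, 38, 38, 38, 38, 38, 38, 38, 37, 37, 68, 104, 114, 118, 118, 119, 117, 116, 116, 115, 117, 117, 117, 117, 119]
176 [115, 113, 115, 115, 115, 115, 115, 115, 116, 116, 117, 117, 116, 115, 113, 112, 95, 93, 52, 25, 24, 26, 26, 24, 21, 17, 13, 36, 66, 108, 117, 117, 84, 46, 42, 115, 108, 111, 115, 115, 115, 115, 115, 116]
-0.003 [226.066  157.9803] [251.5112 171.7597]
0 [226.942  158.3423] [252.4276 172.1661]
0.003 [227.8208 158.7054] [253.3469 172.5738]
```

Request:
drive_tool --commands '[{"linear":[0.002,-0.0035,0.01],"dr":[0,0.2,-0.2],"jaw":1},{"linear":[0,0,0.01],"dr":[0,0,0],"jaw":1},{"linear":[0,0,0.004],"dr":[0,0,0],"jaw":1},{"linear":[0,0,0],"dr":[0,0,0],"jaw":1}]'

```text
clock: 21.08
tcp_pos: [0.5292, -0.0099, 0.1259]
orientation: [3.141, 0.049, 0.004]
contact_force: [0.2, -0.0, 0.2]
grip_width: 0.0122
```

Run:
```python
from h import *
need(np.array([.5283,-.0083,.1073]),Rdown(-88))
```

```text
t 21.075 p [ 0.5292 -0.0099  0.1259] yaz -88.22180471631613 w 0.012186698988309494 F [ 0.233  -0.0477  0.2438] M [-0.0282  0.0186 -0.0078] q [-0.6812  0.4623  0.7471  2.0381 -0.4362  0.7996 -1.2154]
turn tool [ 0.013  -0.137  -0.2218] shift now-axes mm [-0.9347 -1.6045 18.6411] shift after-turn axes mm [-0.8839 -1.6038 18.6436]
```

Request:
drive_tool --commands '[{"linear":[-0.001,-0.0016,0.002],"dr":[0,-0.1,-0.2],"jaw":1},{"linear":[0,0,0.003],"dr":[0,0,0],"jaw":1},{"linear":[0,0,0],"dr":[0,0,0],"jaw":1}]'

```text
clock: 21.45
tcp_pos: [0.5285, -0.0081, 0.121]
orientation: [3.141, 0.055, 0.002]
contact_force: [0.6, -0.5, -1.3]
grip_width: 0.0121
```

Run:
```python
from h import *
need(np.array([.5283,-.0083,.1073]),Rdown(-88))
```

```text
t 21.45 p [ 0.5285 -0.0081  0.121 ] yaz -87.99074291690495 w 0.012079240538615147 F [ 0.5715 -0.5304 -1.2786] M [-0.0142  0.0435 -0.0055] q [-0.6784  0.4688  0.7397  2.0423 -0.4428  0.7906 -1.2093]
turn tool [ 0.0056 -0.0746  0.0093] shift now-axes mm [-0.1913  0.2041 13.6933] shift after-turn axes mm [-0.1734  0.2055 13.6935]
```

Aligned. Descend slowly, watching force.

Request:
drive_tool --commands '[{"linear":[0,0,0.003],"dr":[0,0,0],"jaw":1},{"linear":[0,0,0.002],"dr":[0,0,0],"jaw":1}]'

```text
clock: 21.7
tcp_pos: [0.5287, -0.008, 0.1159]
orientation: [-3.141, -0.055, -0.003]
contact_force: [-0.7, -0.4, -1.1]
grip_width: 0.0121
```

Request:
drive_tool --commands '[{"linear":[0,0,0.003],"dr":[0,0,0],"jaw":1}]'

```text
clock: 21.82
tcp_pos: [0.5288, -0.0081, 0.1128]
orientation: [-3.141, -0.055, -0.003]
contact_force: [1.2, 0.0, -0.5]
grip_width: 0.0118
```

Request:
drive_tool --commands '[{"linear":[0,0,0.003],"dr":[0,0,0],"jaw":1}]'

```text
clock: 21.95
tcp_pos: [0.5288, -0.008, 0.1096]
orientation: [-3.141, -0.055, -0.003]
contact_force: [-0.2, 0.2, -0.0]
grip_width: 0.0119
```

Request:
drive_tool --commands '[{"linear":[0,0,0.002],"dr":[0,0,0],"jaw":1}]'

```text
clock: 22.08
tcp_pos: [0.5287, -0.008, 0.1073]
orientation: [-3.141, -0.055, -0.003]
contact_force: [-0.2, 1.0, 4.6]
grip_width: 0.012
```

Request:
drive_tool --commands '[{"linear":[0,0,0.0015],"dr":[0,0,0],"jaw":1}]'

```text
clock: 22.2
tcp_pos: [0.529, -0.008, 0.1069]
orientation: [-3.14, -0.055, -0.003]
contact_force: [-7.8, 2.2, 27.9]
grip_width: 0.012
```

Request:
drive_tool --commands '[{"linear":[0,0,0.0015],"dr":[0,0,0],"jaw":1}]'

```text
clock: 22.32
tcp_pos: [0.5291, -0.0081, 0.1069]
orientation: [-3.138, -0.054, -0.002]
contact_force: [-8.1, 1.6, 24.6]
grip_width: 0.0116
```

Request:
drive_tool --commands '[{"linear":[-0.0006,0,-0.0008],"dr":[0,0,0],"jaw":1},{"linear":[0,0,0],"dr":[0,0,0],"jaw":1}]'

```text
clock: 22.58
tcp_pos: [0.5298, -0.0078, 0.1086]
orientation: [-3.137, -0.054, -0.007]
contact_force: [1.3, 1.3, 1.5]
grip_width: 0.0123
```

Run:
```python
from h import *
need(np.array([.5285,-.0081,.1073]),Rdown(-88))
for n,roi in(("scene",(190,110,120,110)),):
    im=viewer.grab_frame(n)[:,:,::-1];u,v,w,h=roi
    cv2.imwrite(f"pics/h5{n}.png",cv2.resize(im[v:v+h,u:u+w],None,fx=5,fy=5,interpolation=2))
```

```text
t 22.575 p [ 0.5298 -0.0078  0.1086] yaz -88.04098988158836 w 0.012305422530856482 F [1.3336 1.2802 1.5182] M [ 0.1427 -0.2434  0.028 ] q [-0.6586  0.4872  0.719   2.0488 -0.4676  0.7654 -1.1891]
turn tool [-0.2263 -0.2524 -0.0415] shift now-axes mm [-1.3362  0.2215  1.3212] shift after-turn axes mm [-1.3305  0.2153  1.328 ]
```

View pics/h5scene.png

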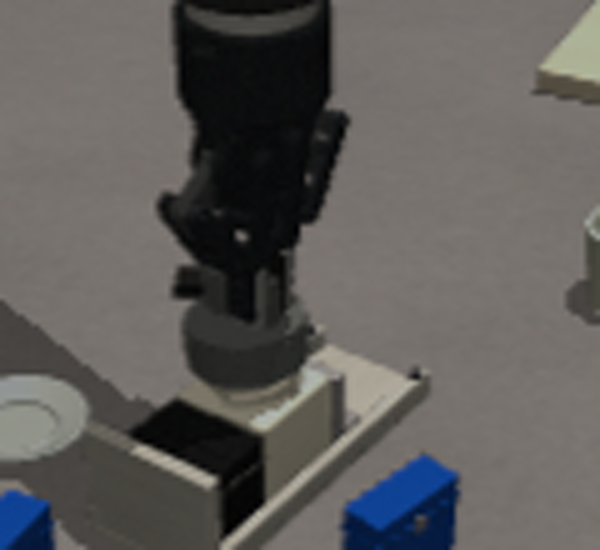

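Request:
drive_tool --commands '[{"linear":[-0.001,0,0],"dr":[-0.2,-0.2,-5],"jaw":1},{"linear":[0,0,-0.0005],"dr":[0,0,-5],"jaw":1}]'

```text
clock: 22.88
tcp_pos: [0.5301, -0.0064, 0.1094]
orientation: [-3.122, -0.336, -0.004]
contact_force: [0.1, 3.1, 2.2]
grip_width: 0.0124
```

Run:
```python
from h import *
need(np.array([.5288,-.0081,.1073+.0012]),Rdown(-88+15))
```

```text
t 22.875 p [ 0.5301 -0.0064  0.1094] yaz -77.72709203698251 w 0.01238206011783698 F [0.1251 3.0666 2.1672] M [ 0.4364  0.0693 -0.0721] q [-0.6303  0.4735  0.6734  2.0448 -0.4277  0.76   -1.0511]
turn tool [-0.0412 -0.1705 -4.7272] shift now-axes mm [-1.6319  1.3731  0.8733] shift after-turn axes mm [-1.7369  1.2334  0.8792]
```

Request:
drive_tool --commands '[{"linear":[-0.0013,0.0013,-0.0002],"dr":[0,0,-5],"jaw":1},{"linear":[0,0,-0.0004],"dr":[0,0,-5],"jaw":1}]'

```text
clock: 23.12
tcp_pos: [0.5296, -0.0057, 0.1101]
orientation: [-3.077, -0.617, -0.006]
contact_force: [-1.3, 2.3, 1.4]
grip_width: 0.0118
```

Run:
```python
from h import *
need(np.array([.5288,-.0081,.1073+.0025]),Rdown(-88+25))
```

```text
t 23.125 p [ 0.5296 -0.0057  0.1101] yaz -67.3253170845302 w 0.011811739290371994 F [-1.3282  2.3436  1.3774] M [ 0.4695  0.2799 -0.1293] q [-0.5946  0.4582  0.6238  2.0434 -0.3932  0.7537 -0.9036]
turn tool [-0.1414 -0.2474 -4.3256] shift now-axes mm [-1.722   1.9267  0.2895] shift after-turn axes mm [-1.8612  1.7907  0.3019]
```

Request:
drive_tool --commands '[{"linear":[-0.0018,0.0022,-0.0004],"dr":[0,0,-5],"jaw":1},{"linear":[-0.0005,0.0008,-0.0004],"dr":[0,0,-5],"jaw":1}]'

```text
clock: 23.38
tcp_pos: [0.5305, -0.0055, 0.1108]
orientation: [-3.005, -0.895, -0.012]
contact_force: [1.0, 3.6, -1.2]
grip_width: 0.0118
```

Run:
```python
from h import *
need(np.array([.5288,-.0081,.1073+.003]),Rdown(-88+35))
```

```text
t 23.375 p [ 0.5305 -0.0055  0.1108] yaz -56.830665493328745 w 0.011807571510507415 F [ 1.0317  3.5708 -1.1855] M [ 0.7962 -0.4702 -0.0114] q [-0.5552  0.4452  0.5728  2.0409 -0.3624  0.7469 -0.75  ]
turn tool [-0.184  -0.5127 -3.8315] shift now-axes mm [-2.8375  1.3082  0.4302] shift after-turn axes mm [-2.9145  1.1144  0.4598]
```

Request:
drive_tool --commands '[{"linear":[0,0,0],"dr":[0,-0.3,-5],"jaw":1}]'

```text
clock: 23.5
tcp_pos: [0.5309, -0.0046, 0.1107]
orientation: [-2.963, -1.031, -0.006]
contact_force: [0.6, 0.8, -0.3]
grip_width: 0.0122
```

Request:
drive_tool --commands '[{"linear":[0,0,0.001],"dr":[0,0,-2],"jaw":1}]'

```text
clock: 23.62
tcp_pos: [0.5309, -0.0042, 0.1094]
orientation: [-2.943, -1.085, -0.006]
contact_force: [0.4, 1.3, -0.0]
grip_width: 0.012
```

Request:
drive_tool --commands '[{"linear":[0,0,0.0015],"dr":[0,0,0],"jaw":1}]'

```text
clock: 23.75
tcp_pos: [0.5309, -0.004, 0.1077]
orientation: [-2.943, -1.084, -0.005]
contact_force: [0.7, 1.2, 0.4]
grip_width: 0.012
```

Run:
```python
from h import *
need(np.array([.530,-.0055,.1073+.003]),Rdown(-88+38))
```

```text
t 23.75 p [ 0.5309 -0.004   0.1077] yaz -49.562297220453004 w 0.01203826542273236 F [0.6947 1.1585 0.3589] M [ 0.4038 -0.13   -0.0231] q [-0.5309  0.4458  0.5371  2.0375 -0.3414  0.7422 -0.6472]
turn tool [-0.1986 -0.2851  0.4372] shift now-axes mm [-1.585   0.5484 -2.6375] shift after-turn axes mm [-1.5938  0.5696 -2.6277]
```

Request:
drive_tool --commands '[{"linear":[-0.0015,0.0005,0.002],"dr":[0,0,0],"jaw":1}]'

```text
clock: 23.88
tcp_pos: [0.5304, -0.0044, 0.1056]
orientation: [-2.943, -1.083, -0.007]
contact_force: [1.5, 5.6, 2.0]
grip_width: 0.0126
```

Request:
drive_tool --commands '[{"linear":[0,0,0.002],"dr":[0,0,0],"jaw":1}]'

```text
clock: 24.0
tcp_pos: [0.5303, -0.0039, 0.1034]
orientation: [-2.942, -1.082, -0.007]
contact_force: [0.7, 3.3, 3.3]
grip_width: 0.0123
```

Request:
drive_tool --commands '[{"linear":[0,0,0.002],"dr":[0,0,0],"jaw":1}]'

```text
clock: 24.12
tcp_pos: [0.5316, -0.0036, 0.1024]
orientation: [-2.943, -1.081, -0.011]
contact_force: [1.1, 3.5, 17.3]
grip_width: 0.012
```

Run:
```python
from h import *
need(np.array([.530,-.0055,.1024]),Rdown(-88+38))
for n,roi in(("scene",(190,110,120,110)),("top",(190,140,120,80))):
    im=viewer.grab_frame(n)[:,:,::-1];u,v,w,h=roi;cv2.imwrite(f"pics/fh6{n}.png",im)
    cv2.imwrite(f"pics/h6{n}.png",cv2.resize(im[v:v+h,u:u+w],None,fx=5,fy=5,interpolation=2))
```

```text
t 24.125 p [ 0.5316 -0.0036  0.1024] yaz -49.656727344591516 w 0.01199209469783323 F [ 1.0784  3.5095 17.2758] M [ 0.8379  0.2978 -0.1374] q [-0.5243  0.4537  0.5304  2.0407 -0.352   0.7293 -0.6397]
turn tool [-0.2097 -0.4987  0.3424] shift now-axes mm [-2.4622  0.3594 -0.0044] shift after-turn axes mm [-2.4599  0.3741  0.0184]
```

View pics/h6scene.png

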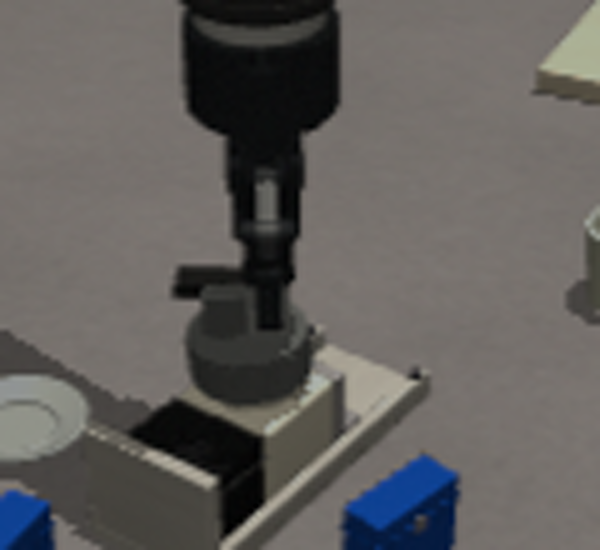

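View pics/h6top.png

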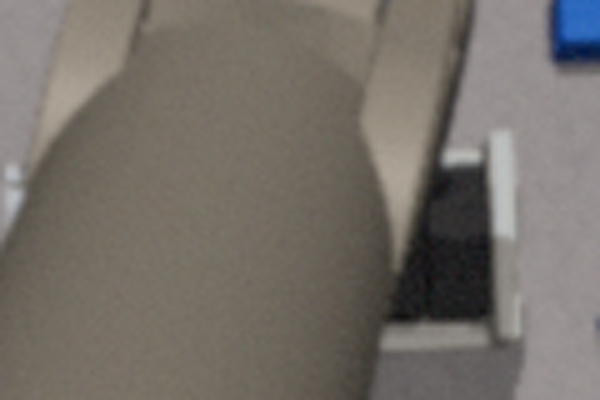

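Request:
drive_tool --commands '[{"linear":[0,0,-0.0005],"dr":[0,0,0],"jaw":0.7},{"linear":[0,0,0],"dr":[0,0,0],"jaw":0.7},{"linear":[0,0,0],"dr":[0,0,0],"jaw":0.7}]'

```text
clock: 24.6
tcp_pos: [0.5304, -0.0059, 0.1024]
orientation: [-2.946, -1.078, -0.006]
contact_force: [0.1, -0.3, -0.5]
grip_width: 0.0258
```

Run:
```python
from h import *
need(np.array([.5276,-.0075,.1024]),Rdown(-88+38.5))
for n,roi in(("scene",(190,110,120,110)),):
    im=viewer.grab_frame(n)[:,:,::-1];u,v,w,h=roi;cv2.imwrite(f"pics/fh7{n}.png",im)
    cv2.imwrite(f"pics/h7{n}.png",cv2.resize(im[v:v+h,u:u+w],None,fx=5,fy=5,interpolation=2))
```

```text
t 24.6 p [ 0.5304 -0.0059  0.1024] yaz -49.781313519629684 w 0.025792756804755988 F [ 0.092  -0.2886 -0.5404] M [ 0.0149 -0.0515  0.0195] q [-0.5239  0.4534  0.533   2.0421 -0.3491  0.7305 -0.6409]
turn tool [-0.1784 -0.313  -0.2818] shift now-axes mm [-3.153  -0.5333 -0.027 ] shift after-turn axes mm [-3.1504 -0.5488 -0.0115]
```

View pics/h7scene.png

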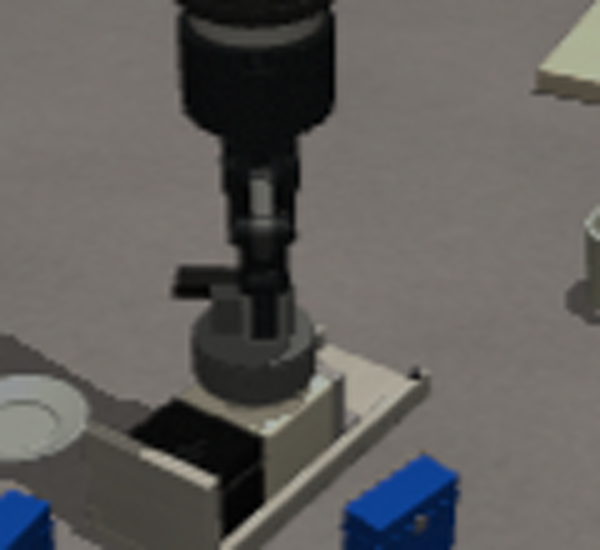

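Run:
```python
from h import *
im=cv2.imread("pics/fh7scene.png");g=cv2.cvtColor(im,cv2.COLOR_BGR2GRAY)
for v in(182,184,186,188):
    print(v,g[v,224:258].tolist())
for J in([.5276,-.0075,.086],[.5304,-.0059,.086]): print(proj("scene",J))
```

```text
182 [116, 116, 116, 117, 76, 41, 34, 35, 39, 37, 42, 48, 52, 50, 52, 52, 53, 53, 51, 50, 77, 69, 49, 43, 41, 38, 38, 37, 36, 103, 129, 156, 161, 160]
184 [116, 117, 117, 115, 85, 47, 35, 36, 35, 36, 37, 36, 36, 38, 41, 40, 40, 39, 38, 36, 38, 39, 38, 38, 37, 37, 37, 36, 36, 109, 136, 136, 136, 144]
186 [115, 114, 113, 115, 115, 82, 45, 34, 35, 36, 37, 37, 38, 38, 38, 35, 38, 38, 38, 36, 38, 38, 38, 36, 36, 36, 37, 50, 152, 174, 173, 171, 111, 64]
188 [117, 117, 107, 113, 117, 117, 115, 75, 42, 36, 35, 36, 36, 38, 38, 39, 38, 38, 37, 38, 38, 38, 37, 37, 37, 60, 85, 110, 161, 171, 137, 96, 72, 58]
[241.4402 179.0761]
[242.6306 179.1714]
```

Request:
drive_tool --commands '[{"linear":[-0.0033,0,0],"dr":[-0.1,-0.2,0],"jaw":0.7},{"linear":[0,0,0],"dr":[0,0,0],"jaw":0.7}]'

```text
clock: 24.9
tcp_pos: [0.5272, -0.0085, 0.1021]
orientation: [-2.949, -1.079, -0.0]
contact_force: [-1.2, 0.2, -0.4]
grip_width: 0.0258
```

Request:
drive_tool --commands '[{"linear":[0,0,0],"dr":[0,0,0],"jaw":1},{"linear":[0,0,0],"dr":[0,0,0],"jaw":1},{"linear":[0,0,0],"dr":[0,0,0],"jaw":1}]' --force 90

```text
clock: 25.28
tcp_pos: [0.5272, -0.0084, 0.1025]
orientation: [-2.948, -1.079, -0.001]
contact_force: [-0.4, 0.3, 1.2]
grip_width: 0.012
```

Run:
```python
from h import *
need(np.array([.5276,-.0075,.1024]),Rdown(-88+38.5))
```

```text
t 25.275 p [ 0.5272 -0.0084  0.1025] yaz -49.81071916440675 w 0.011975576903577083 F [-0.4378  0.3064  1.1992] M [-0.0489  0.1196 -0.0396] q [-0.5255  0.4506  0.5367  2.0474 -0.3437  0.7303 -0.6425]
turn tool [-0.1104 -0.0613 -0.3108] shift now-axes mm [ 0.8532 -0.4313  0.0664] shift after-turn axes mm [ 0.8556 -0.4268  0.0647]
```

Request:
drive_tool --commands '[{"linear":[0,0,0.0003],"dr":[0,0,5],"jaw":1},{"linear":[0,0,0.0005],"dr":[0,0,5],"jaw":1}]'

```text
clock: 25.52
tcp_pos: [0.528, -0.0064, 0.1018]
orientation: [-3.03, -0.811, -0.003]
contact_force: [1.0, 3.8, 1.4]
grip_width: 0.0121
```

Run:
```python
from h import *
need(np.array([.5272,-.0084,.1015]),Rdown(-70))
```

```text
t 25.525 p [ 0.528  -0.0064  0.1018] yaz -60.03425526241707 w 0.012094335981535835 F [1.0036 3.7604 1.442 ] M [ 0.9009 -0.2316 -0.0605] q [-0.5603  0.4618  0.5808  2.049  -0.3811  0.7342 -0.7879]
turn tool [-0.2356 -0.1585  9.9654] shift now-axes mm [-1.68    1.3636  0.3331] shift after-turn axes mm [-1.4179  1.6323  0.3435]
```

Request:
drive_tool --commands '[{"linear":[-0.0008,0.0006,0.0005],"dr":[0,0,5],"jaw":1},{"linear":[0,0,0.0005],"dr":[0,0,5],"jaw":1}]'

```text
clock: 25.78
tcp_pos: [0.5286, -0.0052, 0.1011]
orientation: [-3.089, -0.538, -0.005]
contact_force: [0.2, -0.4, 0.7]
grip_width: 0.0116
```

Run:
```python
from h import *
need(np.array([.5276,-.0070,.1005]),Rdown(-80))
```

```text
t 25.775 p [ 0.5286 -0.0052  0.1011] yaz -70.2525792383997 w 0.011629845770331215 F [ 0.1885 -0.3982  0.7068] M [-0.1754  0.0328  0.143 ] q [-0.594   0.4743  0.6257  2.0511 -0.4193  0.7385 -0.9311]
turn tool [-0.3505 -0.2237  9.7467] shift now-axes mm [-1.5142  1.3739  0.5651] shift after-turn axes mm [-1.2578  1.6068  0.5796]
```

Request:
drive_tool --commands '[{"linear":[-0.001,0.001,0.0006],"dr":[-0.3,-0.2,5],"jaw":1},{"linear":[-0.0003,0.0003,0.0005],"dr":[0,0,5],"jaw":1}]'

```text
clock: 26.02
tcp_pos: [0.5288, -0.0064, 0.1002]
orientation: [-3.13, -0.259, -0.004]
contact_force: [1.4, -0.2, -1.3]
grip_width: 0.0122
```

Run:
```python
from h import *
need(np.array([.5276,-.0070,.0990]),Rdown(-90))
```

```text
t 26.025 p [ 0.5288 -0.0064  0.1002] yaz -80.5466983398574 w 0.012247816982869508 F [ 1.3514 -0.1812 -1.3247] M [ 0.0223 -0.2498 -0.0296] q [-0.6319  0.4902  0.6766  2.0535 -0.4519  0.7436 -1.079 ]
turn tool [-0.0386 -0.1447  9.4533] shift now-axes mm [-1.28    0.4412  1.1525] shift after-turn axes mm [-1.1874  0.6444  1.156 ]
```

Request:
drive_tool --commands '[{"linear":[-0.0012,0.0004,0.001],"dr":[0,0,5],"jaw":1},{"linear":[0,0,0.0006],"dr":[0,0,5],"jaw":1}]'

```text
clock: 26.28
tcp_pos: [0.5295, -0.0069, 0.0991]
orientation: [-3.141, 0.023, -0.01]
contact_force: [1.1, -0.1, 0.6]
grip_width: 0.012
```

Run:
```python
from h import *
need(np.array([.5276,-.0070,.0980]),Rdown(-100))
```

```text
t 26.275 p [ 0.5295 -0.0069  0.0991] yaz -90.84544879015301 w 0.011980851973052216 F [ 1.0893 -0.0791  0.6417] M [-0.143  -0.1851  0.003 ] q [-0.664   0.5059  0.7229  2.057  -0.4922  0.7469 -1.2195]
turn tool [-0.0617 -0.3463  9.1544] shift now-axes mm [-1.9094  0.1767  1.0857] shift after-turn axes mm [-1.8505  0.4766  1.0974]
```

Request:
drive_tool --commands '[{"linear":[-0.0012,0,0.0008],"dr":[0,-0.3,5],"jaw":1},{"linear":[0,0,0.0006],"dr":[0,0,5],"jaw":1}]'

```text
clock: 26.52
tcp_pos: [0.5306, -0.0078, 0.0984]
orientation: [3.126, -0.306, 0.009]
contact_force: [1.0, -1.3, -0.4]
grip_width: 0.0119
```

Run:
```python
from h import *
need(np.array([.5276,-.0070,.0970]),Rdown(-111))
```

```text
t 26.525 p [ 0.5306 -0.0078  0.0984] yaz -101.16851200159344 w 0.011935227382131278 F [ 1.0092 -1.2617 -0.4208] M [-0.2237 -0.1988  0.0783] q [-0.695   0.5259  0.7706  2.0564 -0.5317  0.7581 -1.3608]
turn tool [-0.0268 -0.3335  9.8315] shift now-axes mm [-3.1136 -0.1946  1.3731] shift after-turn axes mm [-3.0932  0.3386  1.3912]
```

Request:
drive_tool --commands '[{"linear":[-0.002,0,0.0008],"dr":[0,-0.3,4],"jaw":1},{"linear":[-0.0005,0,0.0005],"dr":[0,0,3],"jaw":1}]'

```text
clock: 26.78
tcp_pos: [0.5305, -0.009, 0.0978]
orientation: [3.099, -0.503, 0.009]
contact_force: [0.5, -3.4, 1.1]
grip_width: 0.0121
```

Run:
```python
from h import *
need(np.array([.5276,-.0070,.0965]),Rdown(-111))
```

```text
t 26.775 p [ 0.5305 -0.009   0.0978] yaz -108.4230277641129 w 0.012145198597252368 F [ 0.4902 -3.3592  1.1375] M [-0.6217  0.0677  0.1981] q [-0.7167  0.5401  0.8047  2.058  -0.5593  0.7655 -1.4593]
turn tool [ 0.0666 -0.3621  2.5772] shift now-axes mm [-3.4066 -0.9822  1.2449] shift after-turn axes mm [-3.4393 -0.8267  1.2676]
```

Approaching the tight stop; small turns watching the z moment.

Request:
drive_tool --commands '[{"linear":[-0.001,-0.0008,0.0005],"dr":[0,0,2.5],"jaw":1}]'

```text
clock: 26.9
tcp_pos: [0.5305, -0.0095, 0.0977]
orientation: [3.085, -0.573, 0.013]
contact_force: [0.3, -6.0, 5.2]
grip_width: 0.0124
```

Run:
```python
from h import *
need(np.array([.5276,-.0070,.0965]),Rdown(-111))
```

```text
t 26.9 p [ 0.5305 -0.0095  0.0977] yaz -111.04003998071174 w 0.012373274242944036 F [ 0.3336 -5.9561  5.2465] M [-1.4976  0.0572  0.3851] q [-0.7264  0.5448  0.818   2.0599 -0.5685  0.7659 -1.4959]
turn tool [ 0.1462 -0.4969 -0.0394] shift now-axes mm [-3.582  -1.2962  1.1217] shift after-turn axes mm [-3.5712 -1.2957  1.156 ]
```

Request:
drive_tool --commands '[{"linear":[0,0,0.0003],"dr":[0,0,3],"jaw":1}]'

```text
clock: 27.02
tcp_pos: [0.5305, -0.0104, 0.0976]
orientation: [3.067, -0.655, 0.013]
contact_force: [-1.3, -2.1, 3.2]
grip_width: 0.0119
```

Run:
```python
from h import *
need(np.array([.5276,-.0070,.0965]),Rdown(-111))
```

```text
t 27.025 p [ 0.5305 -0.0104  0.0976] yaz -114.1208299796372 w 0.011923670345802858 F [-1.3255 -2.1116  3.1663] M [-0.1947  0.4774  0.6391] q [-0.7352  0.5512  0.8329  2.0605 -0.5801  0.7695 -1.5373]
turn tool [ 0.1982 -0.5349 -3.1199] shift now-axes mm [-4.0197 -1.9374  1.0078] shift after-turn axes mm [-3.8988 -2.1495  1.0518]
```

Request:
drive_tool --commands '[{"linear":[-0.0005,-0.001,0.0003],"dr":[0,0,4],"jaw":1}]'

```text
clock: 27.15
tcp_pos: [0.5294, -0.0094, 0.0972]
orientation: [3.042, -0.764, 0.01]
contact_force: [-3.8, -0.9, 3.9]
grip_width: 0.0119
```

Run:
```python
from h import *
need(np.array([.5276,-.0070,.0965]),Rdown(-111))
```

```text
t 27.15 p [ 0.5294 -0.0094  0.0972] yaz -118.18035763081069 w 0.011921392261185338 F [-3.822  -0.8796  3.8671] M [0.0538 1.0858 0.7698] q [-0.7493  0.5595  0.8516  2.0622 -0.596   0.7764 -1.5944]
turn tool [ 0.2223 -0.4187 -7.1796] shift now-axes mm [-2.7054 -1.2449  0.6384] shift after-turn axes mm [-2.524  -1.5704  0.663 ]
```

Request:
drive_tool --commands '[{"linear":[0,0,0],"dr":[0,0,5],"jaw":1}]'

```text
clock: 27.28
tcp_pos: [0.5286, -0.009, 0.097]
orientation: [3.006, -0.894, 0.007]
contact_force: [-0.6, -1.5, 3.0]
grip_width: 0.0118
```

Run:
```python
from h import *
need(np.array([.5276,-.0070,.0965]),Rdown(-111))
for n,roi in(("scene",(190,110,120,110)),):
    im=viewer.grab_frame(n)[:,:,::-1];u,v,w,h=roi;cv2.imwrite(f"pics/fh8{n}.png",im)
    cv2.imwrite(f"pics/h8{n}.png",cv2.resize(im[v:v+h,u:u+w],None,fx=5,fy=5,interpolation=2))
```

```text
t 27.275 p [ 0.5286 -0.009   0.097 ] yaz -123.1176089481386 w 0.01180455859677828 F [-0.6158 -1.5095  2.9968] M [-0.1871  0.3947  1.9358] q [-0.7646  0.5699  0.8745  2.0633 -0.6152  0.7855 -1.6625]
turn tool [  0.2534  -0.3223 -12.1169] shift now-axes mm [-1.9244 -1.1042  0.5177] shift after-turn axes mm [-1.647  -1.4809  0.5335]
```

View pics/h8scene.png

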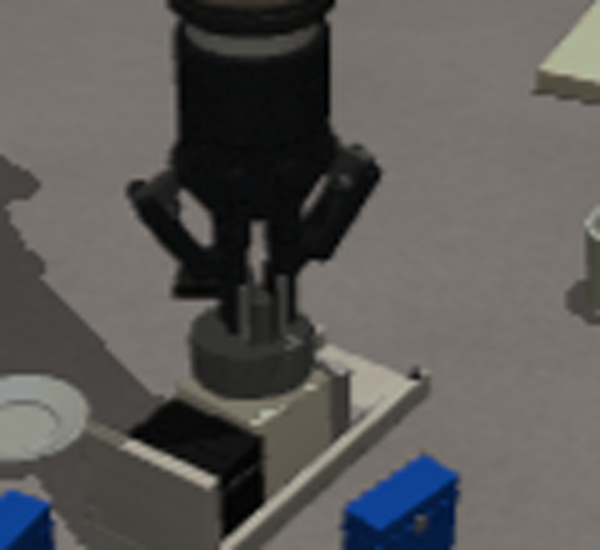

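Request:
drive_tool --commands '[{"linear":[0,0,0],"dr":[0,0,-1.5],"jaw":1},{"linear":[0,0,0],"dr":[0,0,0],"jaw":0.6},{"linear":[0,0,0],"dr":[0,0,0],"jaw":0.6},{"linear":[0,0,0],"dr":[0,0,0],"jaw":0.6},{"linear":[0,0,-0.02],"dr":[0,0,0],"jaw":0.6},{"linear":[0,0,-0.04],"dr":[0,0,0],"jaw":0.6},{"linear":[0,0,-0.04],"dr":[0,0,0],"jaw":0.6}]'

```text
clock: 28.2
tcp_pos: [0.5266, -0.0079, 0.1993]
orientation: [3.014, -0.859, -0.001]
contact_force: [1.6, 0.9, -0.1]
grip_width: 0.0342
```

Run:
```python
from h import *
need(np.array([.52,.16,.18]),Rdown(-88))
for n,roi in(("scene",(190,110,120,110)),("top",(190,140,120,80))):
    im=viewer.grab_frame(n)[:,:,::-1];u,v,w,h=roi;cv2.imwrite(f"pics/fh9{n}.png",im)
    cv2.imwrite(f"pics/h9{n}.png",cv2.resize(im[v:v+h,u:u+w],None,fx=5,fy=5,interpolation=2))
```

```text
t 28.2 p [ 0.5266 -0.0079  0.1993] yaz -121.81684038831932 w 0.03415814879825332 F [ 1.6385  0.8812 -0.1232] M [ 0.0533 -0.0262 -0.0145] q [-0.9073  0.4286  1.0384  1.9868 -0.4381  0.9756 -1.7799]
turn tool [  0.4334   0.0295 -33.8163] shift now-axes mm [ -94.1622 -139.3275   18.0826] shift after-turn axes mm [  -0.7412 -168.0309   19.2547]
```

View pics/h9scene.png

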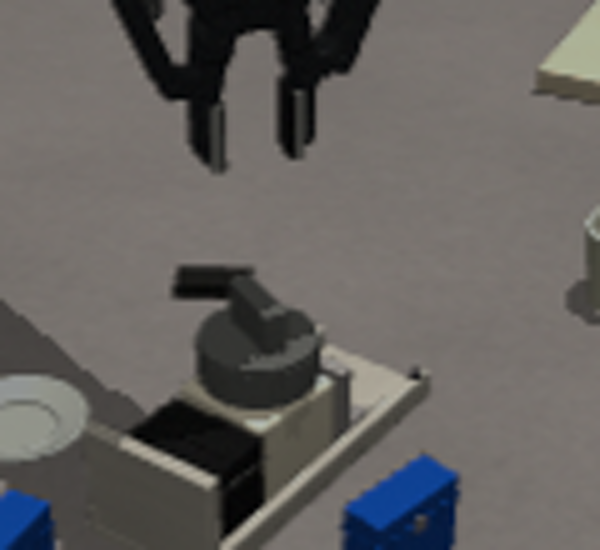

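View pics/h9top.png

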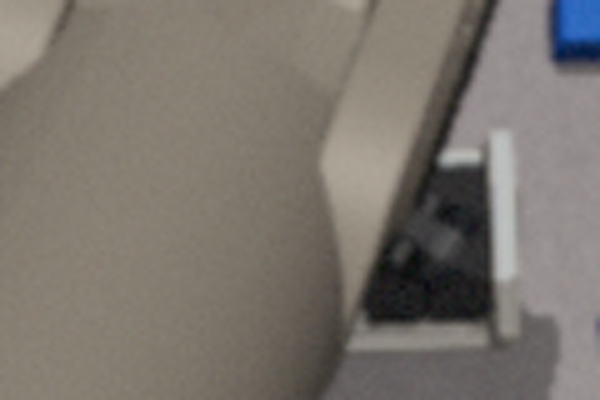

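Request:
drive_tool --commands '[{"linear":[-0.02,-0.03,0],"dr":[0,0,-8],"jaw":1},{"linear":[-0.02,-0.035,0],"dr":[0,0,-8],"jaw":1},{"linear":[-0.015,-0.04,0],"dr":[0,0,-8],"jaw":1},{"linear":[-0.01,-0.04,0],"dr":[0,0,-8],"jaw":1},{"linear":[0,-0.03,0],"dr":[0,0,0],"jaw":1}]'

```text
clock: 28.92
tcp_pos: [0.515, 0.1833, 0.2044]
orientation: [3.138, 0.02, 0.014]
contact_force: [0.7, -0.5, 0.5]
grip_width: 0.0002
```

Run:
```python
from h import *
need(np.array([.521,.12,.18]),Rdown(-88))
for n,roi in(("scene",(190,110,120,110)),("top",(180,155,130,80))):
    im=viewer.grab_frame(n)[:,:,::-1];u,v,w,h=roi;cv2.imwrite(f"pics/fi1{n}.png",im)
    cv2.imwrite(f"pics/i1{n}.png",cv2.resize(im[v:v+h,u:u+w],None,fx=6,fy=6,interpolation=2))
```

```text
t 28.925 p [0.515  0.1833 0.2044] yaz -89.25975441375182 w 0.00018347695020124932 F [ 0.6707 -0.5271  0.5205] M [-0.0065  0.0004 -0.0315] q [-1.1433  0.3933  0.8768  1.9396 -0.359   0.9659 -1.6557]
turn tool [ 0.2015 -0.505  -1.2589] shift now-axes mm [ 4.9507 63.3245 24.6547] shift after-turn axes mm [ 3.7735 63.5066 24.3932]
```

View pics/i1top.png

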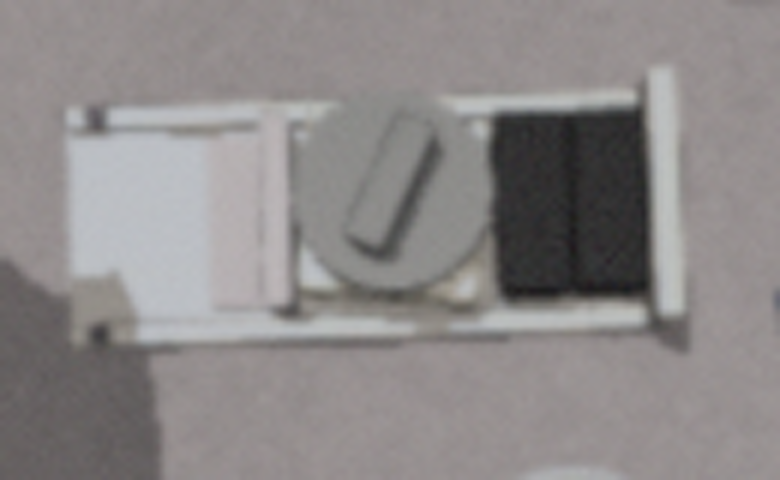

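Request:
drive_tool --commands '[{"linear":[0.005,0.03,0.03],"dr":[0,0,-1.2],"jaw":1},{"linear":[0,0.03,0.04],"dr":[0,0,0],"jaw":1},{"linear":[0,0.01,0.04],"dr":[0,0,0],"jaw":1},{"linear":[0,0,0.03],"dr":[0,0,0],"jaw":1},{"linear":[0,0,0],"dr":[0,0,0],"jaw":1}]'

```text
clock: 29.65
tcp_pos: [0.5249, 0.111, 0.063]
orientation: [3.137, 0.055, 0.019]
contact_force: [-0.4, -1.6, -0.3]
grip_width: -0.0
```

Run:
```python
from h import *
need(np.array([.5225,.065,.037]),Rdown(-88))
```

```text
t 29.65 p [0.5249 0.111  0.063 ] yaz -87.9867468736947 w -6.0922176305854544e-06 F [-0.3743 -1.5844 -0.3166] M [ 0.0232 -0.0008  0.0139] q [-0.8555  0.5762  0.6884  2.0625 -0.5678  0.6842 -1.3322]
turn tool [ 0.2351 -0.696   0.0147] shift now-axes mm [-4.2942 45.8283 26.1015] shift after-turn axes mm [-3.9663 45.9362 25.9633]
```

View pics/i1scene.png

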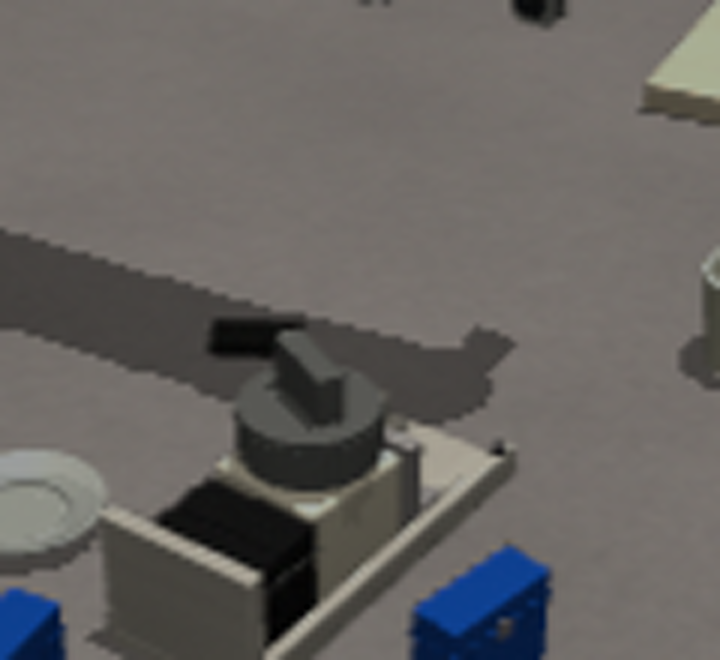

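Request:
drive_tool --commands '[{"linear":[-0.004,0.01,0.018],"dr":[0,-0.6,0],"jaw":1},{"linear":[0,0.01,0.008],"dr":[0,0,0],"jaw":1},{"linear":[0,0.005,0],"dr":[0,0,0],"jaw":1}]'

```text
clock: 30.02
tcp_pos: [0.5245, 0.0848, 0.0401]
orientation: [3.138, 0.054, 0.01]
contact_force: [0.6, -0.1, -0.2]
grip_width: 0.0001
```

Run:
```python
from h import *
need(np.array([.5225,.065,.037]),Rdown(-88))
```

```text
t 30.025 p [0.5245 0.0848 0.0401] yaz -88.01263840192328 w 9.758336309831494e-05 F [ 0.5943 -0.0896 -0.186 ] M [ 0.0075 -0.0095 -0.023 ] q [-0.7763  0.6055  0.6472  2.0778 -0.6013  0.6427 -1.2563]
turn tool [ 0.188  -0.3681 -0.012 ] shift now-axes mm [-2.7279 19.7143  3.1442] shift after-turn axes mm [-2.712 19.724  3.097]
```

Request:
drive_tool --commands '[{"linear":[-0.002,0.01,0.002],"dr":[0,-0.3,0],"jaw":1},{"linear":[0,0.008,0],"dr":[0,0,0],"jaw":1}]'

```text
clock: 30.28
tcp_pos: [0.5243, 0.0661, 0.0396]
orientation: [3.139, 0.055, 0.006]
contact_force: [-0.2, 0.4, -0.1]
grip_width: 0.0002
```

Request:
drive_tool --commands '[{"linear":[0,0.006,0],"dr":[0,0,0],"jaw":1}]'

```text
clock: 30.4
tcp_pos: [0.5249, 0.06, 0.0402]
orientation: [3.14, 0.055, 0.007]
contact_force: [-2.0, 5.6, 4.4]
grip_width: -0.0005
```

Request:
drive_tool --commands '[{"linear":[0,0.005,0],"dr":[0,0,0],"jaw":1}]'

```text
clock: 30.52
tcp_pos: [0.5245, 0.0574, 0.0405]
orientation: [-3.139, -0.057, -0.004]
contact_force: [-4.8, 14.2, 11.2]
grip_width: 0.0002
```

Request:
drive_tool --commands '[{"linear":[0,0.005,0],"dr":[0,0,0],"jaw":1}]'

```text
clock: 30.65
tcp_pos: [0.5241, 0.057, 0.0409]
orientation: [-3.132, -0.062, -0.0]
contact_force: [-4.0, 16.8, 11.9]
grip_width: -0.0001
```

Request:
drive_tool --commands '[{"linear":[0,-0.02,0],"dr":[0,0,0],"jaw":1},{"linear":[0,-0.03,0],"dr":[0,0,0],"jaw":1},{"linear":[0,-0.01,-0.03],"dr":[0,0,-3],"jaw":1},{"linear":[0,0,-0.03],"dr":[0,0,-8],"jaw":1},{"linear":[0,0,0],"dr":[0,0,-10.5],"jaw":1},{"linear":[0,0,0],"dr":[0,0,-10.5],"jaw":1}]'

```text
clock: 31.4
tcp_pos: [0.522, 0.1186, 0.104]
orientation: [-2.987, -0.946, -0.005]
contact_force: [0.8, -0.4, -0.1]
grip_width: -0.0
```

Run:
```python
from h import *
need(np.array([.5225,.11,.09]),Rdown(2))
for n,roi in(("scene",(190,110,120,110)),("top",(180,155,130,80))):
    im=viewer.grab_frame(n)[:,:,::-1];u,v,w,h=roi;cv2.imwrite(f"pics/fi2{n}.png",im)
    cv2.imwrite(f"pics/i2{n}.png",cv2.resize(im[v:v+h,u:u+w],None,fx=6,fy=6,interpolation=2))
```

```text
t 31.4 p [0.522  0.1186 0.104 ] yaz -54.85439485377417 w -1.7279681821417178e-05 F [ 0.7848 -0.3874 -0.1016] M [-0.0639  0.0325  0.0119] q [-0.7943  0.4694  0.5867  2.0328 -0.3911  0.745  -0.923 ]
turn tool [ -0.191   -0.4907 -56.8551] shift now-axes mm [-4.6257  7.4209 13.875 ] shift after-turn axes mm [-8.6209  0.1997 13.9507]
```

View pics/i2scene.png

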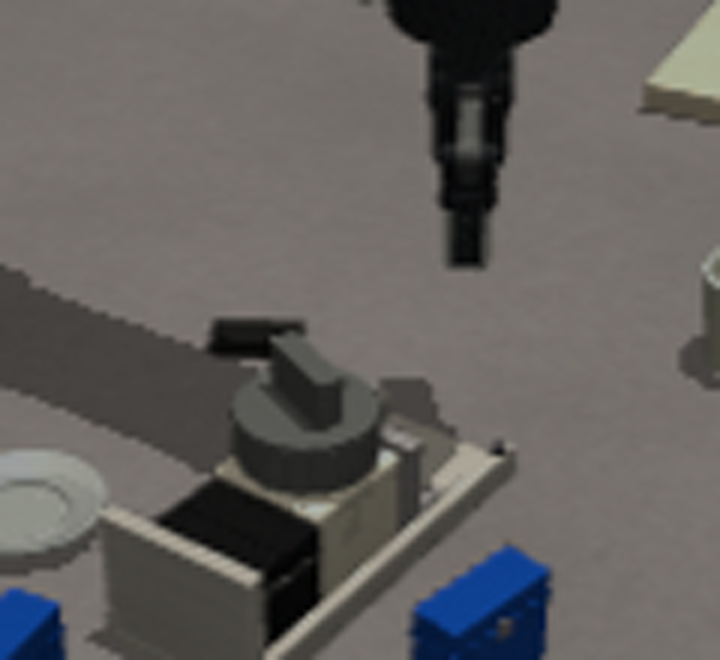

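View pics/i2top.png

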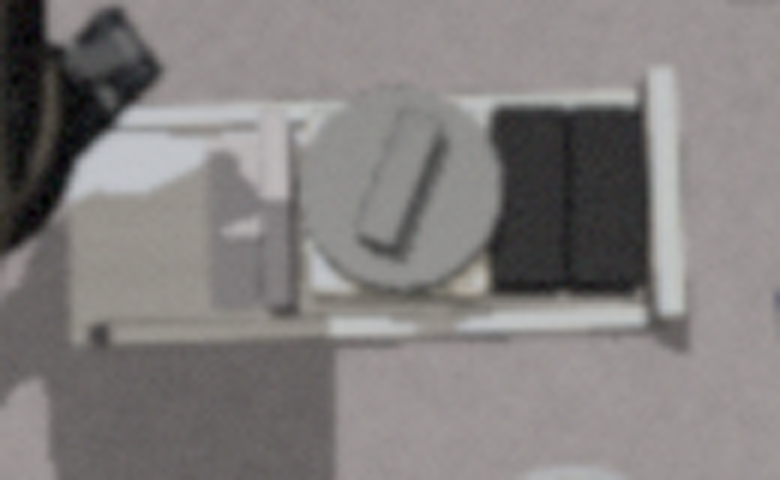

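Request:
drive_tool --commands '[{"linear":[0,0,0],"dr":[0,0,-10.5],"jaw":1},{"linear":[0,0,0],"dr":[0,0,-10.5],"jaw":1},{"linear":[0,0,0],"dr":[0,0,-10.5],"jaw":1},{"linear":[0,0,0],"dr":[0,0,-10.5],"jaw":1},{"linear":[0,0,0],"dr":[0,0,-10],"jaw":1},{"linear":[0,0,0],"dr":[0,0,-3],"jaw":1},{"linear":[0,0,0],"dr":[0,0,0],"jaw":1}]'

```text
clock: 32.38
tcp_pos: [0.5211, 0.1162, 0.1024]
orientation: [-2.221, -2.211, -0.005]
contact_force: [-0.3, -0.4, -0.1]
grip_width: 0.0001
```

Run:
```python
from h import *
need(np.array([.5225,.10,.037]),Rdown(2))
```

```text
t 32.375 p [0.5211 0.1162 0.1024] yaz -0.25519447183837984 w 6.501534658745558e-05 F [-0.3072 -0.4178 -0.1495] M [ 0.0113 -0.0223  0.0322] q [-0.5992  0.4293  0.3356  2.0223 -0.2208  0.7239 -0.1298]
turn tool [-0.1497 -0.4365 -2.2558] shift now-axes mm [-16.6439   1.679   65.3003] shift after-turn axes mm [-16.1959   0.8616  65.4287]
```

Request:
drive_tool --commands '[{"linear":[-0.006,0.001,0.025],"dr":[0,-0.3,-2.2],"jaw":1},{"linear":[-0.006,0,0.025],"dr":[0,0,0],"jaw":1},{"linear":[0,0,0.012],"dr":[0,0,0],"jaw":1},{"linear":[-0.01,0,0],"dr":[0,0,0],"jaw":1}]'

```text
clock: 32.88
tcp_pos: [0.5229, 0.0948, 0.0388]
orientation: [-2.193, -2.246, -0.0]
contact_force: [-0.2, 0.4, 0.5]
grip_width: -0.0003
```

Run:
```python
from h import *
need(np.array([.5225,.05,.037]),Rdown(2))
```

```text
t 32.875 p [0.5229 0.0948 0.0388] yaz 1.36667966952963 w -0.0002796472200806327 F [-0.2405  0.3725  0.4682] M [-0.0092  0.0094 -0.0145] q [-0.5208  0.531   0.2862  2.0554 -0.2647  0.5908 -0.0268]
turn tool [-0.1111 -0.1376 -0.6335] shift now-axes mm [-44.7357  -1.4979   1.7267] shift after-turn axes mm [-44.7122  -1.9958   1.8307]
```

Request:
drive_tool --commands '[{"linear":[-0.015,-0.001,0.001],"dr":[0,0,-0.6],"jaw":1},{"linear":[-0.015,0,0],"dr":[0,0,0],"jaw":1},{"linear":[-0.008,0,0],"dr":[0,0,0],"jaw":1},{"linear":[-0.004,0,0],"dr":[0,0,0],"jaw":1}]'

```text
clock: 33.38
tcp_pos: [0.5244, 0.0493, 0.0397]
orientation: [-2.185, -2.255, -0.005]
contact_force: [0.8, 6.2, -3.6]
grip_width: 0.0002
```

Request:
drive_tool --commands '[{"linear":[-0.004,0,0],"dr":[0,0,0],"jaw":1}]'

```text
clock: 33.5
tcp_pos: [0.5245, 0.0468, 0.0397]
orientation: [-2.183, -2.255, -0.007]
contact_force: [-0.5, 6.3, -2.6]
grip_width: -0.0
```

Request:
drive_tool --commands '[{"linear":[-0.004,0,0],"dr":[0,0,0],"jaw":1}]'

```text
clock: 33.62
tcp_pos: [0.5245, 0.046, 0.0397]
orientation: [-2.178, -2.256, -0.01]
contact_force: [-1.6, 12.9, 0.0]
grip_width: 0.0001
```

Request:
drive_tool --commands '[{"linear":[-0.004,0,0],"dr":[0,0,0],"jaw":1}]'

```text
clock: 33.75
tcp_pos: [0.5245, 0.0461, 0.0397]
orientation: [-2.171, -2.258, -0.014]
contact_force: [-0.3, 11.6, -0.3]
grip_width: -0.0001
```

Request:
drive_tool --commands '[{"linear":[-0.008,0,0],"dr":[0,0,0],"jaw":1}]'

```text
clock: 33.88
tcp_pos: [0.5244, 0.0458, 0.0398]
orientation: [-2.16, -2.26, -0.021]
contact_force: [-3.0, 25.3, 1.7]
grip_width: -0.0003
```

Request:
drive_tool --commands '[{"linear":[-0.012,0,0],"dr":[0,0,0],"jaw":1}]'

```text
clock: 34.0
tcp_pos: [0.5243, 0.0456, 0.04]
orientation: [-2.142, -2.263, -0.032]
contact_force: [-5.1, 36.6, 4.2]
grip_width: 0.0002
```

Run:
```python
from h import *
need(np.array([.5225,.05,.037]),Rdown(2))
```

```text
t 34.0 p [0.5243 0.0456 0.04  ] yaz 3.1319529137042146 w 0.0001970115784303117 F [-5.1039 36.5909  4.2125] M [ 7.6782  1.0075 -0.0835] q [-0.3815  0.5188  0.2477  2.0649 -0.2814  0.5883  0.1252]
turn tool [-0.1603 -1.878   1.1295] shift now-axes mm [ 4.3572 -1.5441  3.1074] shift after-turn axes mm [ 4.4252 -1.6391  2.959 ]
```

Request:
drive_tool --commands '[{"linear":[0.02,0,0],"dr":[0,-0.8,0],"jaw":1},{"linear":[0.03,0,0],"dr":[0,-0.8,1],"jaw":1},{"linear":[0.04,0,-0.03],"dr":[0,0,0],"jaw":1},{"linear":[0.04,0,-0.05],"dr":[0,0,0],"jaw":1},{"linear":[0.03,0,-0.05],"dr":[0,0,0],"jaw":1}]'

```text
clock: 34.62
tcp_pos: [0.5155, 0.2084, 0.1718]
orientation: [-2.175, -2.258, 0.008]
contact_force: [1.0, 0.6, -0.5]
grip_width: 0.0
```

Run:
```python
from h import *
need(np.array([.5225,.10,.18]),Rdown(2))
z=[]
for n,roi in(("scene",(190,110,120,110)),("top",(180,155,130,80))):
    im=viewer.grab_frame(n)[:,:,::-1];u,v,w,h=roi;cv2.imwrite(f"pics/fi3{n}.png",im)
    cv2.imwrite(f"pics/i3{n}.png",cv2.resize(im[v:v+h,u:u+w],None,fx=6,fy=6,interpolation=2))
a=cv2.cvtColor(cv2.imread("pics/f7top.png"),7-1) if 0 else cv2.imread("pics/f7top.png",0)
b=cv2.imread("pics/fi3top.png",0)
for v in(178,180,198,200,202): print(v,a[v,222:240].tolist(),b[v,222:240].tolist())
```

```text
t 34.625 p [0.5155 0.2084 0.1718] yaz 2.152749334221668 w 9.36766995370386e-06 F [ 1.0248  0.577  -0.5154] M [-0.0172 -0.0748 -0.0382] q [-0.7819  0.366   0.3616  1.9162 -0.1686  0.8957 -0.2979]
turn tool [-0.4898 -0.0645  0.1525] shift now-axes mm [-108.5931    2.8832   -8.3758] shift after-turn axes mm [-108.5943    3.2431   -8.2275]
178 [183, 181, 182, 178, 167, 176, 183, 183, 174, 153, 179, 191, 192, 188, 189, 192, 190, 189] [178, 177, 175, 169, 177, 180, 180, 169, 133, 122, 139, 142, 137, 137, 136, 139, 137, 138]
180 [180, 181, 181, 174, 166, 177, 185, 184, 174, 155, 176, 190, 193, 185, 172, 179, 183, 179] [175, 174, 172, 161, 172, 179, 180, 170, 140, 123, 136, 136, 140, 138, 139, 139, 139, 141]
198 [125, 123, 121, 123, 122, 125, 126, 127, 127, 126, 134, 151, 161, 162, 163, 165, 158, 156] [177, 177, 176, 175, 170, 176, 180, 180, 165, 148, 175, 182, 160, 133, 130, 135, 138, 138]
200 [122, 120, 121, 122, 122, 123, 124, 127, 127, 126, 133, 149, 159, 163, 163, 163, 163, 162] [176, 177, 177, 172, 166, 175, 180, 179, 169, 152, 176, 187, 186, 178, 161, 142, 122, 129]
202 [125, 125, 121, 121, 121, 116, 124, 127, 125, 117, 109, 128, 138, 140, 138, 139, 137, 136] [177, 176, 176, 171, 164, 174, 180, 180, 168, 143, 168, 180, 184, 182, 183, 175, 164, 147]
```

View pics/i3top.png

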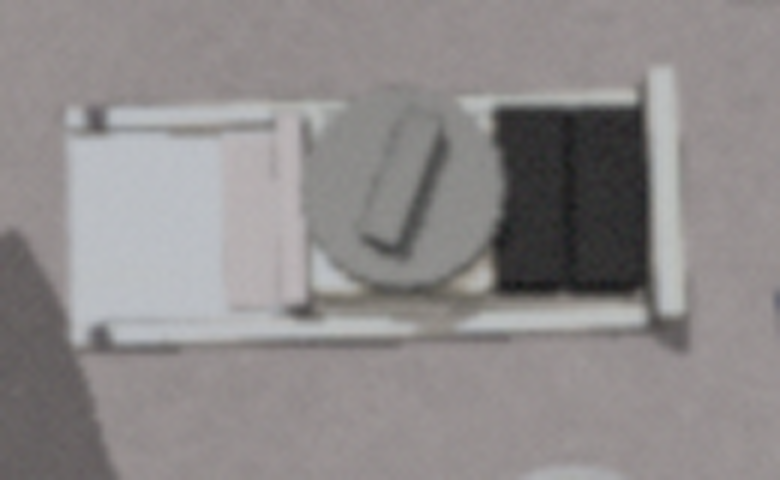

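View pics/i3scene.png

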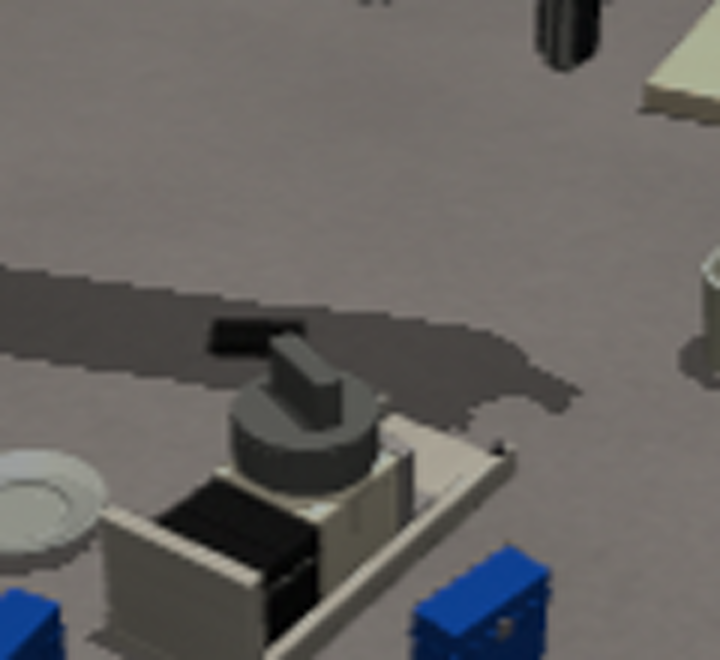

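Run:
```python
from h import *
def cross(r,th,lo,hi,up):
    for i in range(lo,hi):
        a,b=float(r[i]),float(r[i+1])
        if (a>th)!=(b>th) and ((b>a)==up): return i+(th-a)/(b-a)
for f in("f7top","fi3top"):
    g=cv2.imread(f"pics/{f}.png",0)
    print(f)
    for v in range(173,206,3):
        r=g[v]
        print(v,"box2L",cross(r,95,256,268,False),"wall",cross(r,110,280,295,True),"seam",268+int(np.argmax(r[268:280])),"stop",r[222:238].tolist())
# jar -x edge
g=cv2.imread("pics/fi3top.png",0)
for u in range(234,262,3): print(u,g[196:212,u].tolist())
```

```text
f7top
173 box2L None wall 287.03333333333336 seam 271 stop [189, 190, 191, 188, 180, 176, 175, 176, 175, 174, 183, 186, 186, 187, 185, 187]
176 box2L 262.40983606557376 wall 287.241935483871 seam 269 stop [148, 149, 146, 143, 151, 172, 182, 183, 174, 154, 179, 192, 194, 193, 193, 194]
179 box2L 262.5 wall 287.515625 seam 272 stop [182, 180, 179, 174, 166, 176, 184, 184, 174, 152, 178, 191, 190, 179, 174, 184]
182 box2L 262.4769230769231 wall 287.703125 seam 268 stop [180, 179, 180, 174, 164, 178, 183, 184, 175, 154, 178, 191, 192, 193, 189, 185]
185 box2L 262.4736842105263 wall 287.8448275862069 seam 270 stop [179, 176, 179, 177, 173, 179, 183, 185, 173, 157, 180, 191, 193, 188, 176, 159]
188 box2L 262.5 wall 288.0 seam 279 stop [180, 180, 180, 176, 164, 177, 184, 182, 173, 155, 170, 165, 151, 143, 140, 136]
191 box2L 262.51666666666665 wall 288.07575757575756 seam 277 stop [174, 179, 180, 177, 165, 169, 176, 175, 165, 136, 136, 154, 154, 153, 149, 140]
194 box2L 262.63157894736844 wall 288.06349206349205 seam 279 stop [125, 130, 138, 142, 138, 130, 125, 126, 124, 123, 135, 154, 160,
[... 2109 characters left out ...]
 132, 146, 177, 186, 174, 126]
240 [133, 141, 142, 141, 132, 111, 122, 126, 114, 116, 132, 144, 178, 186, 173, 125]
243 [81, 108, 133, 140, 140, 132, 98, 86, 103, 120, 132, 144, 176, 185, 171, 124]
246 [76, 93, 114, 133, 138, 134, 111, 88, 103, 121, 133, 131, 151, 177, 166, 122]
249 [131, 135, 136, 139, 143, 132, 101, 77, 104, 121, 133, 130, 142, 158, 146, 122]
252 [140, 141, 141, 142, 137, 124, 99, 94, 100, 114, 135, 135, 140, 140, 132, 118]
255 [141, 140, 139, 129, 110, 118, 129, 119, 107, 115, 119, 128, 139, 146, 128, 115]
258 [139, 130, 111, 114, 144, 165, 171, 149, 113, 111, 120, 139, 172, 176, 132, 114]
261 [94, 106, 122, 138, 157, 160, 143, 111, 117, 128, 138, 176, 187, 178, 130, 111]
```

Run:
```python
import cv2,numpy as np
o=[]
for f in("f7top","fi3top"):
    g=cv2.imread(f"pics/{f}.png",0)[166:214,222:298].astype(float)
    o.append(cv2.resize(np.uint8(np.clip((g-20)*1.6,0,255)),(760,290),interpolation=2))
    o2=None
cv2.imwrite("pics/cmp.png",np.vstack(o))
h=[cv2.resize(np.uint8(np.clip((cv2.imread(f"pics/{f}.png",0)[166:214,256:294].astype(float)-15)*3,0,255)),(380,480),interpolation=2) for f in("f7top","fi3top")]
cv2.imwrite("pics/cmp2.png",np.hstack(h))
```

```text
(no output)
```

View pics/cmp.png

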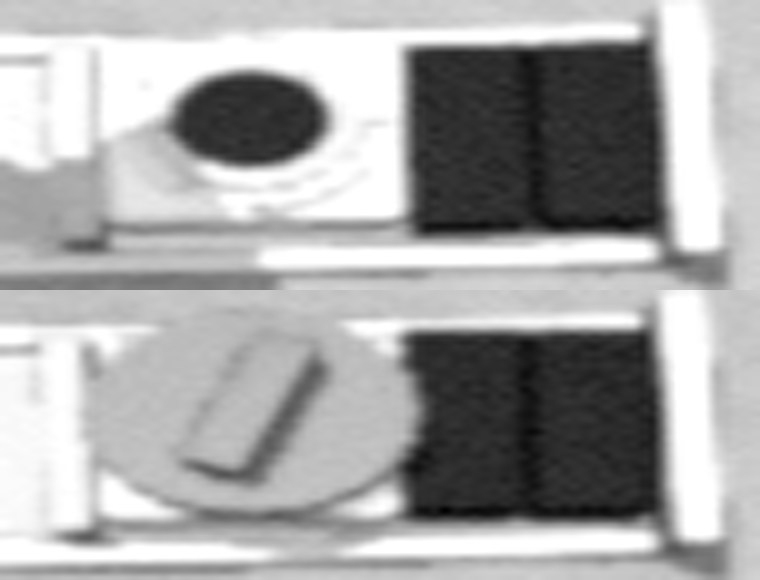

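View pics/cmp2.png

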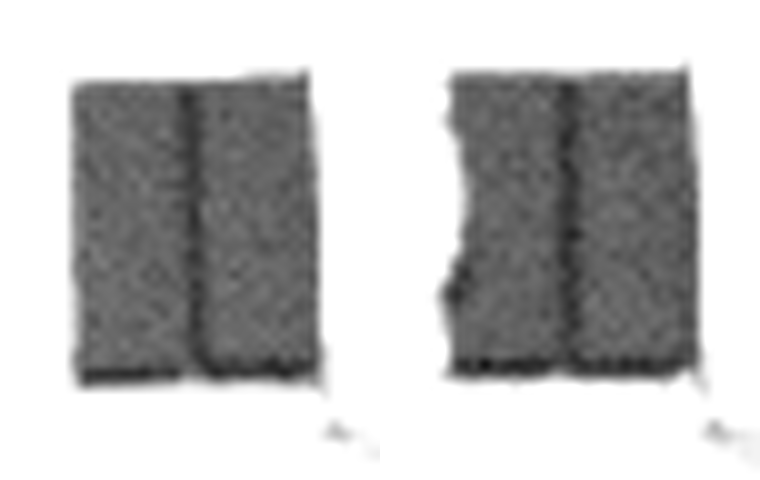

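Run:
```python
from h import *
g=cv2.imread("pics/fi3top.png")
# lid circle fit picks from i3top (6x, origin 180,155)
P=np.float32([((U+.5)/6-.5+180,(V+.5)/6-.5+155) for U,V in[(306,190),(320,135),(360,97),(405,86),(450,98),(490,135),(503,190),(490,235),(455,275),(405,288),(355,275),(320,240)]])
e=cv2.fitEllipse(P);print(e,onz("top",e[0],.0915))
b=[((U+.5)/6-.5+180,(V+.5)/6-.5+155) for U,V in[(380,238),(425,112)]]
B=[onz("top",p,.1175) for p in b];d=B[1]-B[0];print("bar az",np.degrees(np.arctan2(d[1],d[0])))
print("blue near edge",onz("top",(255,146),.05), onz("top",(241,141),.05))
need(np.array([.60,.015,.12]),Rdown(-88))
```

```text
((246.98629760742188, 185.78575134277344), (32.86211395263672, 33.7344970703125), 4.793893337249756) [ 0.5273 -0.0092  0.0915]
bar az -19.270394966622337
blue near edge [ 0.6143 -0.0249  0.05  ] [0.6246 0.0039 0.05  ]
t 34.725 p [0.5188 0.2126 0.1758] yaz 2.4050496650063735 w 0.0004114059056751935 F [0.8215 0.1671 0.1218] M [ 0.0369 -0.0364  0.0251] q [-0.7832  0.3621  0.3598  1.9101 -0.1697  0.894  -0.2965]
turn tool [-0.3244 -0.3897 90.4047] shift now-axes mm [-201.304    72.8037   54.3095] shift after-turn axes mm [ 74.264  200.3473  55.8482]
```

Run:
```python
from h import *
import cv2
t=cv2.imread("pics/fi3top.png",0)[168:206,228:266].astype(float);s=cv2.imread("pics/fi3scene.png",0)[160:184,228:256].astype(float)
a=cv2.resize(np.uint8(np.clip((t-70)*2.5,0,255)),(570,570),interpolation=2)
b=cv2.resize(np.uint8(np.clip((s-20)*3,0,255)),(700,600),interpolation=2)
cv2.imwrite("pics/bt.png",a);cv2.imwrite("pics/bs.png",b)
```

```text
(no output)
```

View pics/bt.png

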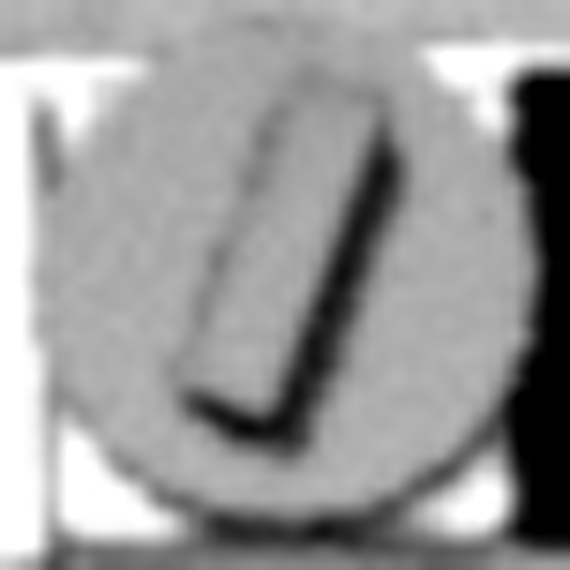

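View pics/bs.png

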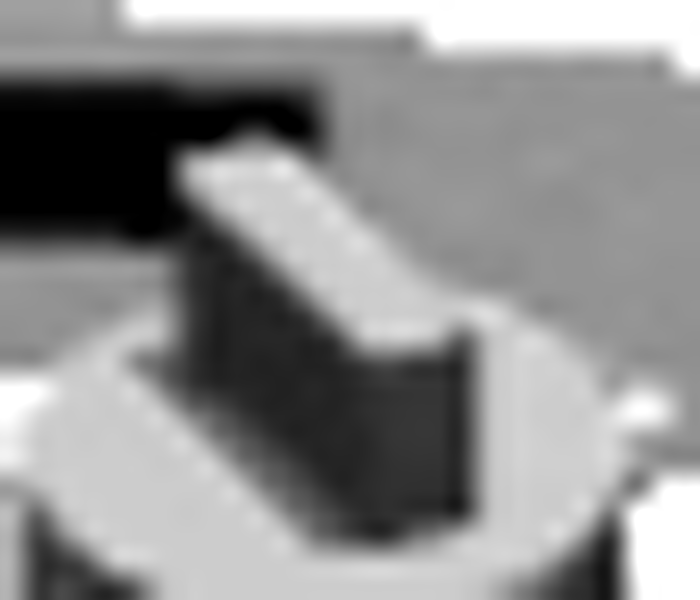

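Request:
drive_tool --commands '[{"linear":[0,0,0],"dr":[0,0,-9.6],"jaw":0.6},{"linear":[0,0,0],"dr":[0,0,-9.6],"jaw":0.6},{"linear":[0,0,0],"dr":[0,0,-9.6],"jaw":0.6},{"linear":[0,0,0],"dr":[0,0,-9.6],"jaw":0.6},{"linear":[0,0,0],"dr":[0,0,-9.6],"jaw":0.6},{"linear":[0,0,0],"dr":[0,0,-9.6],"jaw":0.6},{"linear":[0,0,0],"dr":[0,0,-9],"jaw":0.6}]'

```text
clock: 35.6
tcp_pos: [0.5183, 0.2091, 0.1739]
orientation: [-0.513, -3.099, -0.008]
contact_force: [0.3, 0.3, -0.3]
grip_width: 0.0341
```

Run:
```python
from h import *
q=[((U+.5)/25-.5+228,(V+.5)/25-.5+160) for U,V in[(180,165),(365,350),(295,145),(460,330)]]
B=[onz("scene",p,.1175) for p in q]
for i in(0,2):
    d=B[i+1]-B[i];print("bar az scene",np.degrees(np.arctan2(d[1],d[0])),np.linalg.norm(d))
print(np.mean(B,0))
need(np.array([.5273,-.0092,.15]),Rdown(69.5))
```

```text
bar az scene -22.05393295043678 0.04051687038432721
bar az scene -25.181634452521354 0.03958377877659861
[ 0.5264 -0.0092  0.1175]
t 35.6 p [0.5183 0.2091 0.1739] yaz 71.21317639346296 w 0.03407540987985375 F [ 0.343   0.2679 -0.3458] M [0.0434 0.0138 0.0199] q [-0.5772  0.3494  0.1049  1.9015 -0.0514  0.8904  0.7965]
turn tool [ 0.2683 -0.0705  1.7133] shift now-axes mm [ -78.8711 -203.8366   22.8504] shift after-turn axes mm [ -84.9    -201.2783   23.8996]
```

Request:
drive_tool --commands '[{"linear":[-0.016,-0.04,0],"dr":[0,0,0.5],"jaw":0.6},{"linear":[-0.02,-0.05,0],"dr":[0,0,0.5],"jaw":0.6},{"linear":[-0.02,-0.05,0],"dr":[0,0,0.3],"jaw":0.6},{"linear":[-0.016,-0.04,0],"dr":[0,0,0],"jaw":0.6},{"linear":[-0.006,-0.015,0],"dr":[0,0,0],"jaw":0.6},{"linear":[0,0,0],"dr":[0,0,0],"jaw":0.6}]'

```text
clock: 36.35
tcp_pos: [0.5261, -0.0088, 0.1702]
orientation: [-0.544, -3.092, -0.005]
contact_force: [0.1, 1.1, -0.6]
grip_width: 0.0347
```

Run:
```python
from h import *
need(np.array([.5273,-.0092,.097]),Rdown(69))
```

```text
t 36.35 p [ 0.5261 -0.0088  0.1702] yaz 70.03324573122941 w 0.034672033670092105 F [ 0.0719  1.0931 -0.6131] M [-0.0192 -0.0605 -0.0421] q [-0.2569  0.3067  0.1899  1.981  -0.0802  0.8616  1.199 ]
turn tool [ 0.1774 -0.1395  1.0335] shift now-axes mm [-1.4595 -0.1953 73.2343] shift after-turn axes mm [-1.2824  0.0562 73.2379]
```

Request:
drive_tool --commands '[{"linear":[-0.001,0,0.02],"dr":[0,0,1],"jaw":0.6},{"linear":[0,0,0.02],"dr":[0,0,0],"jaw":0.6},{"linear":[0,0,0.01],"dr":[0,0,0],"jaw":0.6},{"linear":[0,0,0],"dr":[0,0,0],"jaw":0.6}]'

```text
clock: 36.85
tcp_pos: [0.5277, -0.0015, 0.1188]
orientation: [-0.558, -3.09, -0.01]
contact_force: [-0.5, -0.9, -0.1]
grip_width: 0.0337
```

Run:
```python
from h import *
need(np.array([.5273,-.0092,.097]),Rdown(69))
```

```text
t 36.85 p [ 0.5277 -0.0015  0.1188] yaz 69.5186482459161 w 0.03368518684993481 F [-0.5237 -0.8902 -0.054 ] M [-0.0385  0.0383 -0.0201] q [-0.2534  0.3823  0.1751  2.0177 -0.1057  0.7497  1.2001]
turn tool [ 0.3563 -0.1713  0.5192] shift now-axes mm [-2.3954 -7.4569 21.7457] shift after-turn axes mm [-2.3972 -7.2998 21.7987]
```

Request:
drive_tool --commands '[{"linear":[-0.0022,-0.0072,0],"dr":[0.3,-0.1,0.5],"jaw":0.6},{"linear":[0,0,0.006],"dr":[0,0,0],"jaw":0.6},{"linear":[0,0,0],"dr":[0,0,0],"jaw":0.6}]'

```text
clock: 37.22
tcp_pos: [0.5282, -0.0088, 0.1137]
orientation: [0.571, 3.088, 0.003]
contact_force: [0.9, 0.3, 1.1]
grip_width: 0.0343
```

Run:
```python
from h import *
need(np.array([.5273,-.0092,.097]),Rdown(69))
```

```text
t 37.225 p [ 0.5282 -0.0088  0.1137] yaz 69.03818747738534 w 0.03426014113373001 F [0.8853 0.2839 1.0592] M [-0.0615 -0.0235 -0.0042] q [-0.247   0.3901  0.1803  2.0216 -0.1036  0.7366  1.2017]
turn tool [0.1079 0.0526 0.0381] shift now-axes mm [ 0.7141 -0.7457 16.7297] shift after-turn axes mm [ 0.6983 -0.7147 16.7317]
```

Request:
drive_tool --commands '[{"linear":[0.0005,-0.0007,0.008],"dr":[0,0,0],"jaw":0.6},{"linear":[0,0,0.007],"dr":[0,0,0],"jaw":0.6},{"linear":[0,0,0],"dr":[0,0,0],"jaw":0.6}]'

```text
clock: 37.6
tcp_pos: [0.5275, -0.0093, 0.0978]
orientation: [0.572, 3.088, 0.003]
contact_force: [0.2, 0.6, -0.1]
grip_width: 0.0346
```

Run:
```python
from h import *
need(np.array([.5273,-.0092,.097]),Rdown(69))
```

```text
t 37.6 p [ 0.5275 -0.0093  0.0978] yaz 69.02634745712929 w 0.03457507075739468 F [ 0.1887  0.6315 -0.0766] M [0.0138 0.0037 0.033 ] q [-0.241   0.4139  0.1748  2.0331 -0.1108  0.7013  1.2087]
turn tool [0.1199 0.0627 0.0263] shift now-axes mm [0.2372 0.042  0.8279] shift after-turn axes mm [0.2363 0.0436 0.8281]
```

Close with modest grip, then read the moment.

Request:
drive_tool --commands '[{"linear":[0,0,0],"dr":[0,0,0],"jaw":1},{"linear":[0,0,0],"dr":[0,0,0],"jaw":1},{"linear":[0,0,0],"dr":[0,0,0],"jaw":1}]' --force 60

```text
clock: 37.98
tcp_pos: [0.5274, -0.0091, 0.0978]
orientation: [0.571, 3.088, 0.003]
contact_force: [0.1, 0.3, -0.8]
grip_width: 0.0127
```

Run:
```python
from h import *
need(np.array([.5273,-.0092,.097]),Rdown(69))
```

```text
t 37.975 p [ 0.5274 -0.0091  0.0978] yaz 69.03886931018081 w 0.012717793637776 F [ 0.0668  0.3302 -0.7914] M [0.0397 0.0377 0.0292] q [-0.2412  0.4139  0.1747  2.0331 -0.1111  0.7017  1.2088]
turn tool [0.1223 0.0364 0.0388] shift now-axes mm [ 0.0371 -0.1396  0.8216] shift after-turn axes mm [ 0.0364 -0.1379  0.8219]
```

Request:
drive_tool --commands '[{"linear":[0,0,0],"dr":[0,0,2],"jaw":1}]'

```text
clock: 38.1
tcp_pos: [0.5271, -0.0088, 0.0978]
orientation: [0.628, 3.078, 0.004]
contact_force: [-1.1, 2.4, -0.9]
grip_width: 0.0125
```

Run:
```python
from h import *
need(np.array([.5273,-.0092,.097]),Rdown(69))
```

```text
t 38.1 p [ 0.5271 -0.0088  0.0978] yaz 66.9523135403516 w 0.012542021859478008 F [-1.0927  2.3704 -0.8671] M [0.4763 0.3193 0.1271] q [-0.2484  0.4144  0.1832  2.0338 -0.1171  0.702   1.1776]
turn tool [ 0.1332 -0.0012 -2.0477] shift now-axes mm [-0.3202 -0.3097  0.7558] shift after-turn axes mm [-0.309  -0.3192  0.7565]
```

Request:
drive_tool --commands '[{"linear":[0,0,0.0002],"dr":[0,0,2],"jaw":1}]'

```text
clock: 38.22
tcp_pos: [0.5267, -0.0084, 0.0976]
orientation: [-0.683, -3.066, -0.004]
contact_force: [-2.4, 1.9, 2.5]
grip_width: 0.013
```

Run:
```python
from h import *
need(np.array([.5273,-.0092,.097]),Rdown(69))
```

```text
t 38.225 p [ 0.5267 -0.0084  0.0976] yaz 64.86870526284034 w 0.012958115909443983 F [-2.4382  1.9231  2.4651] M [0.3767 0.5305 0.4921] q [-0.2561  0.415   0.1921  2.0347 -0.1231  0.7023  1.1463]
turn tool [ 0.1231 -0.0525 -4.1312] shift now-axes mm [-0.851  -0.439   0.5651] shift after-turn axes mm [-0.8167 -0.4979  0.5669]
```

Request:
drive_tool --commands '[{"linear":[0,0,0.0002],"dr":[0,0,2],"jaw":1}]'

```text
clock: 38.35
tcp_pos: [0.5267, -0.0078, 0.0975]
orientation: [-0.738, -3.053, -0.004]
contact_force: [-1.8, 2.0, 3.2]
grip_width: 0.0125
```

Run:
```python
from h import *
need(np.array([.5273,-.0092,.097]),Rdown(69))
for n,roi in(("scene",(190,110,120,110)),):
    im=viewer.grab_frame(n)[:,:,::-1];u,v,w,h=roi;cv2.imwrite(f"pics/fj1{n}.png",im)
    cv2.imwrite(f"pics/j1{n}.png",cv2.resize(im[v:v+h,u:u+w],None,fx=6,fy=6,interpolation=2))
```

```text
t 38.35 p [ 0.5267 -0.0078  0.0975] yaz 62.80917159156591 w 0.012488963716901388 F [-1.7547  1.9561  3.1947] M [0.7204 0.4898 0.5406] q [-0.264   0.4155  0.2008  2.0353 -0.1292  0.7024  1.1152]
turn tool [ 0.1408 -0.0728 -6.1907] shift now-axes mm [-1.2042 -0.9214  0.5384] shift after-turn axes mm [-1.0972 -1.0446  0.5423]
```

View pics/j1scene.png

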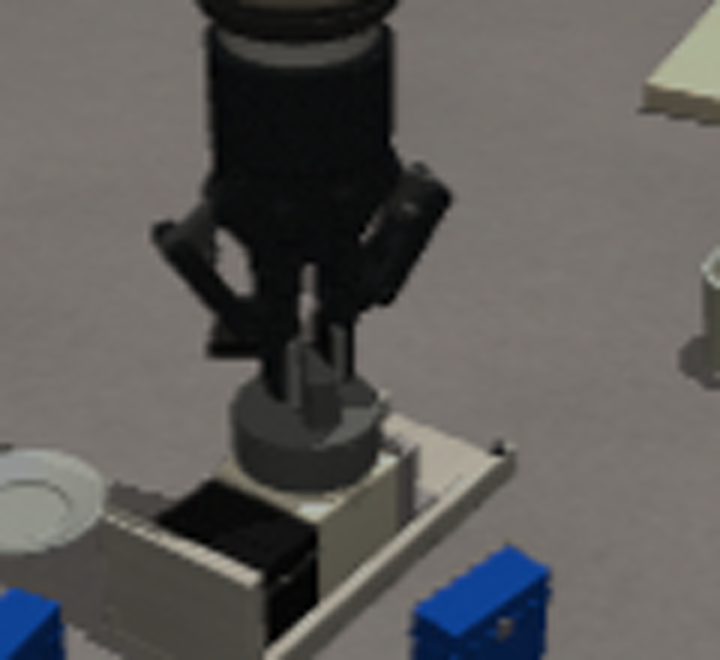

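Request:
drive_tool --commands '[{"linear":[0,0,0],"dr":[0,0,0],"jaw":0.6},{"linear":[0,0,0],"dr":[0,0,0],"jaw":0.6},{"linear":[0,0,0],"dr":[0,0,0],"jaw":0.6},{"linear":[0,0,-0.02],"dr":[0,0,0],"jaw":0.6},{"linear":[0,0,-0.03],"dr":[0,0,0],"jaw":0.6},{"linear":[0,-0.01,-0.02],"dr":[0,0,-7],"jaw":1},{"linear":[0,0.03,0],"dr":[0,0,-10.5],"jaw":1},{"linear":[0,0.05,0],"dr":[0,0,-10.5],"jaw":1}]'

```text
clock: 39.4
tcp_pos: [0.5426, 0.0542, 0.1702]
orientation: [-0.02, 3.138, -0.002]
contact_force: [0.1, 0.5, 0.2]
grip_width: -0.0001
```

Request:
drive_tool --commands '[{"linear":[0,0.05,0],"dr":[0,0,0],"jaw":1},{"linear":[0,0.055,0],"dr":[0,0,0],"jaw":1},{"linear":[0,0.05,0],"dr":[0,0,0],"jaw":1}]'

```text
clock: 39.78
tcp_pos: [0.5424, 0.2118, 0.1707]
orientation: [-0.015, 3.135, -0.002]
contact_force: [1.0, -0.6, -0.0]
grip_width: -0.0001
```

Run:
```python
from h import *
need(np.array([.578,.016,.12]),Rdown(92))
for n,roi in(("scene",(190,110,120,110)),("top",(180,155,130,80))):
    im=viewer.grab_frame(n)[:,:,::-1];u,v,w,h=roi;cv2.imwrite(f"pics/fj2{n}.png",im)
    cv2.imwrite(f"pics/j2{n}.png",cv2.resize(im[v:v+h,u:u+w],None,fx=6,fy=6,interpolation=2))
```

```text
t 39.775 p [0.5424 0.2118 0.1707] yaz 90.5513478003713 w -0.0001405708590530289 F [ 1.0356 -0.5842 -0.0159] M [-0.0425  0.0192 -0.037 ] q [-0.5257  0.3871  0.0558  1.8499 -0.0217  0.8998  1.1198]
turn tool [-0.0769  0.3789 -1.4484] shift now-axes mm [ -33.4205 -196.0367   51.1342] shift after-turn axes mm [ -28.7903 -196.8914   50.6648]
```

View pics/j2top.png

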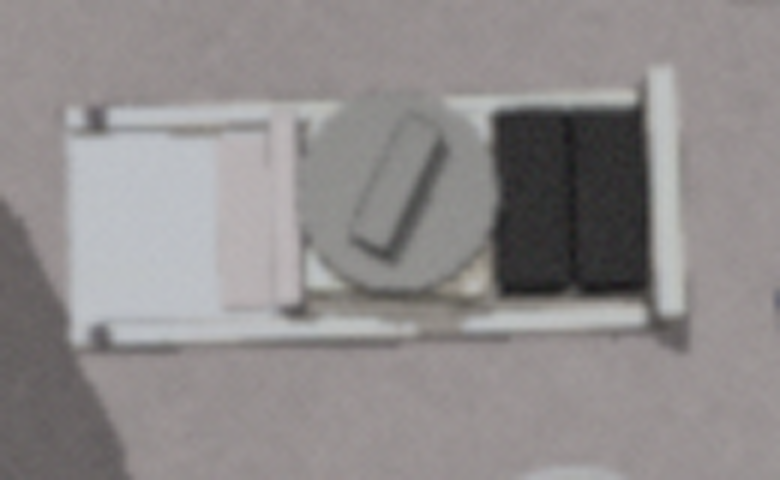

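Request:
drive_tool --commands '[{"linear":[-0.015,-0.045,0],"dr":[0,0.3,-1.4],"jaw":1},{"linear":[-0.015,-0.05,0.005],"dr":[0,0,0],"jaw":1},{"linear":[-0.01,-0.05,0.01],"dr":[0,0,0],"jaw":1},{"linear":[-0.005,-0.04,0.015],"dr":[0,0,0],"jaw":1},{"linear":[0,0,0],"dr":[0,0,0],"jaw":1}]'

```text
clock: 40.5
tcp_pos: [0.5958, 0.0287, 0.139]
orientation: [-0.073, 3.138, 0.002]
contact_force: [-0.1, -0.2, 0.4]
grip_width: -0.0002
```

Run:
```python
from h import *
need(np.array([.584,.017,.051]),Rdown(92))
```

```text
t 40.5 p [0.5958 0.0287 0.139 ] yaz 92.67431597718793 w -0.00020525459648571657 F [-0.0769 -0.153   0.4171] M [-0.0491  0.0223 -0.0252] q [-0.225   0.4492  0.0947  1.8406 -0.0561  0.8513  1.5147]
turn tool [0.0776 0.1605 0.6742] shift now-axes mm [ 12.6271 -11.2832  87.9792] shift after-turn axes mm [ 12.2475 -11.3103  88.0293]
```

Request:
drive_tool --commands '[{"linear":[0.009,-0.011,0.02],"dr":[0,0,0.6],"jaw":1},{"linear":[0,0,0.03],"dr":[0,0,0],"jaw":1},{"linear":[0,0,0.02],"dr":[0,0,0],"jaw":1},{"linear":[0,0,0],"dr":[0,0,0],"jaw":1}]'

```text
clock: 41.0
tcp_pos: [0.5884, 0.0186, 0.0686]
orientation: [-0.056, 3.135, 0.005]
contact_force: [0.2, -0.5, 0.5]
grip_width: 0.0002
```

Run:
```python
from h import *
need(np.array([.580,.017,.051]),Rdown(92))
```

```text
t 41.0 p [0.5884 0.0186 0.0686] yaz 92.06262542287043 w 0.00016038873602377854 F [ 0.1723 -0.4755  0.51  ] M [ 0.0076 -0.0399 -0.0216] q [-0.2009  0.5342  0.0844  1.9026 -0.0704  0.7015  1.5322]
turn tool [0.1733 0.3299 0.0621] shift now-axes mm [ 8.5713 -1.3692 17.51  ] shift after-turn axes mm [ 8.4688 -1.3254 17.5631]
```

Request:
drive_tool --commands '[{"linear":[0.004,-0.001,0.012],"dr":[0,0.3,0],"jaw":1},{"linear":[0.004,0,0.005],"dr":[0,0,0],"jaw":1},{"linear":[0.002,0,0],"dr":[0,0,0],"jaw":1}]'

```text
clock: 41.38
tcp_pos: [0.5792, 0.0183, 0.0524]
orientation: [-0.058, 3.138, 0.006]
contact_force: [0.1, 0.9, -0.0]
grip_width: -0.0
```

Run:
```python
from h import *
need(np.array([.570,.017,.051]),Rdown(92))
for n,roi in(("scene",(190,110,120,110)),):
    im=viewer.grab_frame(n)[:,:,::-1];u,v,w,h=roi;cv2.imwrite(f"pics/fj3{n}.png",im)
    cv2.imwrite(f"pics/j3{n}.png",cv2.resize(im[v:v+h,u:u+w],None,fx=6,fy=6,interpolation=2))
```

```text
t 41.375 p [0.5792 0.0183 0.0524] yaz 92.12804222672214 w -2.9074443039501153e-05 F [ 0.0822  0.8764 -0.0329] M [-0.0177  0.0315  0.0081] q [-0.1987  0.5482  0.0798  1.9293 -0.0731  0.6634  1.5348]
turn tool [0.2156 0.176  0.1277] shift now-axes mm [ 9.2309 -1.0003  1.3578] shift after-turn axes mm [ 9.2245 -1.0157  1.3899]
```

View pics/j3scene.png

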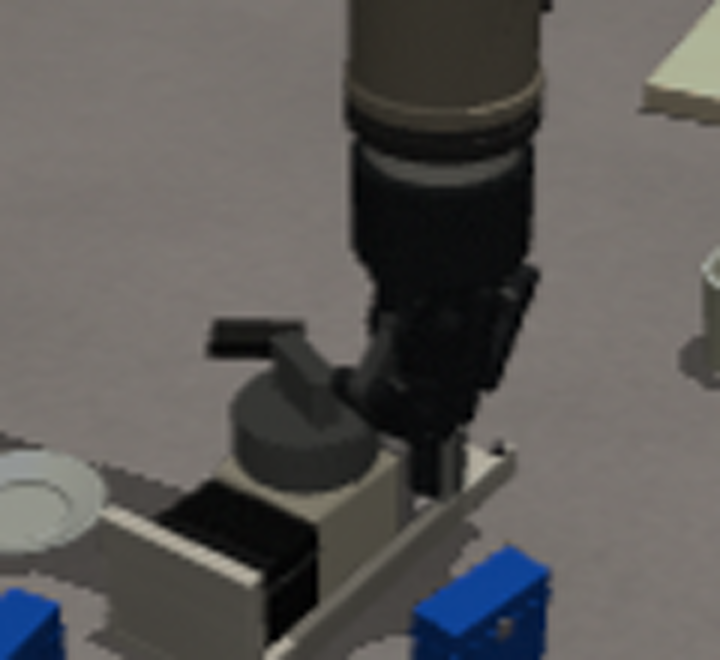

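Request:
drive_tool --commands '[{"linear":[0.005,0,0],"dr":[0,0,0],"jaw":1},{"linear":[0.003,0,0],"dr":[0,0,0],"jaw":1}]'

```text
clock: 41.68
tcp_pos: [0.5712, 0.018, 0.0533]
orientation: [-0.058, 3.137, 0.006]
contact_force: [-0.6, 0.2, 0.8]
grip_width: 0.0001
```

Request:
drive_tool --commands '[{"linear":[0.0025,0,0],"dr":[0,0,0],"jaw":1}]'

```text
clock: 41.8
tcp_pos: [0.5686, 0.0179, 0.0535]
orientation: [-0.058, 3.136, 0.006]
contact_force: [-0.6, 1.0, -0.8]
grip_width: 0.0
```

Request:
drive_tool --commands '[{"linear":[0.002,0,0],"dr":[0,0,0],"jaw":1}]'

```text
clock: 41.92
tcp_pos: [0.5666, 0.0179, 0.0536]
orientation: [-0.058, 3.136, 0.006]
contact_force: [1.6, 0.8, -0.0]
grip_width: 0.0001
```

Request:
drive_tool --commands '[{"linear":[0.0015,0,0.001],"dr":[0,0,0],"jaw":1}]'

```text
clock: 42.05
tcp_pos: [0.5659, 0.018, 0.053]
orientation: [-0.058, 3.134, 0.007]
contact_force: [1.6, 1.0, 2.9]
grip_width: 0.0003
```

Request:
drive_tool --commands '[{"linear":[0.0015,0,0],"dr":[0,0,0],"jaw":1}]'

```text
clock: 42.18
tcp_pos: [0.5647, 0.0181, 0.0531]
orientation: [-0.058, 3.133, 0.007]
contact_force: [0.7, 1.2, -1.1]
grip_width: 0.0001
```

Request:
drive_tool --commands '[{"linear":[0.0015,0,0],"dr":[0,0,0],"jaw":1}]'

```text
clock: 42.3
tcp_pos: [0.5633, 0.0182, 0.0531]
orientation: [-0.058, 3.133, 0.007]
contact_force: [1.3, 0.2, -0.5]
grip_width: -0.0002
```

Run:
```python
from h import *
need(np.array([.562,.017,.051]),Rdown(92))
for n,roi in(("scene",(190,110,120,110)),("top",(180,155,130,80))):
    im=viewer.grab_frame(n)[:,:,::-1];u,v,w,h=roi;cv2.imwrite(f"pics/fj4{n}.png",im)
    cv2.imwrite(f"pics/j4{n}.png",cv2.resize(im[v:v+h,u:u+w],None,fx=6,fy=6,interpolation=2))
```

```text
t 42.3 p [0.5633 0.0182 0.0531] yaz 92.13206415205899 w -0.0002475185322985041 F [ 1.2874  0.1741 -0.4552] M [ 0.1804 -0.2374 -0.0142] q [-0.2021  0.5256  0.0784  1.971  -0.0722  0.639   1.5314]
turn tool [0.2636 0.4696 0.131 ] shift now-axes mm [ 1.3359 -1.2075  2.0692] shift after-turn axes mm [ 1.3162 -1.201   2.0856]
```

View pics/j4scene.png

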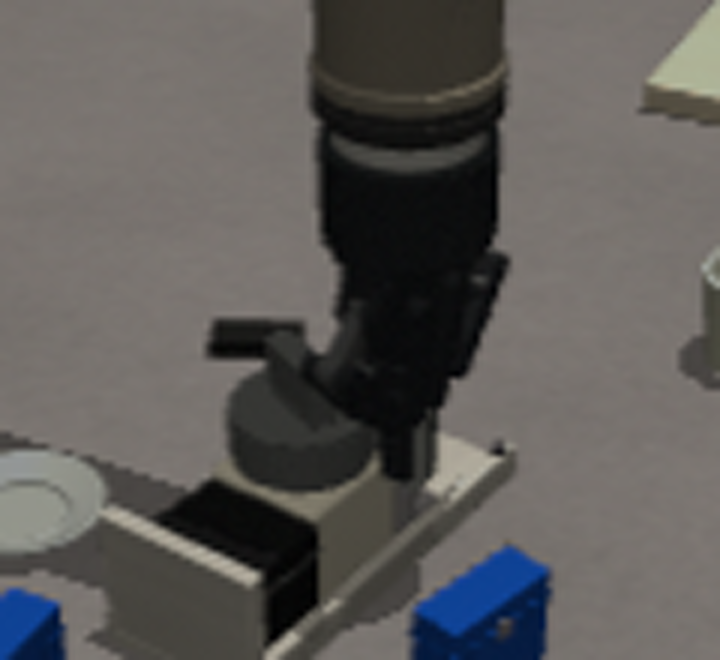

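View pics/j4top.png

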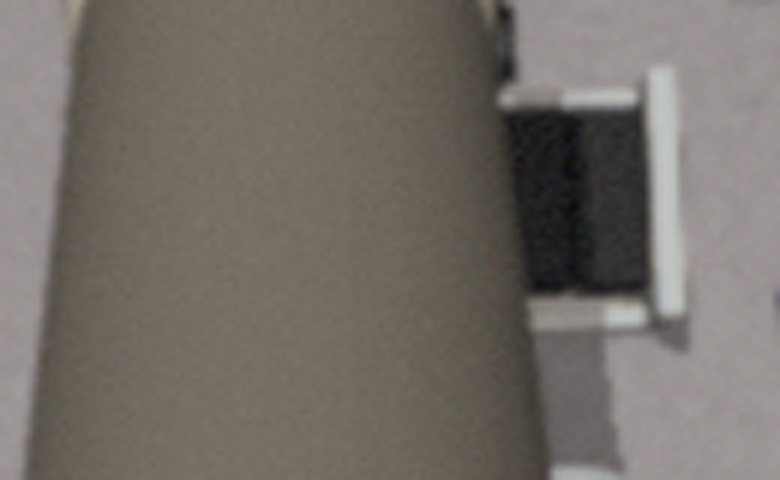

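Request:
drive_tool --commands '[{"linear":[-0.015,0,0],"dr":[0,0,0],"jaw":1},{"linear":[-0.01,0,-0.01],"dr":[0,0,0],"jaw":1},{"linear":[0,0.02,-0.04],"dr":[0,0,0],"jaw":1},{"linear":[0,0.05,-0.04],"dr":[0,0,0],"jaw":1},{"linear":[0.02,0.05,0],"dr":[0,0,3],"jaw":1},{"linear":[0.02,0.04,0],"dr":[0,0,9],"jaw":1},{"linear":[0.015,0.01,0],"dr":[0,0,10.5],"jaw":1},{"linear":[0,0,0],"dr":[0,0,10.5],"jaw":1}]'

```text
clock: 43.4
tcp_pos: [0.5362, 0.1962, 0.1508]
orientation: [0.865, 3.011, 0.014]
contact_force: [0.3, -0.6, -0.8]
grip_width: 0.0
```

Run:
```python
from h import *
need(np.array([.5215,.10,.09]),Rdown(2))
for n,roi in(("scene",(190,110,120,110)),("top",(180,155,130,80))):
    im=viewer.grab_frame(n)[:,:,::-1];u,v,w,h=roi;cv2.imwrite(f"pics/fj5{n}.png",im)
    cv2.imwrite(f"pics/j5{n}.png",cv2.resize(im[v:v+h,u:u+w],None,fx=6,fy=6,interpolation=2))
```

```text
t 43.4 p [0.5362 0.1962 0.1508] yaz 57.946654122101044 w 4.989577374629389e-05 F [ 0.3118 -0.6332 -0.8046] M [-0.0585 -0.0482  0.0273] q [-0.6204  0.3956  0.2036  1.9054 -0.107   0.8385  0.6499]
turn tool [ 0.7333 -0.0217 55.9442] shift now-axes mm [-38.2295 -90.0238  60.0632] shift after-turn axes mm [-95.6246 -18.0931  60.8435]
```

View pics/j5top.png

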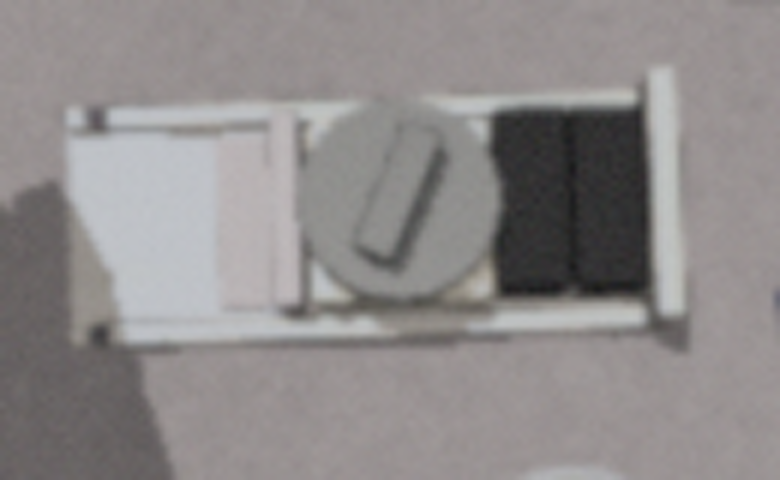

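Request:
drive_tool --commands '[{"linear":[0,0,0],"dr":[0.3,0,10.5],"jaw":1},{"linear":[0,0,0],"dr":[0.3,0,10.5],"jaw":1},{"linear":[0,0,0],"dr":[0,0,10.5],"jaw":1},{"linear":[0,0,0],"dr":[0,0,10.5],"jaw":1},{"linear":[-0.02,0,0],"dr":[0,0,9],"jaw":1},{"linear":[-0.03,-0.006,0],"dr":[0,0,2],"jaw":1},{"linear":[-0.02,-0.006,0.01],"dr":[0,0,0],"jaw":1},{"linear":[0,0,0],"dr":[0,0,0],"jaw":1}]'

```text
clock: 44.5
tcp_pos: [0.5398, 0.1168, 0.1437]
orientation: [2.116, 2.313, 0.002]
contact_force: [-0.7, 0.0, 0.7]
grip_width: 0.0002
```

Run:
```python
from h import *
need(np.array([.5215,.10,.038]),Rdown(2))
```

```text
t 44.5 p [0.5398 0.1168 0.1437] yaz 5.090841056322753 w 0.00019458568598637856 F [-0.7031  0.0009  0.7241] M [-0.0338 -0.0208  0.0093] q [-0.6757  0.4017  0.437   1.9612 -0.2205  0.8205 -0.0298]
turn tool [0.3314 0.2541 3.0901] shift now-axes mm [-14.5797 -20.2806 105.6233] shift after-turn axes mm [-16.1036 -18.8417 105.6684]
```

Request:
drive_tool --commands '[{"linear":[0,-0.019,0.02],"dr":[0.3,0.2,3],"jaw":1},{"linear":[-0.004,0,0.035],"dr":[0,0,0],"jaw":1},{"linear":[-0.004,0,0.03],"dr":[0,0,0],"jaw":1},{"linear":[-0.006,0,0.015],"dr":[0,0,0],"jaw":1},{"linear":[0,0,0],"dr":[0,0,0],"jaw":1}]'

```text
clock: 45.12
tcp_pos: [0.5244, 0.1018, 0.0441]
orientation: [2.168, 2.272, 0.01]
contact_force: [0.5, 1.4, -0.2]
grip_width: 0.0001
```

Run:
```python
from h import *
need(np.array([.5232,.05,.038]),Rdown(2))
```

```text
t 45.125 p [0.5244 0.1018 0.0441] yaz 2.6635711053931863 w 0.0001242648824194219 F [ 0.4971  1.4442 -0.1793] M [-0.0037  0.0084  0.0194] q [-0.5925  0.5324  0.3627  2.0567 -0.3281  0.6006  0.0427]
turn tool [ 0.3081 -0.1947  0.6641] shift now-axes mm [-51.7279  -3.6264   5.9046] shift after-turn axes mm [-51.7459  -2.9944   6.0982]
```

Request:
drive_tool --commands '[{"linear":[-0.015,-0.003,0.003],"dr":[0.3,0,0.6],"jaw":1},{"linear":[-0.015,0,0.003],"dr":[0,0,0],"jaw":1},{"linear":[-0.01,0,0],"dr":[0,0,0],"jaw":1},{"linear":[-0.006,0,0],"dr":[0,0,0],"jaw":1}]'

```text
clock: 45.62
tcp_pos: [0.5254, 0.0528, 0.0403]
orientation: [-2.181, -2.261, -0.01]
contact_force: [0.5, -0.2, -0.9]
grip_width: -0.0002
```

Request:
drive_tool --commands '[{"linear":[-0.004,0,0],"dr":[0,0,0],"jaw":1},{"linear":[-0.004,0,0],"dr":[0,0,0],"jaw":1}]'

```text
clock: 45.88
tcp_pos: [0.5258, 0.0457, 0.0406]
orientation: [-2.179, -2.261, -0.012]
contact_force: [-0.6, 8.0, -0.2]
grip_width: -0.0
```

Request:
drive_tool --commands '[{"linear":[-0.004,0,0],"dr":[0,0,0],"jaw":1},{"linear":[-0.004,0,0],"dr":[0,0,0],"jaw":1}]'

```text
clock: 46.12
tcp_pos: [0.5258, 0.0442, 0.0406]
orientation: [-2.169, -2.263, -0.019]
contact_force: [-2.6, 13.2, 1.5]
grip_width: -0.0
```

Request:
drive_tool --commands '[{"linear":[-0.006,0,0],"dr":[0,0,0],"jaw":1}]'

```text
clock: 46.25
tcp_pos: [0.5257, 0.0442, 0.0407]
orientation: [-2.159, -2.265, -0.024]
contact_force: [-2.2, 18.6, 3.2]
grip_width: 0.0002
```

Request:
drive_tool --commands '[{"linear":[0.02,0,0],"dr":[0,0,0],"jaw":1},{"linear":[0.03,0,0],"dr":[0,0,0],"jaw":1},{"linear":[0.04,0,-0.03],"dr":[0,0,0],"jaw":1},{"linear":[0.04,0,-0.05],"dr":[0,0,0],"jaw":1},{"linear":[0.03,0,-0.05],"dr":[0,0,0],"jaw":1},{"linear":[0,0,0],"dr":[0,0,0],"jaw":1}]'

```text
clock: 47.0
tcp_pos: [0.5174, 0.2078, 0.1769]
orientation: [-2.154, -2.269, -0.023]
contact_force: [0.3, -0.2, -0.8]
grip_width: 0.0
```

Run:
```python
from h import *
need(np.array([.5232,.05,.038]),Rdown(2))
for n,roi in(("scene",(190,110,120,110)),("top",(180,155,130,80))):
    im=viewer.grab_frame(n)[:,:,::-1];u,v,w,h=roi;cv2.imwrite(f"pics/fk1{n}.png",im)
    cv2.imwrite(f"pics/k1{n}.png",cv2.resize(im[v:v+h,u:u+w],None,fx=6,fy=6,interpolation=2))
t=cv2.imread("pics/fk1top.png",0)[168:206,228:266].astype(float);s=cv2.imread("pics/fk1scene.png",0)[160:184,228:256].astype(float)
cv2.imwrite("pics/bt2.png",cv2.resize(np.uint8(np.clip((t-70)*2.5,0,255)),(570,570),interpolation=2))
cv2.imwrite("pics/bs2.png",cv2.resize(np.uint8(np.clip((s-20)*3,0,255)),(700,600),interpolation=2))
```

```text
t 47.0 p [0.5174 0.2078 0.1769] yaz 2.9696489492127403 w 3.504018296250037e-05 F [ 0.2706 -0.2168 -0.7549] M [-0.0695  0.0406 -0.0046] q [-0.8433  0.3627  0.4505  1.9244 -0.2224  0.8911 -0.227 ]
turn tool [ 0.1147 -1.1088  0.9708] shift now-axes mm [-160.588    -2.6512  135.8475] shift after-turn axes mm [-157.9488    0.3227  138.9322]
```

View pics/k1top.png

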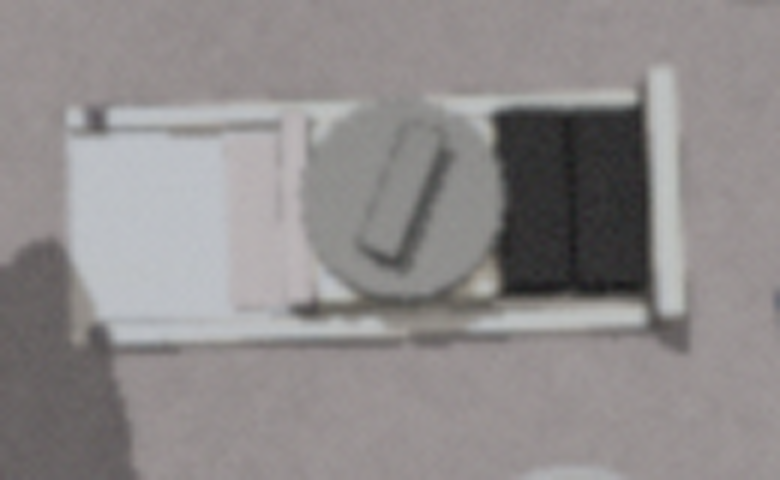

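View pics/k1scene.png

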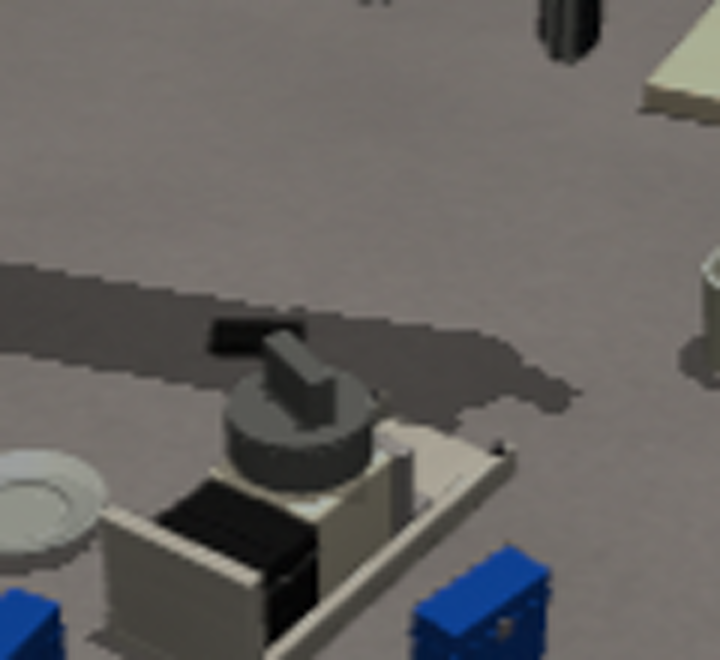

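View pics/bt2.png

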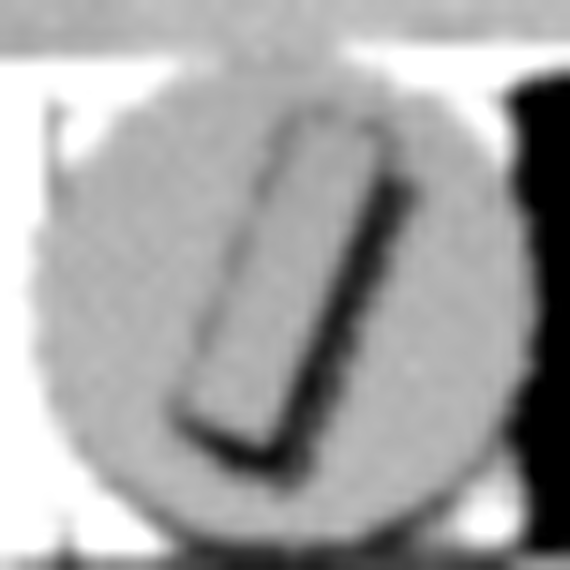

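View pics/bs2.png

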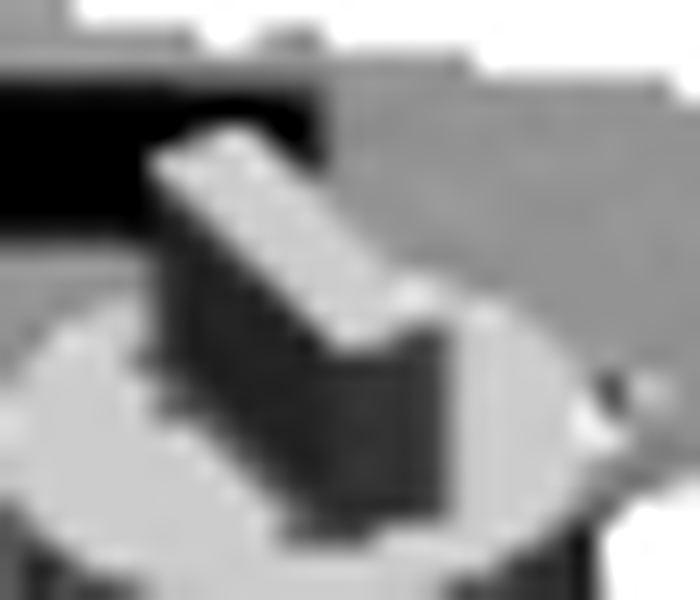

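Run:
```python
from h import *
q=[((U+.5)/25-.5+228,(V+.5)/25-.5+160) for U,V in[(150,165),(342,350),(245,128),(435,315)]]
B=[onz("scene",p,.1175) for p in q]
for i in(0,2):
    d=B[i+1]-B[i];print("bar az scene",np.degrees(np.arctan2(d[1],d[0])),np.linalg.norm(d))
Q=[((U+.5)/15-.5+228,(V+.5)/15-.5+168) for U,V in[(180,410),(290,115),(268,440),(385,150)]]
T=[onz("top",p,.1175) for p in Q]
print("centre top@.1175",np.mean(T,0),"scene",np.mean(B,0),tri(np.mean(Q,0),np.mean(q,0)))
g=cv2.imread("pics/fk1top.png",0)
for v in(179,182,200): print(g[v,220:238].tolist())
im=cv2.imread("pics/fk1top.png");cv2.imwrite("pics/k1full.png",im)
```

```text
bar az scene -21.066360572388778 0.04093472429576628
bar az scene -22.079316172783688 0.04143498718550496
centre top@.1175 [ 0.5238 -0.0081  0.1175] scene [ 0.5228 -0.01    0.1175] (array([ 0.5231, -0.0087,  0.1169]), np.float64(0.0019687188331078314))
[178, 179, 178, 179, 179, 172, 163, 175, 181, 181, 171, 139, 144, 145, 142, 141, 139, 140]
[177, 176, 177, 178, 179, 174, 163, 174, 182, 180, 170, 145, 138, 142, 140, 142, 140, 143]
[178, 178, 179, 178, 177, 176, 177, 176, 179, 181, 180, 175, 174, 178, 158, 137, 130, 135]
```

View pics/k1full.png

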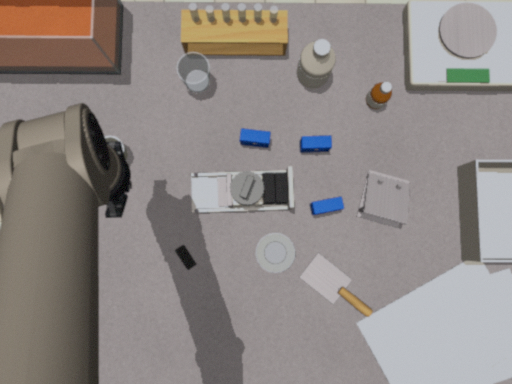

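```bash
python3 -c "
from bench import job,monitor
print(monitor.get_obs()['contact_force']);print(job.hand_in())"
```

```text
[ 0.5657277  -0.28387019 -0.74448532]
the job is handed in; nothing more can be done
None
```

The job is handed in at about 47 s. The jar stands in the rack with the stop pushed in, and the lid is screwed down to its stop.

**What I did:** I set the jar in the channel and pushed the stop until jar and boxes were snug. I took the lid off the slope, rested it square on the thread and turned it about 38° counterclockwise. It dropped about 8 mm into the thread. I then turned it clockwise to the stop.

**What went wrong and how I mended it:**
- **Overtightening:** the first tightening went too far, to about 1.9 N·m. The jar twisted a few degrees in the rack and pushed the stop back about 5 mm.
- **Knuckle contact:** while I was re-pushing the stop, the gripper's knuckle pressed the lid with about 17 N sideways and 12 N upward on the tool. I backed off and turned the tool.
- **Jam:** a second push, peaking at about 37 N, left the stop about 1.5 mm short. The boxes and jar were slightly twisted.
- **Mend:** I checked tightness again at about 0.5 N·m, nudged the jar square from the side, and pushed the stop again.

**Last checks:**
- **Stop:** it ended in the same place as the first snug push (tool at y = 0.0442 m against 0.0443 m). The top image shows it at the same pixel, and the jar and boxes are upright with no gaps.
- **Lid:** the bar top is at 0.117 m (0.1175 expected). The bar is about 23° clockwise of square, which matches the tight position. The angle is only good to 1 or 2°; during the mend the two views disagreed by about 4°.
- **Jar:** it now sits towards the -x rail instead of in the middle of the channel.
- **Bench:** the other things look unmoved, but the arm partly hides the pot in the last top view. The robot touches nothing.

**Forces:** when I set the jar down, the wrist force briefly reached about 65 N, under the 120 N limit.

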